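Release a printed blade cluster from the cam vice with a ring spanner

ROBOT

A 7-joint arm with a two-finger parallel gripper is mounted at the origin on a cart in front of the work surface, level with it; the furniture and walls round the work are solid. World frame = base frame: x ahead of the robot, y to its left, z up, the work surface at z = 0. Lengths are in m, angles in rad, forces in N, time in s.
With the tool pointing down it reaches from about 0.425 to 0.925 m from the base axis. Payload 6.8 kg.
Tool frame: the origin (TCP) lies midway between the tips of the shut fingers; the grasp point (between the pads) lies 19 mm behind it; z points along the fingers, x is the direction in which the jaws open and shut, and the axes are right-handed (so a half turn about z gives the same grasp; the last joint's range is limited). The gripper opens to 85 mm and grips with 20 to 120 N. Pads are 22 mm wide; open, the fingers measure 114 mm over their backs; the gripper's body (76 mm by 85 mm) begins 54 mm behind the grasp point. The pads swing forward as they close: fully open they stand 13 mm farther back than shut.
Start: joints at [1.181, 0.477, 0.022, 1.555, -0.011, 1.109, -0.083], TCP at [0.188, -0.648, 0.203] pointing down, gripper open.
Joint ranges: [-2.96, 2.96], [-0.34, 2.1], [-1.41, 1.46], [0.24, 2.44], [-1.37, 4.51], [0.17, 1.92], [-2.96, 2.96]. Speed limits (rad/s): [2.39, 2.39, 3.14, 3.14, 3.14, 3.14, 3.14].

INTERFACE

Orientations are given as a rotation vector (axis times angle).
In Python, from bench import r gives the robot as it stands. The module is installed in compiled form; this text tells all that it offers.
- The arm moves only by the shell command python3 -m pendant 'ROWS' [OPENING] [FORCE]. ROWS is text: rows parted by semicolons, each of 4 numbers parted by spaces: the shift along the tool's x, y, z in cm, then the turn about the tool's z in degrees. A call has 1 to 8 rows; each row shifts and turns the pose as measured when the row begins, along the tool's axes as they then stand; what a row does not reach is not made up. A row lasts 1/12 s, in which the tool goes at most 41.7 mm and 7.16 degrees, less where a joint would pass 70% of its speed; a pose out of reach is approached as far as the arm can. A call with a gripper value outside its range is refused whole. OPENING is the closure in counts, from 0 (fully open) to 255 (shut), set as the call begins (- or left out, the last holds). The fingers move at their own pace and stop on an object; FORCE is the grip in N (left out, the last holds). Time passes only in rows, so rows that do not move let the fingers close. It gives the time, the measured TCP pose, the force and the opening at its end, in the units of the state.
- r.get_obs(): the state, without advancing time (a new reading comes with each control period).
- r.grab_frame(name): name is "scene" or "side" or "wrist"; returns a dict with "color" (480x640x3 uint8, red, green, blue), "fx", "fy", "cx", "cy" (pixels), "R" (3x3) and "t" (3): a world point X has camera coordinates R X + t; the wrist camera has in their place "hand_eye" (4x4, takes a point from camera to tool coordinates, whose origin is the TCP and whose axes are the tool frame's). Camera axes: x right, y down, z forward; pixel columns grow to the right and rows downward; lengths in m; the calibration is good to about 2 mm. A picture is of the moment at which its call begins: read the wrist's pose just before it. There is no depth.
- r.hand_in(): hands the job in, once; it reports no verdict.
The state is a dict: "clock": time; "joints": joint angles; "qvel": joint speeds; "tau": joint torques, N m; "tcp_pos": TCP position; "orientation": TCP orientation; "contact_force": force on the tool from outside, world axes, zero at the start; "moment": the same for the moment, N m; "grip_width": finger opening in m.
Only numpy, scipy, OpenCV 4.12 (cv2) and the standard library are available. Lean on these libraries where they do the work, as an engineer would, in place of code of your own. Each camera call takes 0.05 s, during which the arm holds its last target.

TASK

Release the printed blade cluster from the cam vice: fit the larger ring of the ring spanner over the vice's hexagon nut and turn the nut anticlockwise to its stop, lifting the spanner off and reseating it whenever the vice's side cheeks end its swing (do not turn the nut with the fingers or pull the work out while it is clamped). Then lay the spanner flat in its tray again, lift the cluster out and set it upright in the middle of the square steel build plate, leaving the other things on the bench where they are.

Things in the scene. Friction and masses are not known exactly. Their poses are not given: they have to be found in the camera images.
- spanner_grip (a point): Middle of the handle of a short double-ended ring spanner, plain steel, 194 mm long, 0.26 kg. +x of this frame points along the handle to the larger ring, z up. Handle 15 mm wide, 11 mm high, straight for 40 mm either side of this point. The rings hang lower: their undersides lie 23.5 mm below this point, their centres 75 mm either side. It lies on both rings in its tray.
- large_ring (a point): Centre of the larger ring of the spanner, at its underside. Ring 48 mm across, 16 mm high; six-sided hole 32 mm across flats (nut 30 mm) with two corners on the handle's line, mouth flared 1.6 mm. The other ring (hole 25.2 mm) is too small for the nut.
- nut_seat (a point): Hexagon nut of the cam vice: point on its axis on the washer on which the spanner's ring comes to rest. 30 mm across flats, 15 mm straight above this point, tapered over 4.5 mm more, then a 19 mm stud end 3.5 mm higher. Frame turns with the nut: +x through a corner, z up. A ring fits every 60 degrees, when the spanner's x axis is in line with a corner, with about 7 degrees of play either way.
- cam_nut (a joint): Angle of the nut and its spiral cam, rad: grows anticlockwise seen from above; 0 to 0.3 clamped, 2.9 at the stop. It is oiled; turning needs about 0.4 N m and the nut stays where it is left. Each radian draws the jaw back 2.75 mm.
- cam_vice: Steel cam vice, screwed down: base plate 226 x 124 x 14 mm, origin under its middle, +x from nut to work. Nut axis at x = -68 mm, y = 0, washer 28 mm up. Two cheeks, inner faces at y = +-43 mm, run from x = -108 to -20 mm, top 62 mm up, joined by a bridge at x = -34 to -20; the spanner's handle sticks out between them to -x and can swing about 39 degrees either side of -x.
- cluster_mid (a point): Centre (half-way up) of the printed bronze blade cluster, 0.48 kg: base block 102 (x) x 62 (y) x 14 mm with blades 56 mm wide above, 41 mm high in all. Clamped lengthwise in the vice (its x along the vice's x), its underside on the vice's base plate, between four 6 mm dowels 8 mm high, 36 mm either side of its centre along x. Grasp across the 62 mm sides of the base, half-way along.
- tray_floor (a point): Centre of the floor of the grey tool tray: 232 (x) x 130 (y) mm outside, walls 3 mm thick and 11 mm high above this floor. Spanner belongs here, lying flat on both rings, its middle near this point.
- plate_top (a point): Centre of the top face of the fixed square steel build plate, 100 x 100 mm, 11 mm thick, lying flat; x and y along its edges. The cluster goes here, base down, its centre near this point. Keep clear of the blue air hose that hangs behind it, at world x = 0.64, y = -0.32, from z = 0.05 up.
- screwdriver: Red-handled screwdriver, 172 mm long, behind the build plate; origin under its middle. Leave it.
- brush: Flat wooden brush, 193 mm long, at the front edge of the mat; origin under its middle. Leave it.
- jar_steel: White powder jar, 50 mm wide, 62 mm high, right of the build plate; origin under it. Leave it.
- torch: Black pocket torch, 126 mm long, at the front edge of the mat; origin under its middle. Leave it.
- tweezers: Steel tweezers, 129 mm long, behind the vice, to the left; origin under its middle. Leave them.

How it is judged:
On the way, in this order (a step that is already met when the one before it is completed fails the run):
1. the spanner's larger ring is fully down over the nut (horizontal distance between large_ring and nut_seat below 0.004 m and z of large_ring in the frame of nut_seat below 0.006 m), for 0.1 s.
2. the nut is turned anticlockwise to within 0.3 rad of its stop (value of joint cam_nut above 2.6 rad), for 0.1 s.
3. the spanner lies flat in its tray again, released (horizontal distance between spanner_grip and tray_floor below 0.04 m and z of spanner_grip in the frame of tray_floor below 0.028 m and angle between spanner_grip's own z axis and vertical below 0.05 rad and linear speed of spanner below 0.02 m/s and contact force between the fingers and spanner below 0.1 N), for 0.2 s.
4. the cluster stands in the middle of the build plate, released (horizontal distance between cluster_mid and plate_top below 0.02 m and z of cluster_mid in the frame of plate_top between 0.017 and 0.023 m and angle between cluster_mid's own z axis and vertical below 0.06 rad and linear speed of cluster below 0.02 m/s and contact force between the fingers and cluster below 0.1 N), for 0.2 s.
At the end, for the whole second after the job is handed in: Nut within 0.3 rad of its stop; spanner flat in its tray (middle within 40 mm of the tray's centre, tilt under 0.05 rad); cluster upright on the build plate, centres within 20 mm, tilt under 0.06 rad; both released and at rest (all of step 3 and all of step 4 and value of joint cam_nut above 2.6 rad); the robot touches nothing.
It fails at once if the fingers press on the nut (over 3 N) (contact force between the fingers and cam_nut above 3 N).
It fails at once if the cluster is pulled out of place (12 mm) before the nut is at its stop (0.3 rad) (distance of cluster_mid from where it was at the start of the episode above 0.012 m and value of joint cam_nut below 2.6 rad).
It fails at once if the cluster is tipped over (0.5 rad) (angle between cluster_mid's own z axis and vertical above 0.5 rad).
It fails at once if a bystander is moved by more than 30 mm (distance of any of screwdriver, brush, jar_steel, torch, tweezers from where it was at the start of the episode above 0.03 m).
It also fails if it takes over 72 s, if anything falls off the work surface, if the arm or the gripper's body presses on something with over 40 N, if the wrist force passes 120 N, or if a joint passes its speed limit or range.

## Working session

There is one attempt and no reset: what is moved stays moved. The work goes in short steps, Python scripts to look and compute and a shell command to move; the robot and the scene stay as the last step left them, time stands still between calls to the robot, and variables do not carry over. Pictures are saved under pics/ and viewed, and the job is handed in when it is done.

```bash
mkdir -p pics; ls; python3 - <<'E'
from bench import r
import cv2
o=r.get_obs()
for k,v in o.items(): print(k,v)
for n in ["scene","side","wrist"]:
    f=r.grab_frame(n); cv2.imwrite(f"pics/{n}0.png",f["color"][:,:,::-1])
    print(n,{k:v for k,v in f.items() if k!="color"})
E
```

```text
pics
clock 0.0
joints [ 1.18089616  0.47780051  0.02235692  1.55643342 -0.01150893  1.10929736
 -0.08311062]
qvel [ 1.62111730e-03 -1.22040654e-03  7.99483269e-04 -4.54855414e-05
 -1.53616305e-03  7.02245916e-04 -1.12848733e-03]
tau [-2.93574494e-04 -5.96452475e+01  1.60752553e+00 -2.81201220e+01
  1.23534122e-02  9.31507180e-03  6.46067818e-06]
tcp_pos [ 0.18750683 -0.64777518  0.20243343]
orientation [-2.51060411e+00  1.88688283e+00  2.39292196e-03]
contact_force [-0.24226114  0.13063793 -0.41284136]
moment [-0.01767894  0.0284922  -0.07235412]
grip_width 0.08543201918957305
scene {'fx': 441.31553158130396, 'fy': 441.31553158130396, 'cx': 317.12317111284847, 'cy': 237.78414100194115, 'R': array([[-0.81849341, -0.57445327, -0.00848443],
       [-0.32858572,  0.48018806, -0.81329628],
       [ 0.47127483, -0.66288978, -0.58178791]]), 't': array([0.47026078, 0.24427709, 0.73884118])}
side {'fx': 531.4637541601559, 'fy': 531.4637541601559, 'cx': 318.9821269276062, 'cy': 239.8221678832716, 'R': array([[ 0.98695807, -0.16075638,  0.00843509],
       [-0.1009125 , -0.65867297, -0.74563167],
       [ 0.12542102,  0.73505598, -0.66630494]]), 't': array([-0.58047596,  0.07794138,  1.11186278])}
wrist {'fx': 385.3043450581186, 'fy': 385.3043450581186, 'cx': 318.62578298716033, 'cy': 244.70370600174155, 'hand_eye': array([[ 9.99999968e-01,  2.39380462e-04,  8.51625391e-05,
         2.90590761e-04],
       [-2.53998313e-04,  9.50254996e-01,  3.11472918e-01,
        -8.04501336e-02],
       [-6.36559701e-06, -3.11472930e-01,  9.50255026e-01,
        -1.69798694e-01],
       [ 0.00000000e+00,  0.00000000e+00,  0.00000000e+00,
         1.00000000e+00]])}
```

View pics/scene0.png

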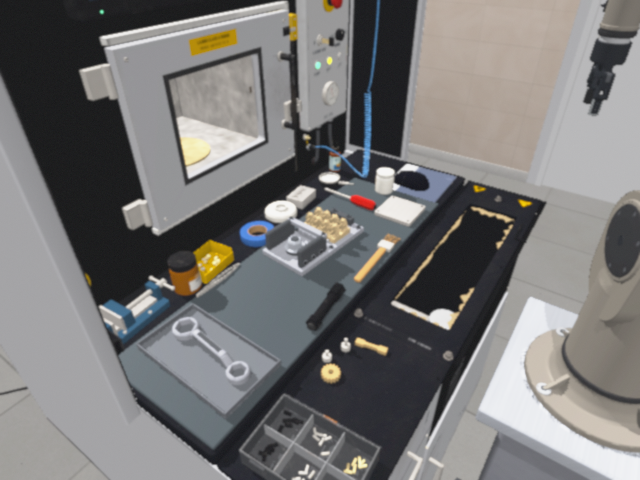

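View pics/side0.png

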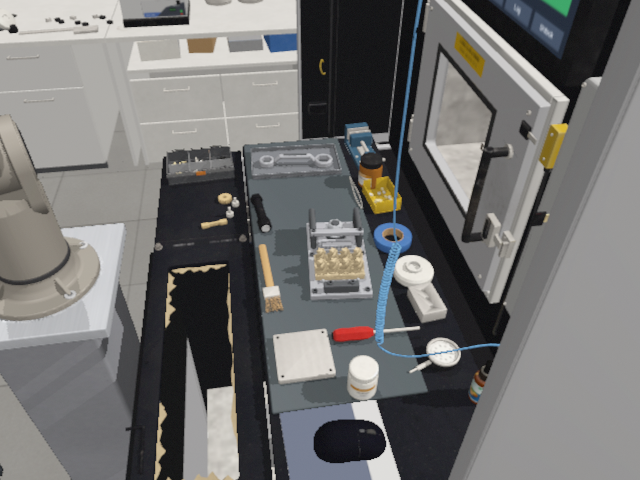

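View pics/wrist0.png

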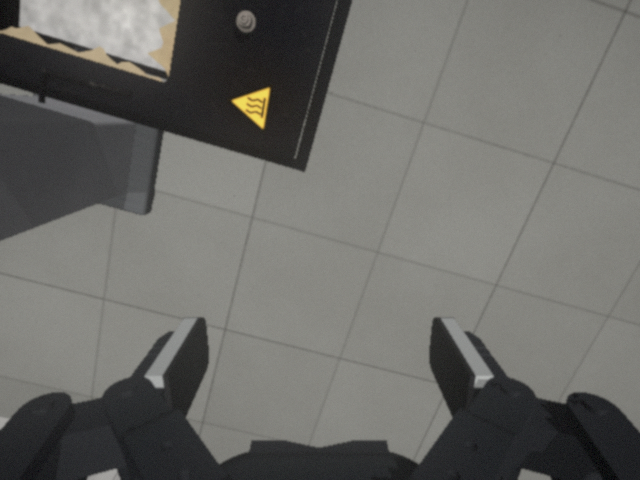

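```bash
cat > h.py <<'E'
import numpy as np, cv2
from bench import r
from scipy.spatial.transform import Rotation as Ro
def ray(f,uv,T=None):
    d=np.array([(uv[0]-f["cx"])/f["fx"],(uv[1]-f["cy"])/f["fy"],1.])
    if "R" in f: return -f["R"].T@f["t"], f["R"].T@d
    M=T@f["hand_eye"]; return M[:3,3], M[:3,:3]@d
def plane(f,uv,z,T=None):
    o,d=ray(f,uv,T); return o+d*(z-o[2])/d[2]
def tri(rs):
    A=np.zeros((3,3));b=np.zeros(3)
    for o,d in rs:
        d=d/np.linalg.norm(d);P=np.eye(3)-np.outer(d,d);A+=P;b+=P@o
    x=np.linalg.solve(A,b); 
    return x,[np.linalg.norm((np.eye(3)-np.outer(d/np.linalg.norm(d),d/np.linalg.norm(d)))@(x-o)) for o,d in rs]
def tool():
    o=r.get_obs();T=np.eye(4);T[:3,:3]=Ro.from_rotvec(o["orientation"]).as_matrix();T[:3,3]=o["tcp_pos"];return T
def proj(f,X,T=None):
    X=np.array(X,float)
    if "R" in f: c=f["R"]@X+f["t"]
    else:
        M=np.linalg.inv(T@f["hand_eye"]); c=M[:3,:3]@X+M[:3,3]
    return np.array([f["fx"]*c[0]/c[2]+f["cx"],f["fy"]*c[1]/c[2]+f["cy"]])
def save(n,img): cv2.imwrite(f"pics/{n}.png",img[:,:,::-1])
E
python3 - <<'E'
from h import *
o=r.get_obs();
f=r.grab_frame("scene");g=r.grab_frame("side")
save("sc_spanner",cv2.resize(f["color"][290:420,120:300],None,fx=4,fy=4,interpolation=cv2.INTER_CUBIC))
save("sd_spanner",cv2.resize(g["color"][130:190,230:360],None,fx=6,fy=6,interpolation=cv2.INTER_CUBIC))
save("sd_vice",cv2.resize(g["color"][200:305,290:390],None,fx=5.5,fy=5.5,interpolation=cv2.INTER_CUBIC))
for n,uv in [("ringL",(268,161)),("ringR",(325,160)),("plate",(304,355)),("nut",(336,227)),("work",(338,265))]: print(n,plane(g,uv,0.03))
for n,uv in [("ringfar",(185,327)),("ringnear",(237,372)),("plate",(399,209)),("nut",(296,240)),("work",(330,220))]: print(n,plane(f,uv,0.03))
E
```

```text
ringL [0.50488054 0.32011403 0.03      ]
ringR [0.65321044 0.30268139 0.03      ]
plate [ 0.51208461 -0.30153944  0.03      ]
nut [0.63173447 0.03132404 0.03      ]
work [ 0.61340497 -0.08896878  0.03      ]
ringfar [0.64351088 0.32353459 0.03      ]
ringnear [0.49550713 0.34226244 0.03      ]
plate [ 0.50422666 -0.2671848   0.03      ]
nut [ 0.64058682 -0.00879515  0.03      ]
work [ 0.62226337 -0.12415132  0.03      ]
```

View pics/sc_spanner.png

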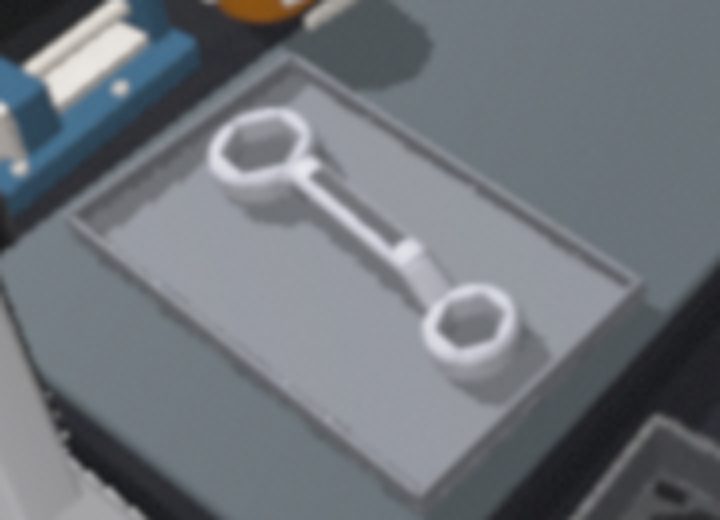

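View pics/sd_spanner.png

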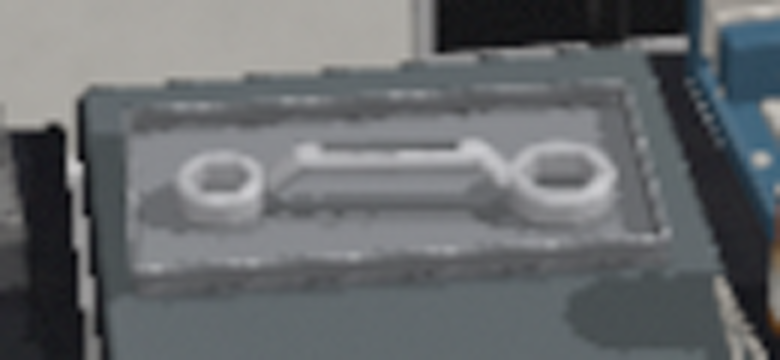

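View pics/sd_vice.png

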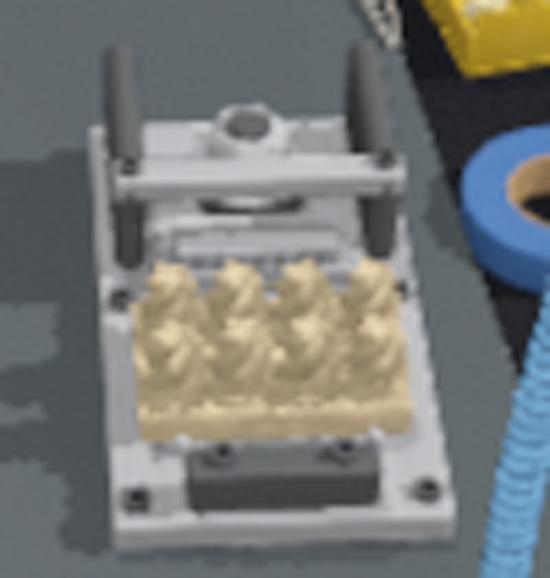

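```bash
cat >> h.py <<'E'
def state():
    T=tool(); return T[:3,3].copy(), np.degrees(np.arctan2(T[1,0],T[0,0])), T
def rows(target,yaw,vmax=4.0,wmax=7.0,pivot=None,dec=2,n=None):
    """straight (or pivot arc) plan from the measured pose; prints rows (cm, deg)"""
    p,y,T=state(); tilt=np.degrees(np.arccos(-T[2,2]))
    dy=(yaw-y+180)%360-180
    target=np.array(target,float)
    n=n or int(max(np.ceil(np.linalg.norm(target-p)*100/vmax),np.ceil(abs(dy)/wmax),1))
    out=[]; P=p.copy(); Y=y
    for i in range(1,n+1):
        s=i/n; Yn=y+dy*s
        if pivot is None: Pn=p+(target-p)*s
        else:
            c=np.array(pivot,float)
            a0=np.arctan2(*(p-c)[1::-1]);a1=a0+np.radians(dy); R0=np.hypot(*(p-c)[:2]);R1=np.hypot(*(target-c)[:2])
            a=a0+(a1-a0)*s; R=R0+(R1-R0)*s
            Pn=np.array([c[0]+R*np.cos(a),c[1]+R*np.sin(a),p[2]+(target[2]-p[2])*s])
        d=Pn-P; c_,s_=np.cos(np.radians(Y)),np.sin(np.radians(Y))
        out.append((100*(d[0]*c_+d[1]*s_),100*(d[0]*s_-d[1]*c_),-100*d[2],-(Yn-Y)))
        P,Y=Pn,Yn
    print("pos",p.round(4),"yaw",round(y,2),"tilt",round(tilt,2),"n",n)
    for k in range(0,n,8): print("; ".join("%.*f %.*f %.*f %.1f"%(dec,a,dec,b,dec,c,t) for a,b,c,t in out[k:k+8]))
E
python3 - <<'E'
from h import *
rows([0.5,-0.1,0.25],10,dec=1)
print(r.get_obs()["clock"])
E
```

```text
pos [ 0.1876 -0.6481  0.2029] yaw -73.85 tilt 0.05 n 16
-2.7 -2.8 -0.3 -5.2; -2.5 -3.1 -0.3 -5.2; -2.2 -3.3 -0.3 -5.2; -1.9 -3.5 -0.3 -5.2; -1.6 -3.6 -0.3 -5.2; -1.2 -3.8 -0.3 -5.2; -0.9 -3.8 -0.3 -5.2; -0.5 -3.9 -0.3 -5.2
-0.2 -3.9 -0.3 -5.2; 0.2 -3.9 -0.3 -5.2; 0.6 -3.9 -0.3 -5.2; 0.9 -3.8 -0.3 -5.2; 1.3 -3.7 -0.3 -5.2; 1.6 -3.6 -0.3 -5.2; 1.9 -3.4 -0.3 -5.2; 2.2 -3.3 -0.3 -5.2
0.25
```

```bash
python3 -m pendant '-2.7 -2.8 -0.3 -5.2; -2.5 -3.1 -0.3 -5.2; -2.2 -3.3 -0.3 -5.2; -1.9 -3.5 -0.3 -5.2; -1.6 -3.6 -0.3 -5.2; -1.2 -3.8 -0.3 -5.2; -0.9 -3.8 -0.3 -5.2; -0.5 -3.9 -0.3 -5.2' 0 40
python3 - <<'E'
from h import *
rows([0.5,-0.1,0.25],10,dec=1)
print(r.get_obs()["joints"])
E
```

```text
clock: 0.92
tcp_pos: [0.3393, -0.3698, 0.2239]
orientation: [3.019, -0.85, -0.009]
contact_force: [1.7, -0.5, 0.6]
grip_width: 0.0851
pos [ 0.3393 -0.3698  0.2239] yaw -31.45 tilt 0.42 n 8
-0.0 -3.9 -0.3 -5.2; 0.3 -3.9 -0.3 -5.2; 0.7 -3.9 -0.3 -5.2; 1.0 -3.8 -0.3 -5.2; 1.3 -3.7 -0.3 -5.2; 1.7 -3.6 -0.3 -5.2; 2.0 -3.4 -0.3 -5.2; 2.3 -3.2 -0.3 -5.2
[ 0.92059586  0.18601742 -0.2505322   1.92198781  0.06071668  1.04344087
  0.09448627]
```

```bash
python3 -m pendant '0 -3.9 -0.5 -5.2; 0.3 -3.9 -0.5 -5.2; 0.7 -3.9 -0.5 -5.2; 1.0 -3.8 -0.5 -5.2; 1.3 -3.7 -0.5 -5.2; 1.7 -3.6 -0.5 -5.2; 2.0 -3.4 -0.3 -5.2; 2.3 -3.2 -0.3 -5.2'
python3 - <<'E'
from h import *
rows([0.6,0.09,0.29],-7,dec=1)
E
```

```text
clock: 1.58
tcp_pos: [0.5, -0.0825, 0.2612]
orientation: [3.117, 0.332, -0.007]
contact_force: [0.8, -0.4, 0.4]
grip_width: 0.085
pos [ 0.5    -0.0825  0.2612] yaw 12.16 tilt 0.47 n 6
2.2 -2.5 -0.5 3.2; 2.1 -2.6 -0.5 3.2; 1.9 -2.7 -0.5 3.2; 1.8 -2.8 -0.5 3.2; 1.6 -2.9 -0.5 3.2; 1.5 -3.0 -0.5 3.2
```

```bash
python3 -m pendant '2.2 -2.5 -0.5 3.2; 2.1 -2.6 -0.5 3.2; 1.9 -2.7 -0.5 3.2; 1.8 -2.8 -0.5 3.2; 1.6 -2.9 -0.5 3.2; 1.5 -3.0 -0.5 3.2; 0 0 0 0'
python3 - <<'E'
from h import *
T=tool();f=r.grab_frame("wrist");np.save("T1.npy",T);save("w1",f["color"]);print(state()[:2],r.get_obs()["clock"])
E
```

```text
clock: 2.17
tcp_pos: [0.6035, 0.1098, 0.2918]
orientation: [3.133, -0.195, -0.002]
contact_force: [-1.7, 1.1, 0.3]
grip_width: 0.0858
(array([0.60262618, 0.10687629, 0.29127584]), np.float64(-7.101284716903609)) 2.2167
```

View pics/w1.png

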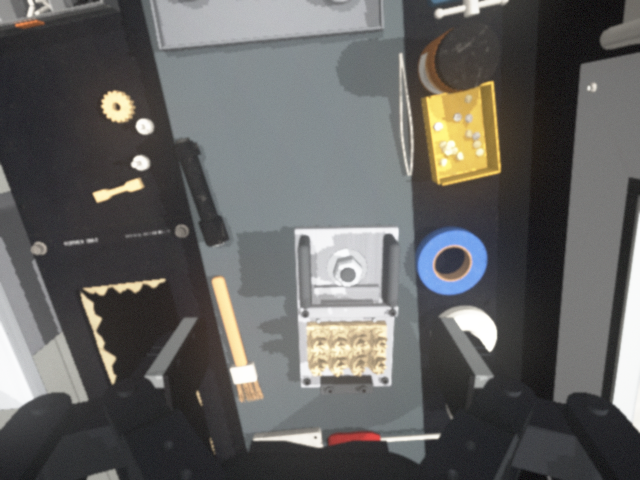

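```bash

python3 - <<'E'
from h import *
rows([0.63,0.065,0.17],-7,dec=1)
E
python3 -m pendant '2.0 0.5 3 0; 1 1.2 3 0; 0 1.2 3 0; 0 1.2 3 0; 0 0 0 0; 0 0 0 0'
python3 - <<'E'
from h import *
T=tool();f=r.grab_frame("wrist");np.save("T2.npy",T);save("w2",f["color"]);print(state()[:2],r.get_obs()["clock"])
E
```

```text
pos [0.6026 0.1069 0.2913] yaw -7.1 tilt 0.33 n 4
0.8 1.0 3.0 -0.0; 0.8 1.0 3.0 -0.0; 0.8 1.0 3.0 -0.0; 0.8 1.0 3.0 -0.0
clock: 2.72
tcp_pos: [0.6284, 0.0573, 0.1691]
orientation: [3.129, -0.189, 0.002]
contact_force: [0.6, 0.2, 0.4]
grip_width: 0.0853
(array([0.62809743, 0.05665769, 0.16884554]), np.float64(-6.961814169851467)) 2.7667
```

View pics/w2.png

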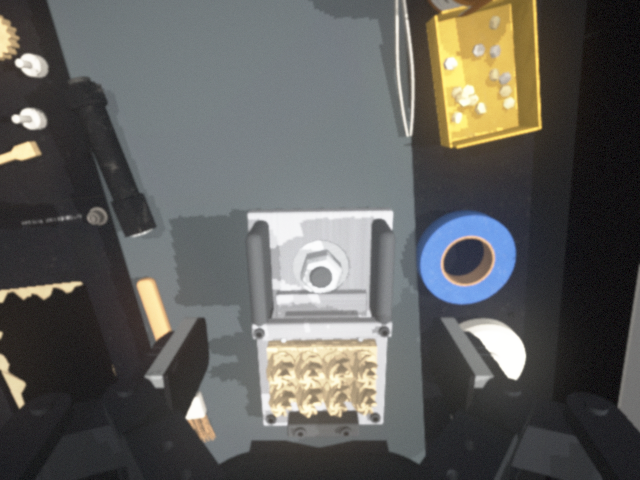

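```bash
python3 - <<'E'
import cv2
a=cv2.imread("pics/w2.png");b=cv2.imread("pics/w1.png")
x=cv2.resize(a[225:310,270:372],None,fx=7,fy=7,interpolation=cv2.INTER_CUBIC)
cv2.imwrite("pics/w2nut.png",x)
cv2.imwrite("pics/w1nut.png",cv2.resize(b[225:395,290:405],None,fx=3.5,fy=3.5,interpolation=cv2.INTER_CUBIC))
cv2.imwrite("pics/w2vice.png",cv2.resize(a[200:440,235:405],None,fx=2.5,fy=2.5,interpolation=cv2.INTER_CUBIC))
E
```

```text
(no output)
```

View pics/w2nut.png

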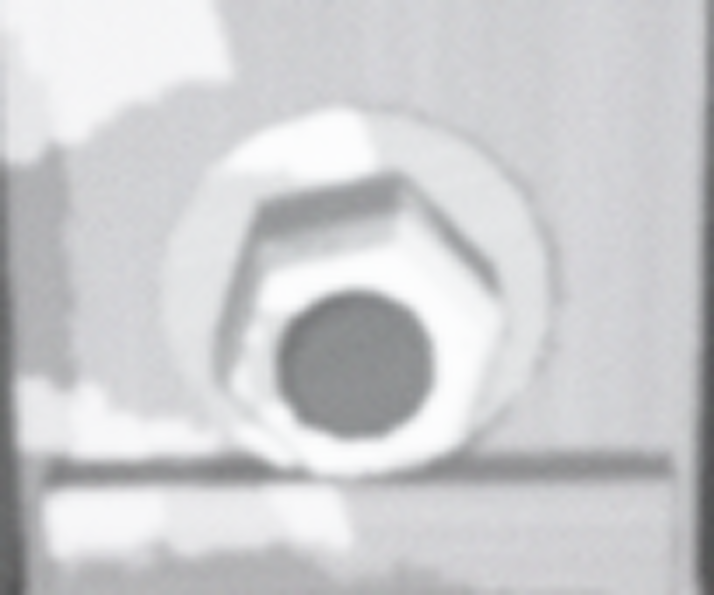

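View pics/w1nut.png

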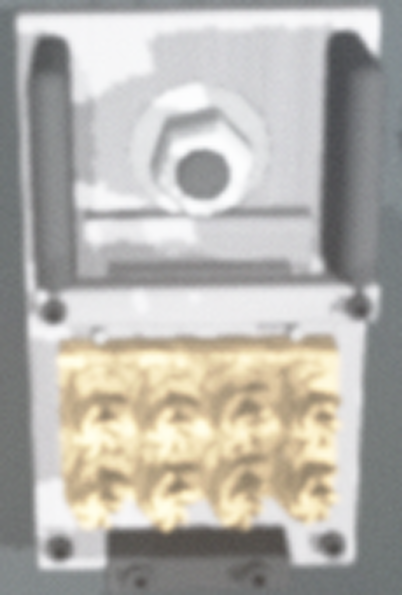

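View pics/w2vice.png

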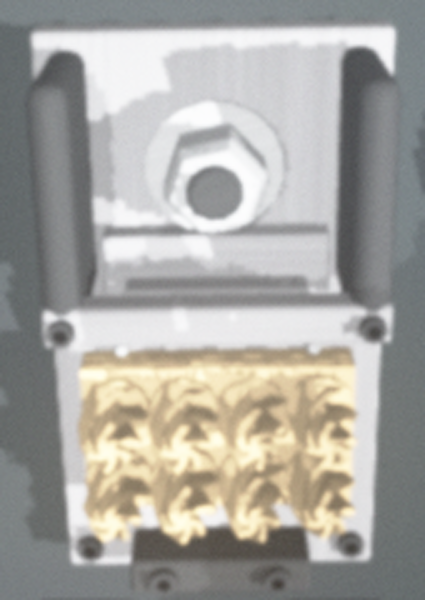

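```bash
python3 - <<'E'
from h import *
f=r.grab_frame("wrist")  # for intrinsics
T1=np.load("T1.npy");T2=np.load("T2.npy")
w2=lambda x,y:(270+(x+.5)/7-.5,225+(y+.5)/7-.5)
w1=lambda x,y:(290+(x+.5)/3.5-.5,225+(y+.5)/3.5-.5)
v2=lambda x,y:(235+(x+.5)/2.5-.5,200+(y+.5)/2.5-.5)
s2=ray(f,w2(355,363),T2); s1=ray(f,w1(204,174),T1)
print("stud",tri([s1,s2]), plane(f,w2(355,363),.0515,T2),plane(f,w1(204,174),.0515,T1))
C=[plane(f,w2(*p),.028,T2) for p in [(215,375),(255,198),(402,178),(498,290)]]
for c in C: print("corner",c.round(4))
for a,b in zip(C,C[1:]): print("edge",np.linalg.norm(b-a).round(4),np.degrees(np.arctan2(*(b-a)[1::-1])).round(1))
# vice base corners on both, z=.014
for n,a,b in [("TL",(32,28),(17,12)),("TR",(395,28),(380,12)),("BL",(72,562),(42,568)),("BR",(372,562),(352,566))]:
    print(n,plane(f,v2(*a),.014,T2).round(4),plane(f,w1(*b),.014,T1).round(4))
E
```

```text
stud (array([0.6258396 , 0.01884198, 0.06019947]), [np.float64(9.450748225883669e-05), np.float64(9.450748225883173e-05)]) [0.62544722 0.01522823 0.0515    ] [0.62609521 0.01503498 0.0515    ]
corner [0.6068 0.0057 0.028 ]
corner [0.6149 0.0284 0.028 ]
corner [0.633  0.0288 0.028 ]
corner [0.6431 0.0128 0.028 ]
edge 0.0241 70.5
edge 0.0181 1.3
edge 0.0189 -57.7
TL [0.5688 0.0677 0.014 ] [0.5693 0.0671 0.014 ]
TR [0.6931 0.0525 0.014 ] [0.6934 0.0516 0.014 ]
BL [ 0.5443 -0.1613  0.014 ] [ 0.5462 -0.1617  0.014 ]
BR [ 0.6697 -0.1768  0.014 ] [ 0.6687 -0.176   0.014 ]
```

```bash

python3 - <<'E'
from h import *
rows([0.575,0.322,0.17],83,dec=1)
E
```

```text
pos [0.6289 0.0577 0.17  ] yaw -6.92 tilt 0.42 n 13
-0.7 -2.0 0.0 -6.9; -0.4 -2.0 0.0 -6.9; -0.2 -2.1 0.0 -6.9; 0.1 -2.1 0.0 -6.9; 0.3 -2.0 0.0 -6.9; 0.6 -2.0 0.0 -6.9; 0.8 -1.9 0.0 -6.9; 1.0 -1.8 0.0 -6.9
1.2 -1.7 0.0 -6.9; 1.4 -1.5 0.0 -6.9; 1.6 -1.3 0.0 -6.9; 1.8 -1.1 0.0 -6.9; 1.9 -0.9 0.0 -6.9
```

```bash
python3 -m pendant '-0.7 -2.0 0.0 -6.9; -0.4 -2.0 0.0 -6.9; -0.2 -2.1 0.0 -6.9; 0.1 -2.1 0.0 -6.9; 0.3 -2.0 0.0 -6.9; 0.6 -2.0 0.0 -6.9; 0.8 -1.9 0.0 -6.9; 1.0 -1.8 0.0 -6.9'
python3 -m pendant '1.2 -1.7 0.0 -6.9; 1.4 -1.5 0.0 -6.9; 1.6 -1.3 0.0 -6.9; 1.8 -1.1 0.0 -6.9; 1.9 -0.9 0.0 -6.9; 0 0 0 0; 0 0 0 0; 0 0 0 0'
python3 - <<'E'
from h import *
T=tool();f=r.grab_frame("wrist");np.save("T3.npy",T);save("w3",f["color"]);print(state()[:2],r.get_obs()["clock"],r.get_obs()["joints"])
E
```

```text
clock: 3.48
tcp_pos: [0.6019, 0.2277, 0.1896]
orientation: [2.835, 1.316, 0.042]
contact_force: [-0.1, 0.9, 0.1]
grip_width: 0.0853
clock: 4.15
tcp_pos: [0.5771, 0.3503, 0.2114]
orientation: [2.271, 2.13, 0.078]
contact_force: [-0.5, 0.1, 0.4]
grip_width: 0.0852
(array([0.5775216 , 0.34994572, 0.21153196]), np.float64(86.30097218875714)) 4.2 [-0.02628453  0.60612499 -0.93264122  1.54975633  0.54809888  1.20258632
  0.4519955 ]
```

View pics/w3.png

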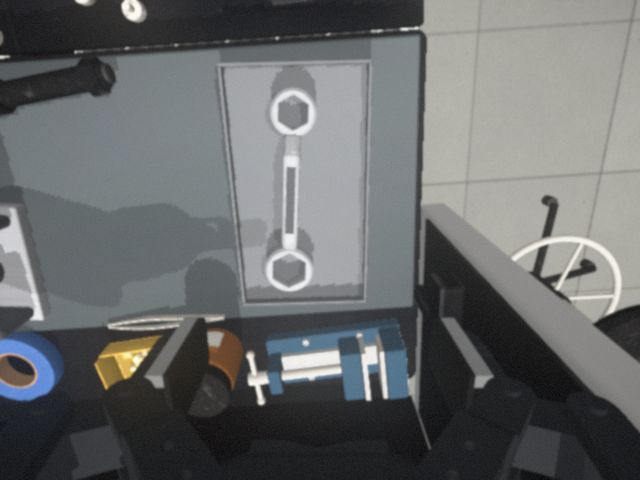

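```bash
python3 - <<'E'
from h import *
for n in "123": print(np.load(f"T{n}.npy")[:3,2].round(4))
print(tool()[:3,2].round(4), tool()[:3,:2].round(4))
f=r.grab_frame("wrist");T3=np.load("T3.npy")
im=f["color"]; 
save("w3c",cv2.resize(im[50:320,205:385],None,fx=2.2,fy=2.2,interpolation=cv2.INTER_CUBIC))
for n,uv,z in [("big",(289,271),.019),("small",(292,111),.019),("tl",(218,65),.014),("tr",(370,62),.014),("bl",(243,303),.014),("br",(364,301),.014)]: print(n,plane(f,uv,z,T3).round(4))
E
```

```text
[-0.0012 -0.0029 -1.    ]
[ 9.0e-04 -6.8e-03 -1.0e+00]
[ 0.0552  0.0145 -0.9984]
[ 0.0557  0.0144 -0.9983] [[ 0.0645  0.9964]
 [ 0.9978 -0.0654]
 [ 0.018   0.0547]]
big [0.6545 0.3185 0.019 ]
small [0.5007 0.3352 0.019 ]
tl [0.46   0.2754 0.014 ]
tr [0.4657 0.4049 0.014 ]
bl [0.6909 0.2656 0.014 ]
br [0.698  0.3949 0.014 ]
```

View pics/w3c.png

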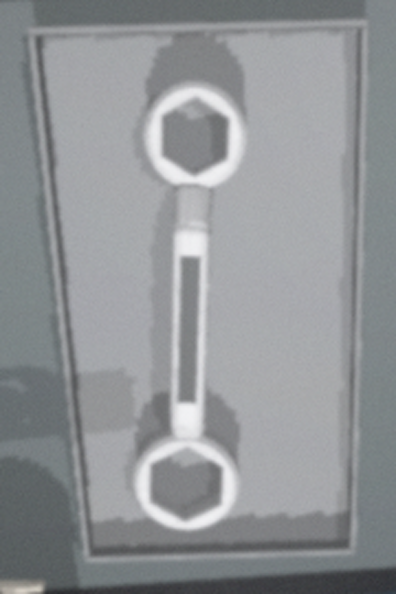

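```bash
cat > st.py <<'E'
from h import *
p,y,T=state();o=r.get_obs();print("t",round(o["clock"],2),"p",p.round(4),"yaw",round(y,2),"z",T[:2,2].round(4),"q",o["joints"].round(2),"F",np.round(o["contact_force"],1),"g",round(o["grip_width"],4))
E
python3 -m pendant '0 0 0.5 7; 0 0 0.5 7; 0 0 0.5 7; 0 0 0.5 7' >/dev/null; python3 st.py
python3 -m pendant '0 0 0 0; 0 0 0 0' >/dev/null; python3 st.py
python3 -m pendant '0 0 0.5 -3; 0 0 0.5 -3; 0 0 0.5 -3; 0 0 0.5 -3; 0 0 0.5 -3; 0 0 0 0' >/dev/null; python3 st.py
```

```text
t 4.58 p [0.5827 0.3442 0.1925] yaw 57.29 z [0.059  0.0118] q [-0.08  0.58 -0.81  1.57  0.5   1.14 -0.01] F [-0.3  0.3 -0.3] g 0.0855
t 4.75 p [0.5838 0.341  0.192 ] yaw 56.92 z [0.0594 0.0086] q [-0.08  0.58 -0.81  1.57  0.5   1.14 -0.01] F [ 0.  -0.1  0.3] g 0.0854
t 5.25 p [0.5889 0.3371 0.1691] yaw 73.35 z [0.0636 0.0071] q [-0.05  0.63 -0.86  1.59  0.56  1.12  0.24] F [ 0.7 -0.6 -0. ] g 0.0852
```

```bash

python3 -m pendant '-3 0 0 0; -3 0 0 0; -3 0 0 0; 0 0 0 0' >/dev/null; python3 st.py
python3 -m pendant '3 0 0 0; 3 0 0 0; 3 0 0 0; 0 0 0 0' >/dev/null; python3 st.py
python3 -m pendant '0 -3 0 0; 0 -3 0 0; 0 -3 0 0; 0 0 0 0' >/dev/null; python3 st.py
```

```text
t 5.58 p [0.5627 0.249  0.1673] yaw 73.58 z [0.0632 0.0092] q [ 0.13  0.53 -0.9   1.75  0.52  1.04  0.34] F [-0.1 -1.  -1.8] g 0.0853
t 5.92 p [0.5926 0.3298 0.1718] yaw 72.93 z [0.0665 0.004 ] q [-0.04  0.62 -0.86  1.59  0.56  1.12  0.24] F [-0.5  0.9  0.9] g 0.0856
t 6.25 p [0.5068 0.3593 0.1675] yaw 72.81 z [0.0681 0.0077] q [-0.09  0.54 -0.89  1.73  0.54  1.06  0.1 ] F [-0.8  0.2 -0.2] g 0.0853
```

```bash
python3 - <<'E'
from h import *
rows([0.63,0.06,0.17],-7,dec=1)
E
```

```text
pos [0.5068 0.3593 0.1675] yaw 72.81 tilt 3.93 n 12
-2.1 1.7 -0.0 6.7; -1.9 1.9 -0.0 6.7; -1.6 2.2 -0.0 6.7; -1.4 2.3 -0.0 6.7; -1.1 2.5 -0.0 6.7; -0.8 2.6 -0.0 6.7; -0.5 2.7 -0.0 6.7; -0.2 2.7 -0.0 6.7
0.1 2.7 -0.0 6.7; 0.4 2.7 -0.0 6.7; 0.7 2.6 -0.0 6.7; 1.0 2.5 -0.0 6.7
```

```bash

python3 -m pendant '-2.1 1.7 0 6.7; -1.9 1.9 0 6.7; -1.6 2.2 0 6.7; -1.4 2.3 0 6.7' >/dev/null; python3 st.py
python3 -m pendant '-1.1 2.5 0 6.7; -0.8 2.6 0 6.7; -0.5 2.7 0 6.7; -0.2 2.7 0 6.7' >/dev/null; python3 st.py
python3 -m pendant '0.1 2.7 0 6.7; 0.4 2.7 0 6.7; 0.7 2.6 0 6.7; 1.0 2.5 0 6.7' >/dev/null; python3 st.py
```

```text
t 6.58 p [0.5423 0.2663 0.1725] yaw 46.23 z [0.0688 0.0156] q [ 0.04  0.47 -0.8   1.78  0.44  1.   -0.13] F [ 0.5  0.4 -0.4] g 0.0854
t 6.92 p [0.5853 0.1601 0.1769] yaw 18.15 z [0.0726 0.0167] q [ 0.15  0.43 -0.69  1.78  0.35  0.97 -0.35] F [ 0.   0.2 -0.1] g 0.0851
t 7.25 p [0.624  0.052  0.1811] yaw -10.03 z [0.0766 0.0169] q [ 0.24  0.43 -0.56  1.74  0.28  0.97 -0.59] F [ 0.   0.2 -0.2] g 0.0854
```

```bash

python3 -m pendant '0 0 0 0; 0 0 0 0; 0 0 0 0; 0 0 0 0; 0 0 0 0; 0 0 0 0' >/dev/null; python3 st.py
python3 -m pendant '0 0 0 -6; 0 0 0 -6; 0 0 0 -6; 0 0 0 -6' >/dev/null; python3 st.py
python3 -m pendant '0 0 0 6; 0 0 0 6; 0 0 0 6; 0 0 0 6' >/dev/null; python3 st.py
```

```text
t 7.75 p [0.6264 0.0447 0.183 ] yaw -10.62 z [0.0795 0.0135] q [ 0.25  0.43 -0.55  1.74  0.28  0.97 -0.58] F [-0.2 -0.2  0. ] g 0.0855
t 8.08 p [0.6254 0.0498 0.1835] yaw 14.84 z [0.0796 0.015 ] q [ 0.31  0.45 -0.65  1.73  0.33  0.98 -0.19] F [-1.1  0.3  0.4] g 0.0855
t 8.42 p [0.6242 0.0543 0.1833] yaw -9.03 z [0.0783 0.0184] q [ 0.24  0.43 -0.56  1.74  0.28  0.97 -0.57] F [ 0.1 -0.6 -1.2] g 0.0856
```

```bash

python3 -m pendant '-0.7 -2.0 0.0 -6.9; -0.4 -2.0 0.0 -6.9; -0.2 -2.1 0.0 -6.9; 0.1 -2.1 0.0 -6.9' >/dev/null; python3 st.py
python3 -m pendant '0 -4 0 0; 0 -4 0 0; 0 4 0 0; 0 4 0 0' >/dev/null; python3 st.py
python3 -m pendant '0 0 -4 0; 0 0 -4 0; 0 0 4 0; 0 0 4 0' >/dev/null; python3 st.py
```

```text
t 8.75 p [0.61   0.1365 0.1835] yaw 18.93 z [0.0787 0.0147] q [ 0.19  0.45 -0.68  1.74  0.36  0.99 -0.29] F [ 0.6  0.  -0.4] g 0.0853
t 9.08 p [0.602  0.1662 0.1851] yaw 21.61 z [0.078  0.0296] q [ 0.16  0.45 -0.7   1.74  0.35  0.99 -0.28] F [ 1.6 -2.9 -0.2] g 0.0854
t 9.42 p [0.6069 0.1664 0.1939] yaw 21.78 z [0.0893 0.0311] q [ 0.16  0.45 -0.7   1.73  0.35  1.   -0.28] F [ 0.2 -1.1 -1.9] g 0.0854
```

```bash

python3 -m pendant '0 0 4 0; 0 0 4 0; 0 0 -4 0; 0 0 -4 0; 0 0 0 0' >/dev/null; python3 st.py
python3 -m pendant '0 4 0 0; 0 4 0 0; 0 -4 0 0; 0 -4 0 0; 0 0 0 0' >/dev/null; python3 st.py
python3 -m pendant '4 0 0 0; 4 0 0 0; -4 0 0 0; -4 0 0 0; 0 0 0 0' >/dev/null; python3 st.py
```

```text
t 9.83 p [0.5983 0.1698 0.1707] yaw 22.31 z [0.0527 0.0342] q [ 0.16  0.48 -0.7   1.74  0.36  0.99 -0.28] F [ 1.6  0.8 -0.2] g 0.0851
t 10.25 p [0.6001 0.1686 0.1711] yaw 22.25 z [0.0545 0.0367] q [ 0.16  0.48 -0.7   1.74  0.36  0.99 -0.28] F [-0.2  0.6 -0.2] g 0.0855
t 10.67 p [0.6015 0.1792 0.1613] yaw 22.88 z [0.0398 0.0474] q [ 0.15  0.51 -0.7   1.72  0.36  0.99 -0.27] F [-0.8 -0.4 -0.6] g 0.0858
```

```bash

python3 -m pendant '0 0 4 0; 0 0 4 0; 0 0 -4 0; 0 0 -4 0; 0 0 0 0' >/dev/null; python3 st.py
python3 -m pendant '-4 0 0 0; -4 0 0 0; 4 0 0 0; 4 0 0 0; 0 0 0 0' >/dev/null; python3 st.py
```

```text
t 11.08 p [0.5943 0.1821 0.1476] yaw 23.44 z [0.0132 0.0495] q [ 0.15  0.53 -0.71  1.73  0.36  0.99 -0.27] F [ 1.6 -0.1  1.6] g 0.0856
t 11.5 p [0.5557 0.1715 0.1276] yaw 24.82 z [-0.0337  0.0196] q [ 0.15  0.52 -0.71  1.8   0.36  0.99 -0.27] F [1.2 0.5 0.5] g 0.0851
```

```bash

python3 -m pendant '0 0 -4 0; 0 0 -4 0; 0 0 -2 0; 0 0 4 0; 0 0 4 0; 0 0 0 0' >/dev/null; python3 st.py
python3 -m pendant '0 0 -4 0; 0 0 -4 0; 0 0 4 0; 0 0 4 0; 0 0 0 0' >/dev/null; python3 st.py

```

```text
t 12.0 p [0.5561 0.1761 0.1534] yaw 25.46 z [-0.0277  0.0209] q [ 0.16  0.49 -0.73  1.78  0.34  1.03 -0.25] F [-0.8 -1.4 -1. ] g 0.0856
t 12.42 p [0.5569 0.1796 0.163 ] yaw 25.84 z [-0.023   0.0224] q [ 0.16  0.48 -0.74  1.77  0.33  1.04 -0.25] F [-1.2 -0.8 -0.3] g 0.0853
```

```bash
python3 - <<'E'
from h import *
rows([0.577,0.327,0.13],83.5,dec=1)
E
```

```text
pos [0.5569 0.1796 0.163 ] yaw 25.84 tilt 1.84 n 9
0.9 -1.4 0.4 -6.4; 1.1 -1.3 0.4 -6.4; 1.2 -1.1 0.4 -6.4; 1.3 -1.0 0.4 -6.4; 1.4 -0.8 0.4 -6.4; 1.5 -0.7 0.4 -6.4; 1.6 -0.5 0.4 -6.4; 1.6 -0.3 0.4 -6.4
1.6 -0.1 0.4 -6.4
```

```bash

python3 -m pendant '0.9 -1.4 0.2 -6.4; 1.1 -1.3 0.4 -6.4; 1.2 -1.1 0.4 -6.4; 1.3 -1.0 0.4 -6.4; 1.4 -0.8 0.4 -6.4; 1.5 -0.7 0.4 -6.4; 1.5 -0.5 0.2 -6.4; 1.2 -0.3 0.2 -6'>/dev/null; python3 st.py
python3 -m pendant '0.8 0 0 -3; 0 0 0 0; 0 0 0 0'>/dev/null; python3 st.py
```

```text
t 13.08 p [0.5763 0.3098 0.1585] yaw 78.72 z [-0.015   0.0198] q [ 0.04  0.66 -0.91  1.6   0.53  1.15  0.38] F [-0.1  0.6  0.3] g 0.0856
t 13.33 p [0.5779 0.3228 0.1658] yaw 82.36 z [-0.0135  0.0236] q [ 0.02  0.66 -0.93  1.58  0.54  1.17  0.43] F [-0.6 -1.   0.3] g 0.0856
```

```bash

python3 - <<'E'
from h import *
T=tool();f=r.grab_frame("wrist");np.save("T4.npy",T);save("w4",f["color"]);print(state()[:2],r.get_obs()["clock"])
E
```

```text
(array([0.5780541 , 0.32292995, 0.16615754]), np.float64(82.3422458612632)) 13.3833
```

View pics/w4.png

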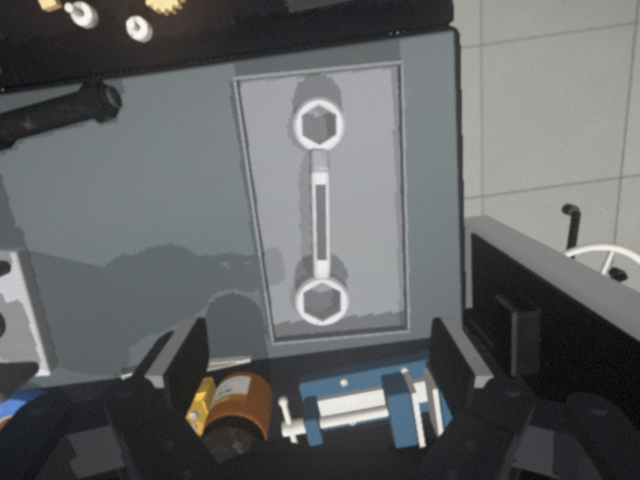

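```bash
cat > sp.py <<'E'
from h import *
f=r.grab_frame("wrist")
res={}
for n,rois in [("w3",{"big":(260,240,320,300),"small":(265,82,322,140),"hnd":(275,158,312,244)}),("w4",{"big":(292,272,354,330),"small":(290,94,350,156),"hnd":(300,178,340,268)})]:
    im=cv2.cvtColor(cv2.imread(f"pics/{n}.png"),cv2.COLOR_BGR2GRAY)
    T=np.load(f"T{n[1]}.npy")
    for k,(x0,y0,x1,y1) in rois.items():
        m=(im[y0:y1,x0:x1]>205).astype(np.uint8)
        c=max(cv2.findContours(m,cv2.RETR_EXTERNAL,cv2.CHAIN_APPROX_NONE)[0],key=cv2.contourArea)
        if k=="hnd": (cx,cy),wh,a=cv2.minAreaRect(c); 
        else: (cx,cy),wh,a=cv2.fitEllipse(cv2.convexHull(c))
        uv=(cx+x0,cy+y0); res[n,k]=ray(f,uv,T)
        print(n,k,np.round(uv,1),np.round(wh,1),round(a,1),plane(f,uv,.029 if k=="hnd" else .019,T).round(4))
for k in ["big","small","hnd"]:
    print(k,*tri([res["w3",k],res["w4",k]]))
for uv in [(235,77),(404,64),(408,330),(272,342)]: print(plane(f,uv,.014,np.load("T4.npy")).round(4))
E
python3 sp.py
```

```text
w3 big [289.  265.9] [44.5 51.6] 175.6 [0.6489 0.319  0.019 ]
w3 small [292.9 113.1] [42.9 45.3] 163.1 [0.5026 0.3358 0.019 ]
w3 hnd [290.2 200.5] [13.5 85.2] 0.7 [0.5784 0.3271 0.029 ]
w4 big [321.8 301.8] [44.8 49.6] 87.0 [0.6542 0.3186 0.019 ]
w4 small [318.9 125.4] [46.9 50.8] 177.6 [0.5025 0.3362 0.019 ]
w4 hnd [320.3 199.5] [43.3 14.4] 88.5 [0.5592 0.3296 0.029 ]
big [0.63955957 0.32044619 0.04475561] [np.float64(0.002209912784288201), np.float64(0.0022099127842881935)]
small [0.50242146 0.33609752 0.02401968] [np.float64(6.297209263575648e-05), np.float64(6.297209263562547e-05)]
hnd [0.53725862 0.33354644 0.17021708] [np.float64(0.006079201898695908), np.float64(0.006079201898696041)]
[0.4586 0.277  0.014 ]
[0.4664 0.4073 0.014 ]
[0.6973 0.3955 0.014 ]
[0.6913 0.2662 0.014 ]
```

```bash

python3 - <<'E'
from h import *
f=r.grab_frame("scene");g=r.grab_frame("side");w=r.grab_frame("wrist");T4=np.load("T4.npy");T2=np.load("T2.npy")
c=lambda x,y,s,a,b:(a+(x+.5)/s-.5,b+(y+.5)/s-.5)
def t3(n,a,b,cc,T):
    rs=[ray(f,a),ray(g,b),ray(w,cc,T)]
    print(n,*[tri(x)[0].round(4) for x in (rs[:2],rs[1:],[rs[0],rs[2]],rs)],np.round(tri(rs)[1],4))
t3("big",c(262,146,4,120,290),c(562,178,6,230,130),(321.8,301.5),T4)
t3("small",c(469,323,4,120,290),c(220,180,6,230,130),(318.9,125.4),T4)
t3("stud",(296.5,240.2) ,c(247,122,5.5,290,200),(320.3,276.4),T2)
save("sc_v",cv2.resize(f["color"][190:280,250:375],None,fx=6,fy=6,interpolation=cv2.INTER_CUBIC))
E
```

```text
big [0.6513 0.318  0.0227] [0.6517 0.3187 0.0223] [0.6514 0.3185 0.0233] [0.6516 0.3184 0.0227] [0.0004 0.0004 0.0006]
small [0.5016 0.3369 0.0239] [0.5019 0.3362 0.0243] [0.5025 0.3362 0.0227] [0.5019 0.3366 0.0238] [0.0003 0.0006 0.0007]
stud [0.622  0.0173 0.0552] [0.625  0.0174 0.0576] [0.6239 0.0121 0.048 ] [0.6231 0.0167 0.0549] [0.0044 0.0032 0.0018]
```

View pics/sc_v.png

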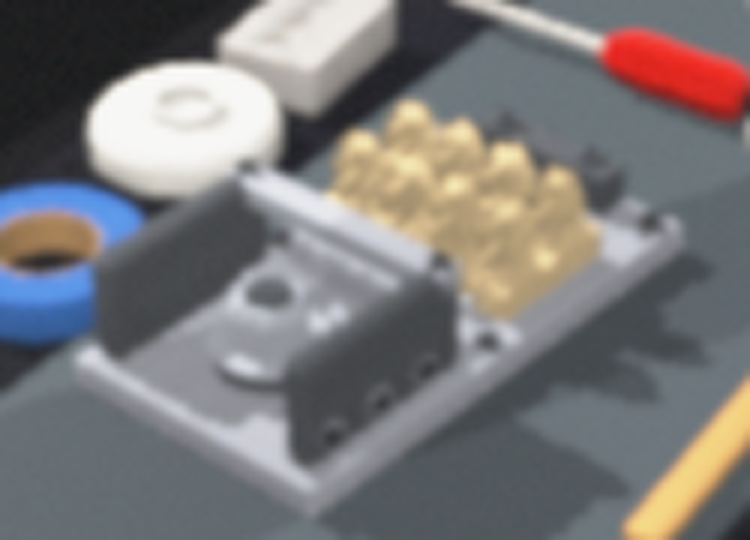

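```bash

python3 - <<'E'
from h import *
f=r.grab_frame("scene");g=r.grab_frame("side");w=r.grab_frame("wrist");T4=np.load("T4.npy");T2=np.load("T2.npy")
c=lambda x,y,s,a,b:(a+(x+.5)/s-.5,b+(y+.5)/s-.5)
rs=[ray(f,c(268,291,6,250,190)),ray(g,c(247,122,5.5,290,200)),ray(w,(320.3,276.4),T2)]
print("stud",*[tri(x)[0].round(4) for x in (rs[:2],rs[1:],[rs[0],rs[2]],rs)],np.round(tri(rs)[1],4))
rows([0.5768,0.3275,0.05],83.1,dec=1)
E
```

```text
stud [0.6247 0.0173 0.0575] [0.625  0.0174 0.0576] [0.6249 0.0169 0.057 ] [0.6248 0.0173 0.0575] [0.0004 0.0002 0.0002]
pos [0.5777 0.3215 0.1638] yaw 82.34 tilt 1.52 n 3
0.2 -0.1 3.8 -0.3; 0.2 -0.1 3.8 -0.3; 0.2 -0.1 3.8 -0.3
```

```bash

python3 -m pendant '0.3 -0.1 2.5 -0.5; 0.3 -0.1 3 -0.3; 0.1 0 3 0; 0 0 2 0; 0 0 0 0' >/dev/null
python3 - <<'E'
from h import *
w=r.grab_frame("wrist");T4=np.load("T4.npy");T2=np.load("T2.npy")
P=[plane(w,uv,.018,T4) for uv in [(235,77),(404,64),(408,330),(272,342)]];print(np.round(P,4),np.mean(P,0))
v2=lambda x,y:(235+(x+.5)/2.5-.5,200+(y+.5)/2.5-.5)
P=np.array([plane(w,v2(*a),.018,T2) for a in [(32,28),(395,28),(372,562),(72,562)]]);c=P.mean(0)
print(P.round(4),c)
for a,b in ((0,1),(3,2),(0,3),(1,2)): d=P[b]-P[a];print(np.hypot(*d[:2]),np.degrees(np.arctan2(d[1],d[0])))
a=np.radians(-96.5);print("nut",c[:2]-.068*np.array([np.cos(a),np.sin(a)]))
rows([0.5768,0.3275,0.014],83.1,dec=1)
E
python3 st.py
```

```text
[[0.4592 0.2777 0.018 ]
 [0.4669 0.4063 0.018 ]
 [0.6949 0.3947 0.018 ]
 [0.6889 0.267  0.018 ]] [0.57744966 0.33640874 0.018     ]
[[ 0.5689  0.0681  0.018 ]
 [ 0.6917  0.0531  0.018 ]
 [ 0.6686 -0.1735  0.018 ]
 [ 0.5447 -0.1582  0.018 ]] [ 0.61847009 -0.05262562  0.018     ]
0.12370325860538753 -6.936745934738557
0.12480055501529498 -7.010347684939164
0.2275623441655396 -96.08971896780515
0.2277414951916497 -95.81430961902105
nut [0.6261679  0.01493727]
pos [0.5781 0.3313 0.0594] yaw 82.95 tilt 1.49 n 2
-0.2 -0.0 2.3 -0.1; -0.2 -0.0 2.3 -0.1
t 14.2 p [0.5781 0.3313 0.0594] yaw 82.95 z [-0.0084  0.0247] q [-0.03  0.78 -0.86  1.65  0.64  1.01  0.36] F [ 0.7 -0.2  0.2] g 0.0854
```

```bash

python3 -m pendant '-0.2 0 1.5 -0.1; -0.2 0 1.5 0; 0 0 1 0; 0 0 0.4 0; 0 0 0 0' >/dev/null;python3 st.py
python3 - <<'E'
from h import *
rows([0.5768,0.3275,0.014],83.1,dec=2)
E
```

```text
t 14.62 p [0.5802 0.3295 0.0169] yaw 82.94 z [-0.0029  0.028 ] q [-0.05  0.82 -0.82  1.67  0.69  0.95  0.33] F [0.1 0.1 1.1] g 0.0852
pos [0.5802 0.3295 0.0169] yaw 82.94 tilt 1.61 n 1
-0.24 -0.31 0.29 -0.2
```

```bash

python3 -m pendant '-0.2 -0.3 0.2 0; 0 0 0 0' >/dev/null;python3 st.py
python3 -m pendant '0 0 0 0; 0 0 0 0; 0 0 0 0; 0 0 0 0; 0 0 0 0; 0 0 0 0' 255 80;python3 st.py

```

```text
t 14.78 p [0.577  0.3282 0.0152] yaw 82.92 z [-0.0024  0.0286] q [-0.05  0.82 -0.82  1.68  0.69  0.94  0.32] F [-0.   0.  -0.8] g 0.0852
clock: 15.28
tcp_pos: [0.5782, 0.3293, 0.0178]
orientation: [-2.337, -2.065, -0.033]
contact_force: [0.4, 0.5, -0.2]
grip_width: 0.0122
t 15.28 p [0.5782 0.3293 0.0178] yaw 82.93 z [0.0009 0.0305] q [-0.05  0.82 -0.82  1.68  0.69  0.94  0.32] F [ 0.4  0.5 -0.2] g 0.0122
```

```bash

python3 -m pendant '0 0 -1 0; 0 0 -1.5 0; 0 0 -2 0; 0 0 -2 0; 0 0 -1.5 0; 0 0 0 0' >/dev/null;python3 st.py
python3 - <<'E'
from h import *
T=tool();f=r.grab_frame("wrist");np.save("T5.npy",T);save("w5",f["color"])
rows([0.605,0.15,0.12],0,dec=1)
E
```

```text
t 15.78 p [0.5777 0.3274 0.1058] yaw 82.99 z [0.0005 0.0312] q [ 0.    0.72 -0.89  1.64  0.6   1.06  0.39] F [-0.6  1.6  0.4] g 0.0001
pos [0.5774 0.3271 0.1045] yaw 82.99 tilt 1.75 n 12
-1.4 0.4 -0.1 6.9; -1.4 0.6 -0.1 6.9; -1.3 0.7 -0.1 6.9; -1.2 0.9 -0.1 6.9; -1.1 1.0 -0.1 6.9; -1.0 1.2 -0.1 6.9; -0.8 1.3 -0.1 6.9; -0.6 1.3 -0.1 6.9
-0.5 1.4 -0.1 6.9; -0.3 1.5 -0.1 6.9; -0.1 1.5 -0.1 6.9; 0.1 1.5 -0.1 6.9
```

View pics/w5.png

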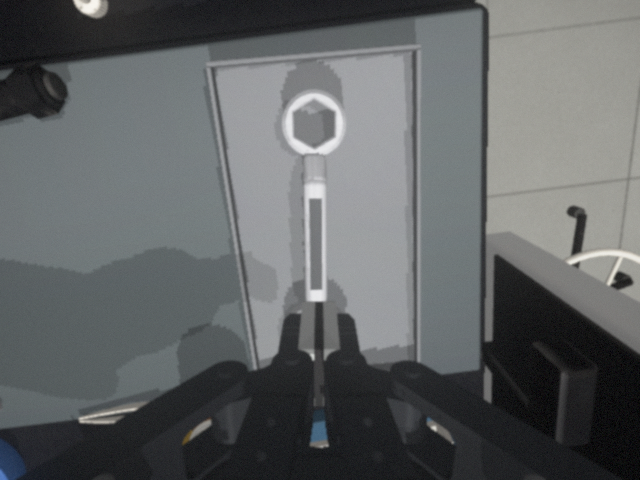

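```bash

python3 - <<'E'
from h import *
T=np.load("T5.npy");f=r.grab_frame("wrist")
print("small",plane(f,(314.3,123),.023,T),"handle end lo",plane(f,(316,184),.036,T),"hi",plane(f,(316.5,300),.036,T))
T4=np.load("T4.npy")
print("handle w4",plane(f,(321,174),.036,T4),plane(f,(323,277),.036,T4))
g=r.grab_frame("side");save("sd5",cv2.resize(g["color"][80:200,230:400],None,fx=4.5,fy=4.5,interpolation=cv2.INTER_CUBIC))
E
python3 -m pendant '0 0 0 0; 0 0 0 0; 0 0 0 0' 0 ; python3 st.py
```

```text
small [0.50135281 0.33654867 0.023     ] handle end lo [0.53727213 0.33281356 0.036     ] hi [0.61633835 0.32328832 0.036     ]
handle w4 [0.5382284  0.33271335 0.036     ] [0.62341213 0.32315759 0.036     ]
clock: 16.18
tcp_pos: [0.5747, 0.324, 0.0982]
orientation: [-2.335, -2.066, -0.016]
contact_force: [0.2, 0.2, -0.1]
grip_width: 0.0359
t 16.18 p [0.5747 0.324  0.0982] yaw 82.99 z [-0.0078  0.0247] q [-0.    0.73 -0.89  1.64  0.6   1.06  0.39] F [ 0.2  0.2 -0.1] g 0.0359
```

View pics/sd5.png

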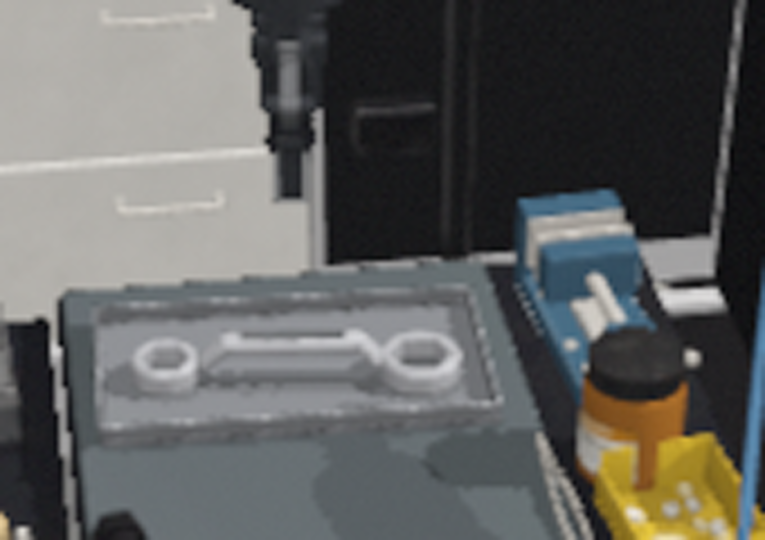

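```bash

python3 -m pendant '0.2 -0.2 2 0; 0.1 -0.1 2.5 0; 0.1 0 2 0; 0 0 1 0; 0 0 0 0' 0 ; python3 st.py
python3 - <<'E'
from h import *
rows([0.577,0.328,0.0105],83,dec=2)
E
```

```text
clock: 16.6
tcp_pos: [0.571, 0.3299, 0.0184]
orientation: [-2.335, -2.065, -0.013]
contact_force: [-0.1, -0.8, -0.0]
grip_width: 0.0852
t 16.6 p [0.571  0.3299 0.0184] yaw 82.98 z [-0.0099  0.0238] q [-0.05  0.81 -0.82  1.69  0.68  0.95  0.32] F [-0.1 -0.8 -0. ] g 0.0852
pos [0.571  0.3299 0.0184] yaw 82.98 tilt 1.48 n 1
-0.11 0.62 0.79 -0.0
```

```bash

python3 -m pendant '0 0.3 0.4 0; -0.1 0.3 0.3 0; 0 0 0 0' 0 ; python3 st.py
python3 -m pendant '0 0 0 0; 0 0 0 0; 0 0 0 0; 0 0 0 0; 0 0 0 0; 0 0 0 0; 0 0 0 0; 0 0 0 0' 255 80; python3 st.py
```

```text
clock: 16.85
tcp_pos: [0.5773, 0.3284, 0.0112]
orientation: [-2.334, -2.065, -0.012]
contact_force: [-0.1, -0.1, 0.1]
grip_width: 0.0854
t 16.85 p [0.5773 0.3284 0.0112] yaw 82.99 z [-0.0105  0.0239] q [-0.05  0.83 -0.82  1.67  0.69  0.95  0.33] F [-0.1 -0.1  0.1] g 0.0854
clock: 17.52
tcp_pos: [0.5798, 0.3294, 0.0151]
orientation: [-2.337, -2.064, -0.021]
contact_force: [0.3, -0.6, -0.2]
grip_width: 0.0001
t 17.52 p [0.5798 0.3294 0.0151] yaw 82.92 z [-0.0053  0.0268] q [-0.05  0.82 -0.82  1.67  0.69  0.95  0.33] F [ 0.3 -0.6 -0.2] g 0.0001
```

```bash

python3 - <<'E'
from h import *
T=tool();f=r.grab_frame("wrist");np.save("T6.npy",T);save("w6",f["color"])
g=r.grab_frame("side");save("sd6",cv2.resize(g["color"][80:200,230:400],None,fx=4.5,fy=4.5,interpolation=cv2.INTER_CUBIC))
s=r.grab_frame("scene");save("sc6",cv2.resize(s["color"][230:420,100:320],None,fx=3.5,fy=3.1,interpolation=cv2.INTER_CUBIC))
E
```

```text
(no output)
```

View pics/w6.png

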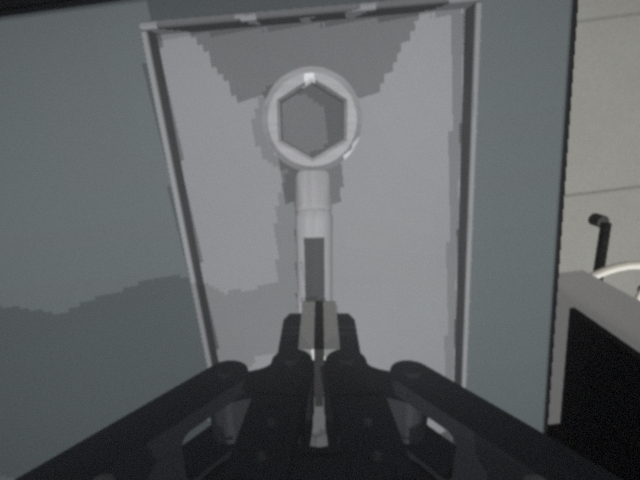

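View pics/sd6.png

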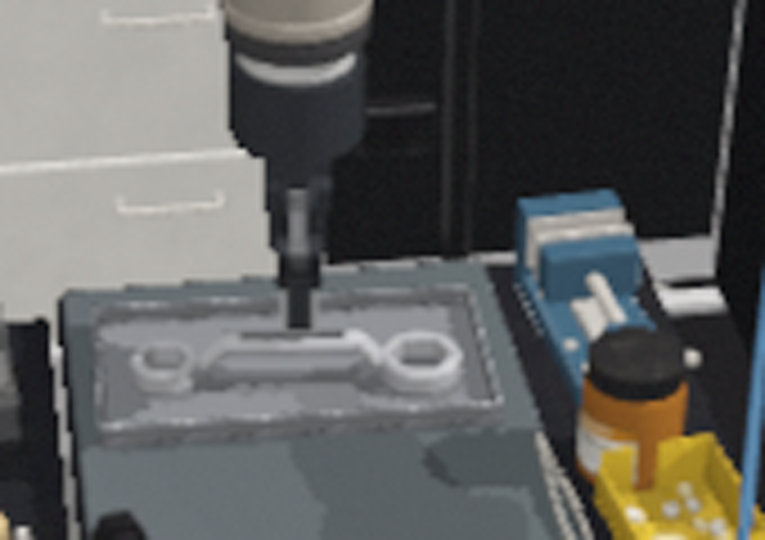

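View pics/sc6.png

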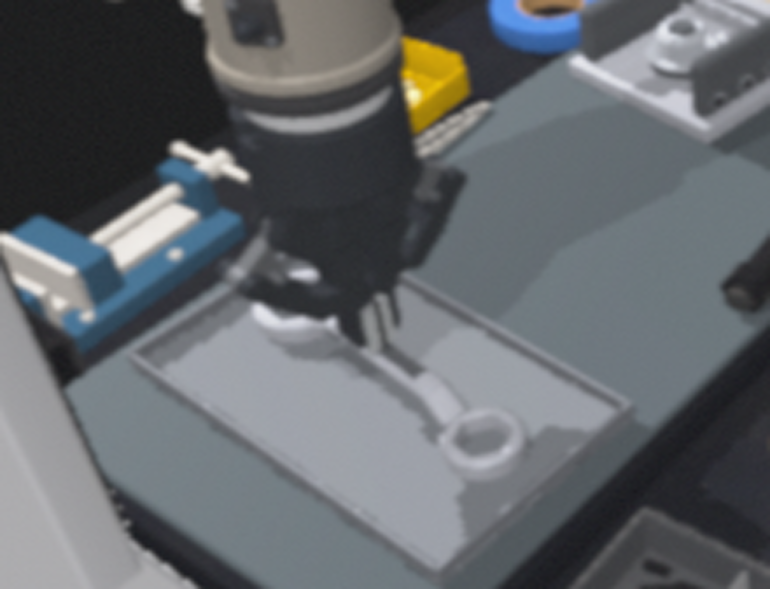

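```bash

python3 - <<'E'
from h import *
f=r.grab_frame("scene");g=r.grab_frame("side");w=r.grab_frame("wrist");T=np.load("T6.npy")
print(tri([ray(g,(296.1,152.8)),ray(f,(207,341))]))
print("tcp proj side",proj(g,T[:3,3]),"scene",proj(f,T[:3,3]),"wrist",proj(w,T[:3,3],T))
print("handle mid",proj(w,[.577,.3275,.036],T),proj(g,[.577,.3275,.036]),proj(f,[.577,.3275,.036]))
E
python3 st.py
```

```text
(array([0.57909735, 0.32960617, 0.04088655]), [np.float64(0.0016945102554151166), np.float64(0.0016945102554151224)])
tcp proj side [296.06759285 161.470532  ] scene [208.22662498 350.04144399] wrist [318.78258831 291.40478867]
handle mid [314.76698368 306.43140543] [294.95194186 155.28592556] [208.35497495 342.10749391]
t 17.82 p [0.5798 0.3294 0.015 ] yaw 82.91 z [-0.0055  0.0267] q [-0.05  0.83 -0.82  1.67  0.69  0.95  0.33] F [ 0.2  0.4 -0.1] g -0.0001
```

```bash

python3 -m pendant '0 0 -0.5 0; 0 0 0 0; 0 0 0 0; 0 0 0 0; 0 0 0 0; 0 0 0 0; 0 0 0 0' 0 ; python3 st.py
python3 -m pendant '0 -0.2 1 0; 0 -0.1 0.8 0; 0 0 0.5 0; 0 0 0 0' 0 ; python3 st.py
```

```text
clock: 18.4
tcp_pos: [0.5798, 0.3293, 0.0206]
orientation: [-2.337, -2.064, -0.021]
contact_force: [-0.2, 0.5, 0.3]
grip_width: 0.0833
t 18.4 p [0.5798 0.3293 0.0206] yaw 82.91 z [-0.0055  0.0268] q [-0.05  0.82 -0.82  1.67  0.68  0.95  0.33] F [-0.2  0.5  0.3] g 0.0833
clock: 18.73
tcp_pos: [0.5761, 0.3301, -0.0051]
orientation: [-2.337, -2.064, -0.02]
contact_force: [-0.5, -0.6, 0.2]
grip_width: 0.0854
t 18.73 p [ 0.5761  0.3301 -0.0051] yaw 82.91 z [-0.0058  0.0264] q [-0.06  0.85 -0.8   1.69  0.71  0.92  0.31] F [-0.5 -0.6  0.2] g 0.0854
```

```bash

python3 -m pendant '0 0 0 0; 0 0 0 0; 0 0 0 0; 0 0 0 0; 0 0 0 0' 170 40; python3 st.py
python3 - <<'E'
from h import *
T=tool();f=r.grab_frame("wrist");np.save("T7.npy",T);save("w7",f["color"])
g=r.grab_frame("side");save("sd7",cv2.resize(g["color"][80:200,230:400],None,fx=4.5,fy=4.5,interpolation=cv2.INTER_CUBIC))
E
```

```text
clock: 19.15
tcp_pos: [0.5756, 0.33, -0.0061]
orientation: [-2.336, -2.064, -0.018]
contact_force: [0.2, 0.2, -0.4]
grip_width: 0.0287
t 19.15 p [ 0.5756  0.33   -0.0061] yaw 82.93 z [-0.0072  0.0259] q [-0.06  0.85 -0.8   1.69  0.71  0.92  0.31] F [ 0.2  0.2 -0.4] g 0.0287
```

View pics/w7.png

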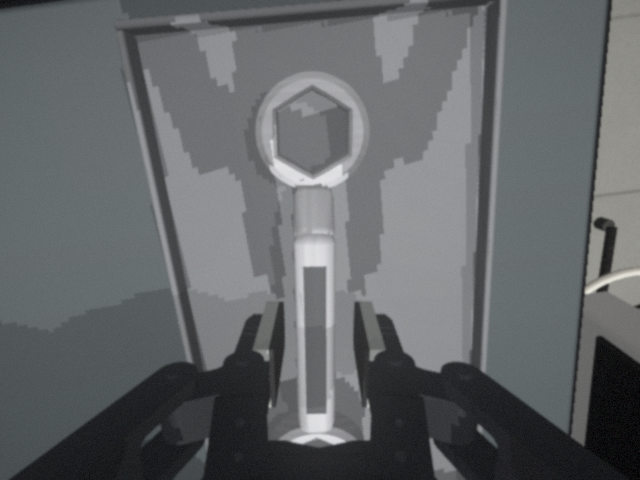

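View pics/sd7.png

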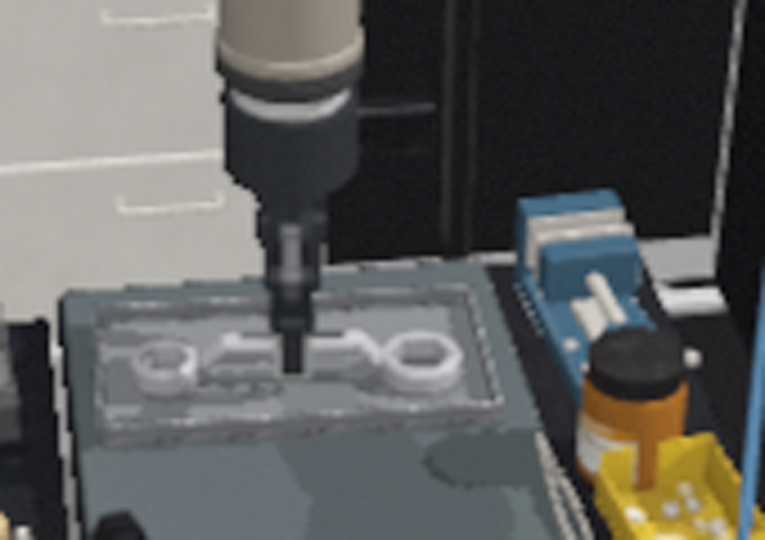

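```bash

python3 -m pendant '0 0 0.4 0; 0 0 0.3 0; 0 0 0 0' ; python3 st.py
python3 -m pendant '0 0 0 0; 0 0 0 0; 0 0 0 0; 0 0 0 0' 255 90; python3 st.py
```

```text
clock: 19.5
tcp_pos: [0.576, 0.3304, -0.0131]
orientation: [-2.336, -2.064, -0.02]
contact_force: [0.3, 0.7, 0.6]
grip_width: 0.0284
t 19.5 p [ 0.576   0.3304 -0.0131] yaw 82.92 z [-0.0061  0.0265] q [-0.07  0.86 -0.8   1.69  0.72  0.9   0.3 ] F [0.3 0.7 0.6] g 0.0284
clock: 19.83
tcp_pos: [0.576, 0.3303, -0.0131]
orientation: [-2.336, -2.065, -0.02]
contact_force: [0.2, 0.0, -0.6]
grip_width: 0.0133
t 19.83 p [ 0.576   0.3303 -0.0131] yaw 82.94 z [-0.0062  0.0259] q [-0.07  0.86 -0.8   1.69  0.72  0.91  0.3 ] F [ 0.2  0.  -0.6] g 0.0133
```

```bash

python3 -m pendant '0 0 -0.8 0; 0 0 -1.5 0; 0 0 -2.5 0; 0 0 -2.5 0; 0 0 -1.5 0; 0 0 -0.6 0; 0 0 0 0' ; python3 st.py
python3 - <<'E'
from h import *
a=np.radians(-94+90)
rows([0.625,0.15,0.085],-4,dec=1,wmax=4.5)
f=r.grab_frame("wrist");save("w8",f["color"])
E
```

```text
clock: 20.42
tcp_pos: [0.5745, 0.3263, 0.0865]
orientation: [-2.335, -2.065, -0.012]
contact_force: [0.2, 1.0, -2.8]
grip_width: 0.0131
t 20.42 p [0.5745 0.3263 0.0865] yaw 82.97 z [-0.0106  0.0233] q [-0.01  0.74 -0.88  1.65  0.61  1.05  0.38] F [ 0.2  1.  -2.8] g 0.0131
pos [0.5745 0.3263 0.0865] yaw 82.97 tilt 1.47 n 20
-0.8 0.4 0.0 4.3; -0.8 0.4 0.0 4.3; -0.8 0.5 0.0 4.3; -0.7 0.5 0.0 4.3; -0.7 0.6 0.0 4.3; -0.7 0.6 0.0 4.3; -0.6 0.7 0.0 4.3; -0.5 0.7 0.0 4.3
-0.5 0.8 0.0 4.3; -0.4 0.8 0.0 4.3; -0.4 0.8 0.0 4.3; -0.3 0.9 0.0 4.3; -0.2 0.9 0.0 4.3; -0.2 0.9 0.0 4.3; -0.1 0.9 0.0 4.3; -0.0 0.9 0.0 4.3
0.0 0.9 0.0 4.3; 0.1 0.9 0.0 4.3; 0.2 0.9 0.0 4.3; 0.2 0.9 0.0 4.3
```

View pics/w8.png

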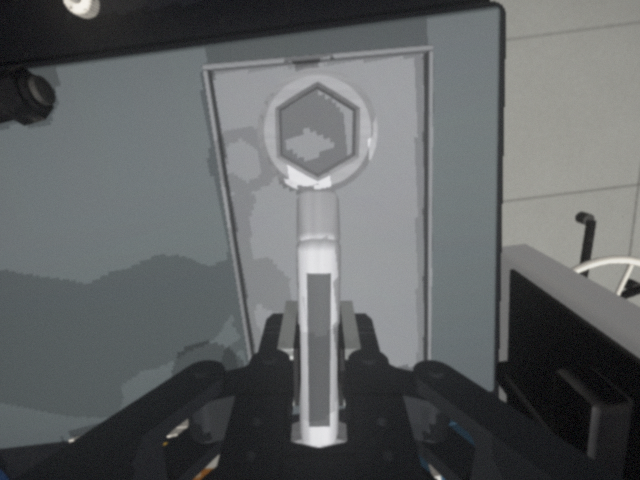

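```bash

python3 -m pendant '-0.8 0.4 0 4.3; -1.0 0.6 0 5.5; -1.0 0.7 0 5.5; -1.0 0.7 0 5.5; -0.9 0.8 0 5.5; -0.8 0.9 0 5.5; -0.7 1.0 0 5.5; -0.6 1.0 0 5.5' >/dev/null; python3 st.py
python3 - <<'E'
from h import *
rows([0.625,0.14,0.085],-4,dec=1,wmax=5.5)
f=r.grab_frame("wrist")
I=np.eye(4)
for uv in [(318,131),(320,131.5)]: print(plane(f,uv,-.0375,I))
E
```

```text
t 21.13 p [0.5926 0.2335 0.0729] yaw 38.73 z [-0.0254  0.0196] q [ 0.04  0.67 -0.71  1.71  0.48  0.96 -0.17] F [ 0.2  0.5 -2.7] g 0.0136
pos [0.5926 0.2335 0.0729] yaw 38.73 tilt 1.84 n 8
-0.4 1.2 -0.2 5.3; -0.3 1.2 -0.2 5.3; -0.2 1.2 -0.2 5.3; -0.1 1.2 -0.2 5.3; 0.0 1.2 -0.2 5.3; 0.2 1.2 -0.2 5.3; 0.3 1.2 -0.2 5.3; 0.4 1.2 -0.2 5.3
[ 0.00012007 -0.07557013 -0.0375    ]
[ 0.00077931 -0.07541214 -0.0375    ]
```

```bash

python3 -m pendant '-0.4 1.2 -0.3 5.3; -0.3 1.2 -0.3 5.3; -0.2 1.2 -0.3 5.3; -0.1 1.2 -0.3 5.3; 0.0 1.2 -0.3 5.3; 0.2 1.0 -0.3 5.3; 0.3 0.9 -0.2 5.3; 0.2 0.5 0 3' >/dev/null; python3 st.py
python3 -m pendant '0 0 0 0; 0 0 0 0' >/dev/null; python3 st.py
python3 - <<'E'
from h import *
p,y,T=state();R=T@np.array([0,.0745,-.0215,1]);print("ring",R[:3].round(4), "spanner z",T[:3,2])
g=r.grab_frame("side");save("sd8",cv2.resize(g["color"][120:300,260:420],None,fx=4,fy=3.3,interpolation=cv2.INTER_CUBIC))
s=r.grab_frame("scene");save("sc8",cv2.resize(s["color"][150:300,200:360],None,fx=4.5,fy=4,interpolation=cv2.INTER_CUBIC))
f=r.grab_frame("wrist");save("w9",f["color"])
E
```

```text
t 21.85 p [0.617  0.1458 0.0808] yaw -2.48 z [-0.0409  0.013 ] q [ 0.07  0.62 -0.54  1.7   0.34  0.95 -0.64] F [-0.2 -0.5 -3.5] g 0.0131
t 22.02 p [0.6163 0.1445 0.0788] yaw -2.39 z [-0.0433  0.0112] q [ 0.07  0.62 -0.54  1.7   0.34  0.95 -0.64] F [-0.4  0.5 -2.2] g 0.0129
ring [0.6141 0.0698 0.0996] spanner z [-0.04330616  0.0112161  -0.99899889]
```

View pics/sd8.png

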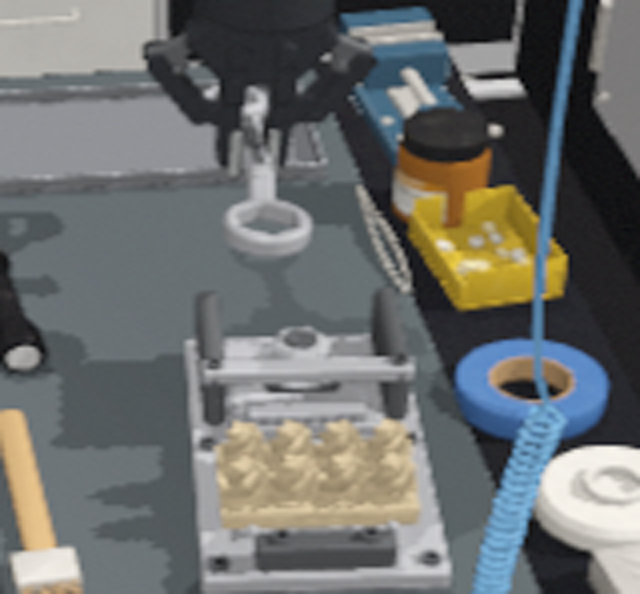

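View pics/sc8.png

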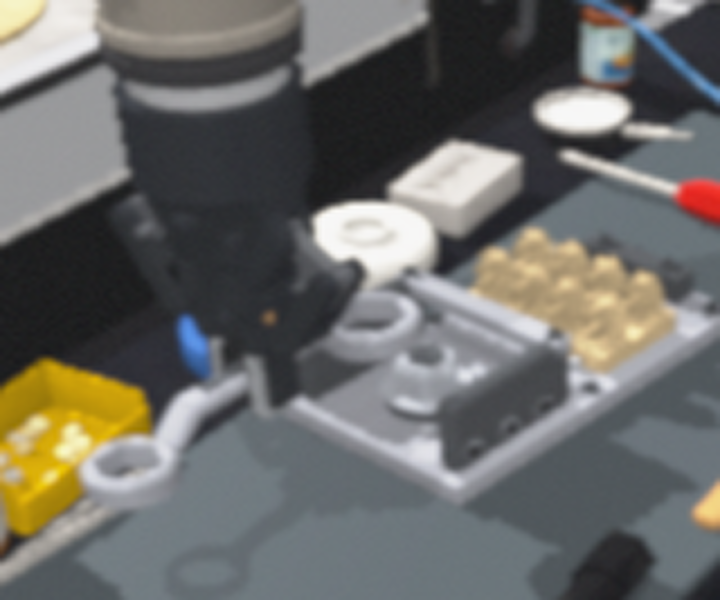

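View pics/w9.png

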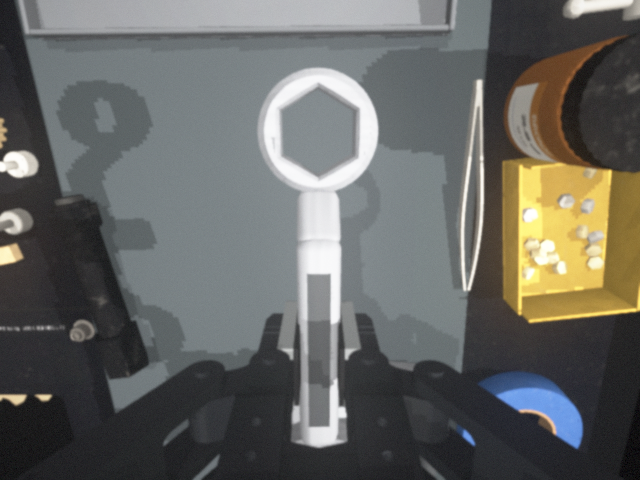

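```bash

python3 - <<'E'
from h import *
f=r.grab_frame("scene");g=r.grab_frame("side");T=tool()
a=(260+268.5/4-.5,120+(225.5)/3.3-.5);b=(200+373.5/4.5-.5,150+318.5/4-.5)
print(tri([ray(g,a),ray(f,b)]),(T@np.array([0,.0745,-.0375,1]))[:3])
nut=np.array([.6252,.0168,.0]);yaw=-4
# TCP target so that ring over nut
def tgt(yaw,zr):
    a=np.radians(yaw);ty=np.array([np.sin(a),-np.cos(a)])  # tool y dir (world)
    tilt=T[:2,2]
    return np.r_[nut[:2]-.0745*ty+ .0215*tilt, zr-.0215]
print(tgt(-4,.075),tgt(8.5,.075))
rows(tgt(-1.5+8.3-6.5+0,.075),0,dec=2)
E
```

```text
(array([0.61467183, 0.06712791, 0.11412413]), [np.float64(0.00046850714372933996), np.float64(0.0004685071437294301)]) [0.61486685 0.07028152 0.11618079]
[0.62948303 0.09137627 0.0535    ] [0.61327437 0.09073943 0.0535    ]
pos [0.6165 0.1452 0.0795] yaw -2.45 tilt 2.53 n 2
0.48 2.66 1.30 -1.2; 0.43 2.67 1.30 -1.2
```

```bash
cat >> h.py <<'E'
NUT=np.array([.6252,.0168])
def tgt(yaw,zr,T,L=.0745,nut=NUT):
    a=np.radians(yaw);ty=np.array([np.sin(a),-np.cos(a)])
    return np.r_[nut-L*ty+.0215*T[:2,2], zr-.0215]
def ring(T,L=.0745): return (T@np.array([0,L,-.0215,1]))[:3]
E
python3 - <<'E'
from h import *
T=tool();rows(tgt(1.8,.075,T),1.8,dec=1,n=4)
E
```

```text
pos [0.6165 0.1452 0.0795] yaw -2.45 tilt 2.53 n 4
0.2 1.3 0.6 -1.1; 0.2 1.3 0.6 -1.1; 0.1 1.3 0.6 -1.1; 0.1 1.3 0.6 -1.1
```

```bash

python3 -m pendant '0.2 1.2 0.2 -1.1; 0.2 1.5 0.4 -1.1; 0.1 1.4 0.6 -1.1; 0.1 1.2 0.6 -1.1; 0 0 0 0' >/dev/null; python3 st.py
python3 - <<'E'
from h import *
T=tool();print(ring(T));rows(tgt(1.8,.07,T),1.8,dec=2,n=1)
E
```

```text
t 22.68 p [0.6211 0.0954 0.0608] yaw 2.79 z [-0.0408  0.0146] q [ 0.15  0.64 -0.55  1.72  0.37  0.92 -0.49] F [-0.3 -1.  -3.8] g 0.013
[0.62553602 0.02067106 0.08107602]
pos [0.6211 0.0954 0.0608] yaw 2.79 tilt 2.48 n 1
0.07 0.39 1.23 1.0
```

```bash

python3 -m pendant '0 0.3 0.6 0.5; 0 0 0 0.5; 0 0 0 0' >/dev/null; python3 st.py
python3 - <<'E'
from h import *
T=tool();print(ring(T));
g=r.grab_frame("side");save("sd9",cv2.resize(g["color"][190:260,295:385],None,fx=8,fy=8,interpolation=cv2.INTER_CUBIC))
s=r.grab_frame("scene");save("sc9",cv2.resize(s["color"][200:275,250:350],None,fx=8,fy=8,interpolation=cv2.INTER_CUBIC))
E
```

```text
t 22.93 p [0.621  0.0944 0.0548] yaw 1.7 z [-0.0404  0.0165] q [ 0.15  0.65 -0.54  1.73  0.37  0.91 -0.51] F [-0.5  0.5 -2.2] g 0.0133
[0.62398848 0.01960071 0.07499732]
```

View pics/sd9.png

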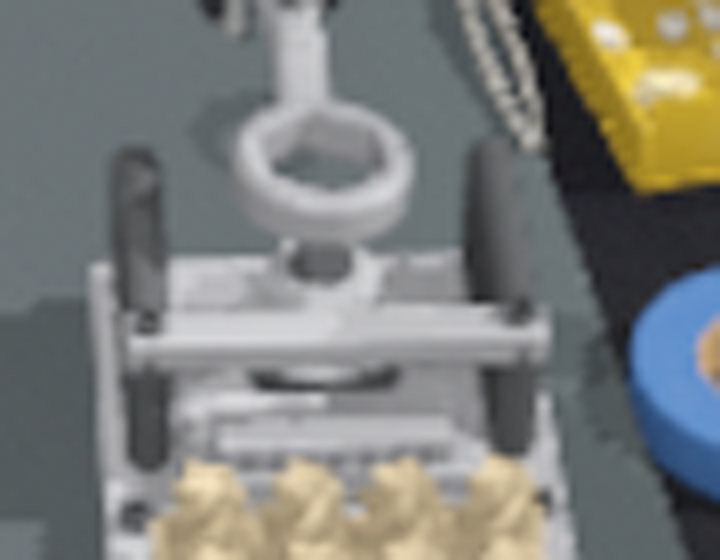

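View pics/sc9.png

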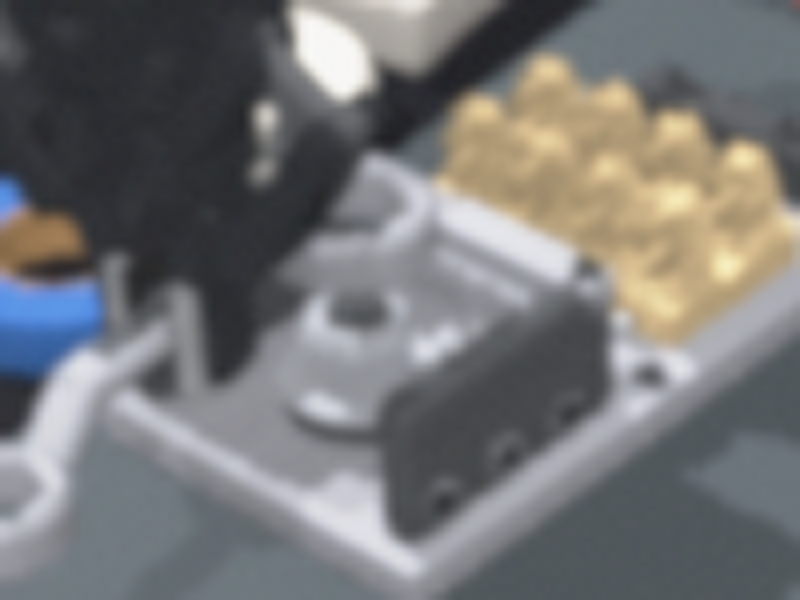

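```bash

python3 - <<'E'
from h import *
g=r.grab_frame("side");f=r.grab_frame("scene");T=tool()
top=(T@np.array([0,.0745,-.0375,1]))[:3]
P=proj(g,top);print("ring top kin->crop side",(P-[295,190]+.5)*8-.5,"scene",(proj(f,top)-[250,200]+.5)*8-.5)
N=[.6252,.0168,.0562];print("stud", (proj(g,N)-[295,190]+.5)*8-.5,(proj(f,N)-[250,200]+.5)*8-.5)
for d in np.eye(3)*.01: print(((proj(g,np.array(N)+d)-proj(g,N))*8).round(1),((proj(f,np.array(N)+d)-proj(f,N))*8).round(1))
E
```

```text
ring top kin->crop side [321.11853944 158.06467184] scene [347.74812401 211.01524175]
stud [320.6759351  262.98079146] [356.44441237 310.0726342 ]
[35.8 -3.5] [-28.2 -11.7]
[ -6.6 -23. ] [-21.9  17.3]
[  1.  -28.2] [ -1.4 -29.2]
```

```bash

python3 -m pendant '0.05 0.25 0.5 0; 0.05 0 0.6 0; 0.05 0 0.5 0; 0 0 0 0' >/dev/null; python3 st.py
python3 - <<'E'
from h import *
T=tool();print(ring(T));rows(tgt(1.8,.05,T),1.8,n=1)
E
```

```text
t 23.47 p [0.6225 0.0929 0.0381] yaw 1.84 z [-0.0387  0.0164] q [ 0.15  0.67 -0.53  1.73  0.38  0.88 -0.52] F [ 0.3  0.4 -4.2] g 0.0132
[0.62563891 0.01810471 0.05823526]
pos [0.6225 0.0929 0.0381] yaw 1.84 tilt 2.41 n 1
-0.05 0.13 0.96 0.0
```

```bash

python3 -m pendant '-0.05 0.13 0.5 0; 0 0 0.4 0; 0 0 0 0' >/dev/null; python3 st.py
python3 - <<'E'
from h import *
T=tool();print(ring(T));rows(tgt(1.8,.04,T),1.8,n=1)
g=r.grab_frame("side");save("sd10",cv2.resize(g["color"][190:260,295:385],None,fx=8,fy=8,interpolation=cv2.INTER_CUBIC))
E
```

```text
t 23.72 p [0.6216 0.0919 0.0276] yaw 1.86 z [-0.039   0.0167] q [ 0.14  0.68 -0.53  1.74  0.39  0.86 -0.52] F [ 0.6  0.9 -2.4] g 0.0132
[0.62476784 0.01706307 0.04776839]
pos [0.6216 0.0919 0.0276] yaw 1.86 tilt 2.43 n 1
0.04 0.03 0.91 0.1
```

View pics/sd10.png

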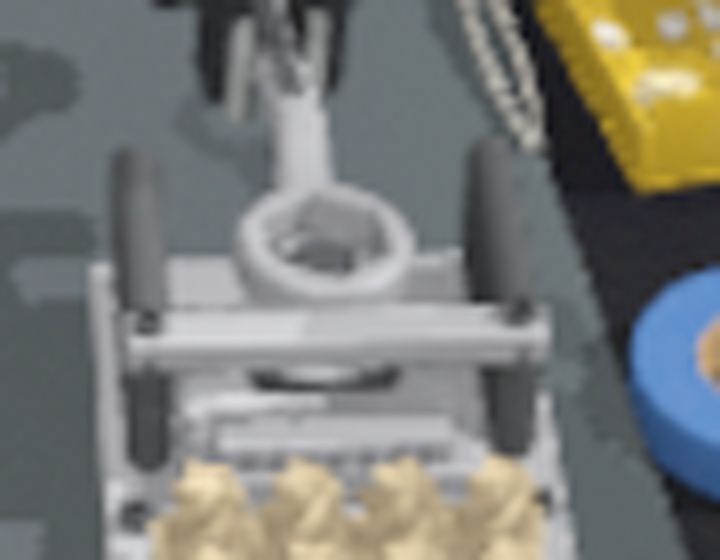

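Ring is over the stud (stud visible inside the hole near (328,255)); no contact yet. Continuing down.

```bash

python3 -m pendant '0 0 0.4 0; 0 0 0.4 0; 0 0 0 0' >/dev/null; python3 st.py
python3 -m pendant '0 0 0.4 0; 0 0 0.3 0; 0 0 0 0' >/dev/null; python3 st.py
python3 - <<'E'
from h import *
T=tool();print(ring(T));rows(tgt(1.8,.032,T),1.8,n=1)
E
```

```text
t 24.02 p [0.6231 0.0935 0.0218] yaw 1.88 z [-0.0351  0.0177] q [ 0.14  0.69 -0.52  1.74  0.4   0.85 -0.53] F [-1.8 -1.8  2. ] g 0.0131
t 24.27 p [0.6235 0.0946 0.0174] yaw 1.85 z [-0.0338  0.0173] q [ 0.13  0.7  -0.52  1.74  0.4   0.84 -0.53] F [-1.7 -0.9  2.3] g 0.0136
[0.62655006 0.01976445 0.03749455]
pos [0.6235 0.0946 0.0174] yaw 1.85 tilt 2.18 n 1
-0.14 0.29 0.69 0.1
```

```bash

python3 -m pendant '0 0 0.3 0; 0 0 0.3 0; 0 0 0 0' >/dev/null; python3 st.py
python3 -m pendant '0 0 0.3 0; 0 0 0.3 0; 0 0 0 0' >/dev/null; python3 st.py
python3 - <<'E'
from h import *
T=tool();print(ring(T))
g=r.grab_frame("side");save("sd11",cv2.resize(g["color"][190:260,295:385],None,fx=8,fy=8,interpolation=cv2.INTER_CUBIC))
E
```

```text
t 24.52 p [0.6235 0.0953 0.0136] yaw 1.82 z [-0.0329  0.0167] q [ 0.13  0.7  -0.52  1.74  0.41  0.84 -0.54] F [-1.8 -0.8  4.2] g 0.0134
t 24.77 p [0.6235 0.096  0.0098] yaw 1.78 z [-0.0321  0.0161] q [ 0.13  0.7  -0.51  1.75  0.41  0.83 -0.54] F [-2.3 -1.   3.8] g 0.0135
[0.62648358 0.0211842  0.03000632]
```

View pics/sd11.png

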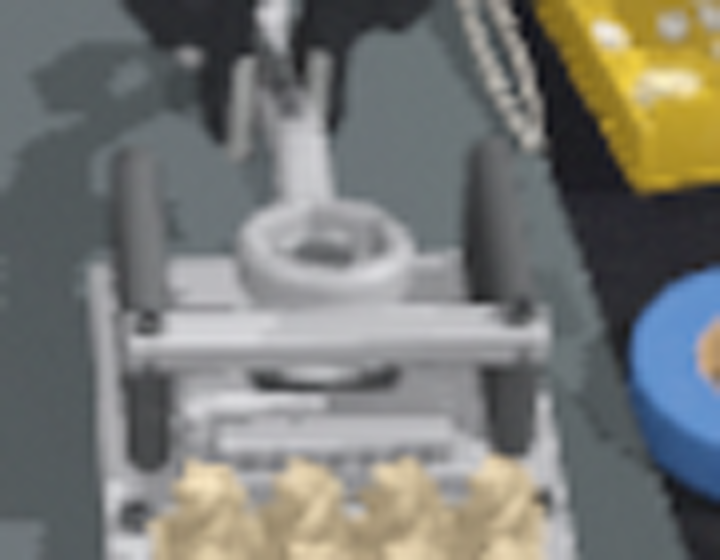

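```bash

python3 - <<'E'
from h import *
T=tool()
s=r.grab_frame("scene");save("sc11",cv2.resize(s["color"][200:300,220:350],None,fx=6,fy=6,interpolation=cv2.INTER_CUBIC))
f=r.grab_frame("wrist");save("w11",f["color"]);np.save("T11.npy",T)
E
```

```text
(no output)
```

View pics/sc11.png

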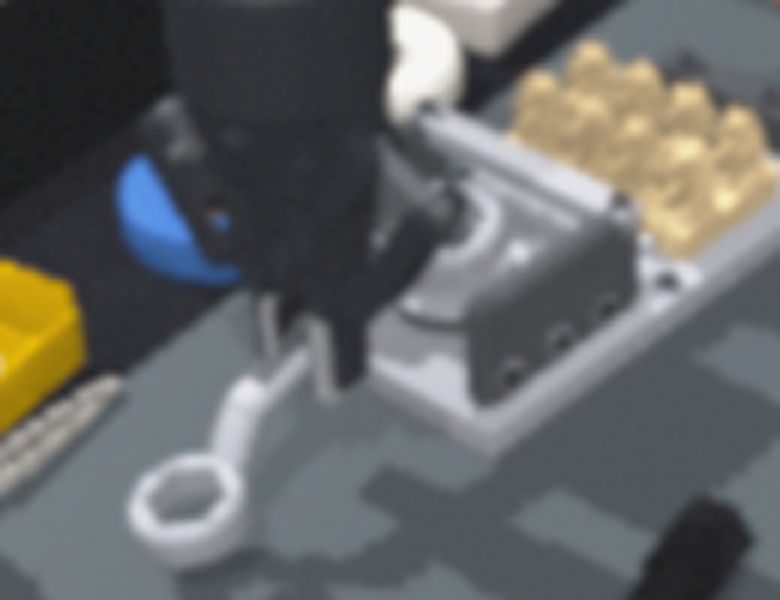

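View pics/w11.png

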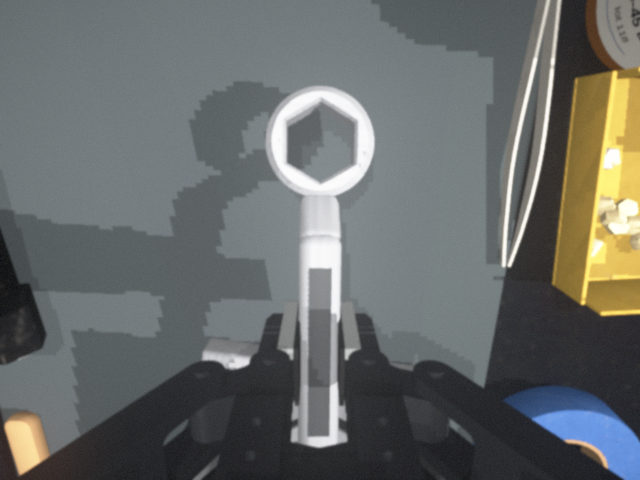

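```bash

python3 -m pendant '0 0 -1.5 0; 0 0 -2.5 0; 0 -0.3 -2.5 -1; 0 -1.5 -1 -5; 0 -2 0 -6; 0 -2 0 -6; 0 -1.5 0 -6; 0 -0.5 0 -4' - 110 >/dev/null; python3 st.py
python3 - <<'E'
from h import *
rows([.607,.172,.02],31,dec=1)
E
```

```text
t 25.58 p [0.6106 0.1683 0.0844] yaw 30.59 z [-0.0329  0.0163] q [ 0.13  0.65 -0.68  1.7   0.44  0.98 -0.18] F [ 0.5  0.4 -3.6] g 0.0128
pos [0.6106 0.1683 0.0844] yaw 30.59 tilt 2.1 n 2
-0.1 -0.3 3.2 -0.2; -0.1 -0.3 3.2 -0.2
```

```bash

python3 -m pendant '0 0 1.5 0; 0 -0.2 2.5 0; 0 0 2.5 0; 0 0 1.2 0; 0 0 0 0' >/dev/null; python3 st.py
python3 -m pendant '0 0 0.6 0; 0 0 0.5 0; 0 0 0 0' >/dev/null; python3 st.py
python3 -m pendant '0 0 0.4 0; 0 0 0.4 0; 0 0 0 0' >/dev/null; python3 st.py
```

```text
t 26.0 p [0.607  0.1747 0.0036] yaw 31.09 z [-0.0309  0.0206] q [ 0.08  0.74 -0.63  1.75  0.51  0.85 -0.23] F [-0.7  0.1 -3. ] g 0.013
t 26.25 p [ 0.6076  0.1745 -0.0071] yaw 31.02 z [-0.0303  0.0208] q [ 0.08  0.76 -0.62  1.75  0.52  0.83 -0.24] F [-2.3 -0.2  2.6] g 0.013
t 26.5 p [ 0.6102  0.1744 -0.0108] yaw 30.95 z [-0.025   0.0207] q [ 0.07  0.76 -0.61  1.75  0.53  0.82 -0.25] F [-2.5  0.1 -0.8] g 0.0129
```

```bash

python3 -m pendant '0 0 0.4 0; 0 0 0.4 0; 0 0 0 0' >/dev/null; python3 st.py
python3 -m pendant '0 0 0.5 0; 0 0 0.5 0; 0 0 0 0' >/dev/null; python3 st.py
python3 - <<'E'
from h import *
T=tool()
g=r.grab_frame("side");save("sd12",cv2.resize(g["color"][130:230,260:390],None,fx=6,fy=6,interpolation=cv2.INTER_CUBIC))
E
```

```text
t 26.75 p [ 0.6123  0.1741 -0.0151] yaw 30.93 z [-0.0203  0.02  ] q [ 0.07  0.77 -0.61  1.75  0.54  0.81 -0.25] F [-4.7 -0.6  5.3] g 0.0132
t 27.0 p [ 0.6132  0.1742 -0.0147] yaw 30.93 z [-0.017   0.0148] q [ 0.06  0.77 -0.61  1.75  0.54  0.81 -0.26] F [-1.  -0.6 -2.7] g 0.0127
```

View pics/sd12.png

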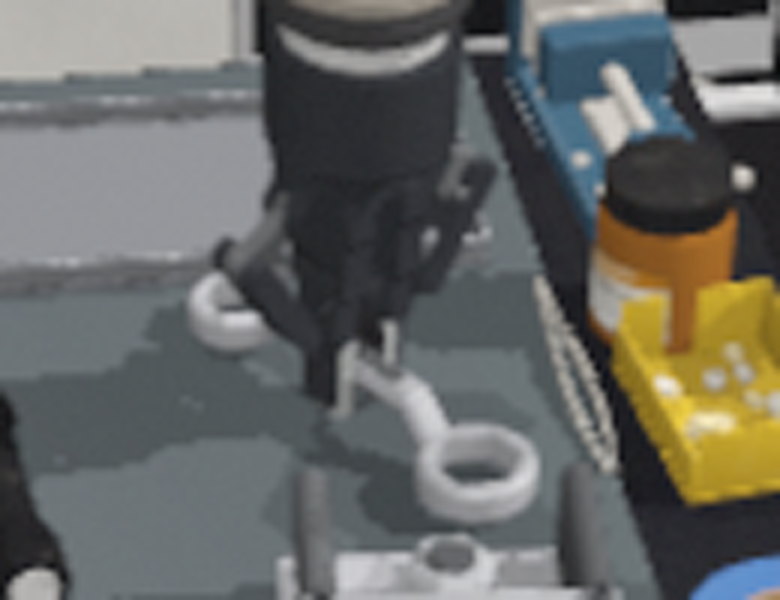

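```bash

python3 -m pendant '0 0 0.5 0; 0 0 0.5 0; 0 0 0.5 0; 0 0 0 0' >/dev/null; python3 st.py
python3 -m pendant '0 0 0 0; 0 0 0 0; 0 0 0 0' 190 >/dev/null; python3 st.py
python3 -m pendant '0 0 0 0; 0 0 0 0; 0 0 0 0; 0 0 0 0' 255 120 >/dev/null; python3 st.py
python3 - <<'E'
from h import *
T=tool();f=r.grab_frame("wrist");save("w12",f["color"]);np.save("T12.npy",T)
E
```

```text
t 27.38 p [ 0.6154  0.175  -0.015 ] yaw 30.87 z [-0.0104  0.0087] q [ 0.05  0.77 -0.6   1.75  0.55  0.81 -0.27] F [-2. -0. -1.] g 0.0128
t 27.63 p [ 0.6174  0.1761 -0.0139] yaw 30.87 z [-0.0057  0.0108] q [ 0.05  0.76 -0.6   1.74  0.55  0.81 -0.27] F [-0.6  0.4 -0.4] g 0.0218
t 27.97 p [ 0.6176  0.176  -0.014 ] yaw 30.91 z [-0.0067  0.0098] q [ 0.05  0.77 -0.6   1.74  0.55  0.81 -0.27] F [-1.5 -0.5  6.5] g 0.0125
```

View pics/w12.png

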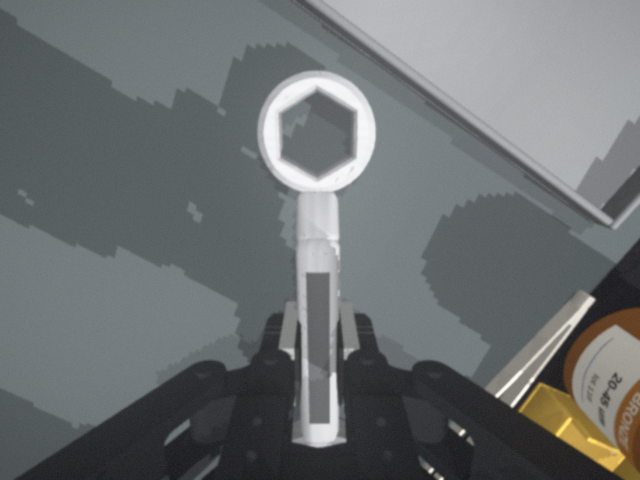

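```bash

sed -i 's/0215/018/g; s/NUT=.*/NUT=np.array([.6245,.0168])/' h.py
python3 -m pendant '0 0 -1.5 0; 0 0 -2.5 0; 0 0 -2.5 0; 0 0 -1.5 0' >/dev/null; python3 st.py
python3 - <<'E'
from h import *
T=tool();rows(tgt(1.8,.066,T),1.8,dec=1,n=8)
E
```

```text
t 28.35 p [0.6135 0.1732 0.0626] yaw 30.94 z [-0.0199  0.0069] q [ 0.1   0.67 -0.66  1.71  0.47  0.94 -0.2 ] F [-0.8  1.6 -2.7] g 0.0124
pos [0.6135 0.1732 0.0626] yaw 30.94 tilt 1.21 n 8
-0.4 0.9 0.2 3.6; -0.4 1.0 0.2 3.6; -0.3 1.0 0.2 3.6; -0.3 1.0 0.2 3.6; -0.2 1.0 0.2 3.6; -0.1 1.0 0.2 3.6; -0.1 1.0 0.2 3.6; 0.0 1.0 0.2 3.6
```

```bash

python3 -m pendant '-0.4 0.9 -0.2 3.6; -0.4 1.0 0 3.6; -0.3 1.0 0 3.6; -0.3 1.0 0 3.6; -0.2 1.0 0.1 3.6; -0.1 1.0 0.1 3.6; -0.1 0.9 0.2 3.6; 0 0.8 0.2 3.6' >/dev/null; python3 st.py
python3 -m pendant '0 0 0 0' >/dev/null; python3 st.py
python3 - <<'E'
from h import *
T=tool();print(ring(T));rows(tgt(1.8,.066,T),1.8,n=1)
g=r.grab_frame("side");save("sd13",cv2.resize(g["color"][190:260,295:385],None,fx=8,fy=8,interpolation=cv2.INTER_CUBIC))
top=(T@np.array([0,.0745,-.034,1]))[:3];print("ring top kin->crop side",(proj(g,top)-[295,190]+.5)*8-.5)
E
```

```text
t 29.02 p [0.6221 0.0956 0.0638] yaw 1.07 z [-0.016   0.0137] q [ 0.15  0.62 -0.54  1.74  0.37  0.89 -0.53] F [ 0.   0.5 -3.2] g 0.0124
t 29.1 p [0.6219 0.0928 0.0632] yaw 0.77 z [-0.0173  0.012 ] q [ 0.15  0.62 -0.54  1.74  0.37  0.89 -0.53] F [-0.6 -0.6 -3.4] g 0.0121
[0.6232107  0.01805897 0.08030697]
pos [0.6219 0.0928 0.0632] yaw 0.77 tilt 1.21 n 1
-0.01 0.13 1.52 -1.0
ring top kin->crop side [317.86896213 146.18972713]
```

View pics/sd13.png

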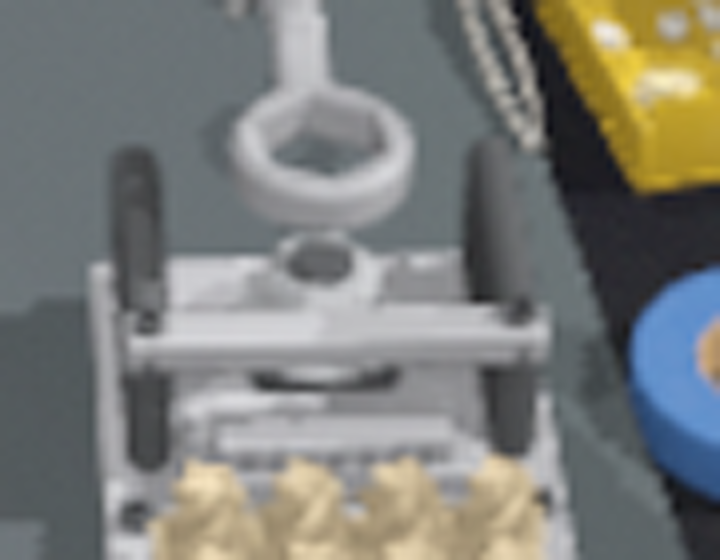

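```bash

sed -i 's/NUT=.*/NUT=np.array([.6237,.0170])/' h.py
python3 -m pendant '0.05 0.1 0.8 -0.5; 0.05 0 0.8 -0.5; 0 0 0.6 0; 0 0 0 0' >/dev/null; python3 st.py
python3 - <<'E'
from h import *
T=tool();print(ring(T));rows(tgt(1.8,.05,T),1.8,n=1)
E
```

```text
t 29.48 p [0.6221 0.0961 0.0396] yaw 2.56 z [-0.0173  0.0151] q [ 0.14  0.66 -0.53  1.75  0.4   0.86 -0.52] F [-0.4  0.2 -3.4] g 0.0125
[0.62577132 0.02142365 0.05639329]
pos [0.6221 0.0961 0.0396] yaw 2.56 tilt 1.31 n 1
-0.13 0.43 0.76 0.8
```

```bash

python3 -m pendant '-0.15 0.4 0 0.7; 0 0 0 0; 0 0 0 0' >/dev/null; python3 st.py
python3 - <<'E'
from h import *
T=tool();print(ring(T));rows(tgt(1.8,.045,T),1.8,n=1)
E
```

```text
t 29.73 p [0.6198 0.0932 0.0383] yaw 1.97 z [-0.0195  0.0159] q [ 0.14  0.66 -0.53  1.76  0.39  0.85 -0.53] F [ 0.   0.2 -1.8] g 0.013
[0.62265986 0.01850491 0.05510158]
pos [0.6198 0.0932 0.0383] yaw 1.97 tilt 1.44 n 1
0.12 0.15 1.13 0.2
```

```bash

python3 -m pendant '0.1 0.15 0.3 0; 0 0 0.4 0; 0 0 0.3 0; 0 0 0 0' >/dev/null; python3 st.py
python3 - <<'E'
from h import *
T=tool();print(ring(T));rows(tgt(1.8,.04,T),1.8,n=1)
g=r.grab_frame("side");save("sd14",cv2.resize(g["color"][190:260,295:385],None,fx=8,fy=8,interpolation=cv2.INTER_CUBIC))
E
```

```text
t 30.07 p [0.6218 0.0924 0.0285] yaw 1.99 z [-0.0169  0.0167] q [ 0.14  0.67 -0.52  1.76  0.4   0.84 -0.53] F [ 0.7  1.4 -1.8] g 0.0125
[0.62466433 0.01764359 0.04522188]
pos [0.6218 0.0924 0.0285] yaw 1.99 tilt 1.36 n 1
-0.08 0.06 0.65 0.2
```

View pics/sd14.png

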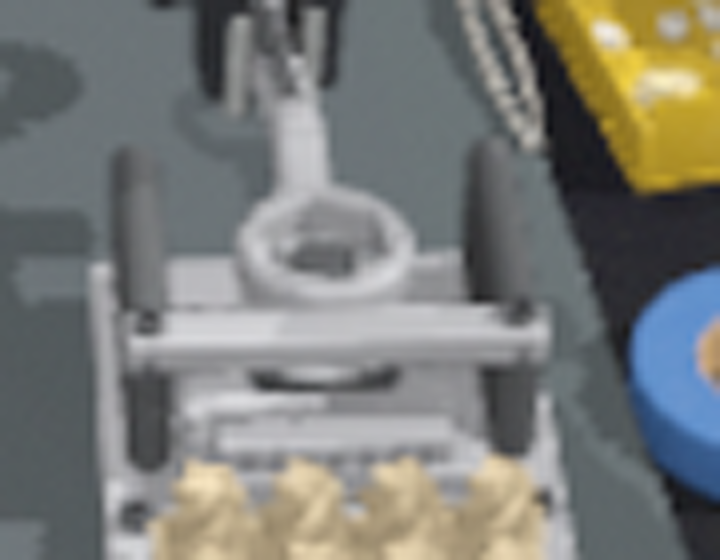

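```bash

python3 -m pendant '-0.1 0.05 0.2 0; 0 0 0.3 0; 0 0 0 0' >/dev/null; python3 st.py
python3 - <<'E'
from h import *
T=tool();print(ring(T))
g=r.grab_frame("side")
for z in (.058,.055): print((proj(g,[.6252,.017,z])-[295,190]+.5)*8-.5)
E
```

```text
t 30.37 p [0.6223 0.0934 0.0255] yaw 2.04 z [-0.0135  0.0177] q [ 0.14  0.67 -0.52  1.76  0.41  0.83 -0.53] F [-1.6 -0.3  3.4] g 0.0124
[0.62517502 0.0186672  0.04215908]
[320.72724771 257.47206668]
[320.42008073 265.87569498]
```

```bash

python3 -m pendant '0 0 -0.8 0; 0 0 -1 0; 0 0 -0.6 0' >/dev/null; python3 st.py
python3 - <<'E'
from h import *
T=tool();print(ring(T));t=tgt(-28.5,.064,T);rows(t,-28.5,pivot=[*NUT,0],wmax=5.1)
E
```

```text
t 30.67 p [0.6208 0.0916 0.0492] yaw 2.01 z [-0.0177  0.0163] q [ 0.15  0.64 -0.54  1.75  0.38  0.87 -0.52] F [-0.1  0.6 -2.6] g 0.0122
[0.623728   0.01682396 0.06589289]
pos [0.6208 0.0916 0.0492] yaw 2.01 tilt 1.38 n 6
0.66 0.03 0.05 5.1; 0.66 0.03 0.05 5.1; 0.66 0.03 0.05 5.1; 0.66 0.03 0.05 5.1; 0.66 0.03 0.05 5.1; 0.66 0.03 0.05 5.1
```

```bash

python3 -m pendant '0.66 0.03 0 5.1; 0.66 0.03 0 5.1; 0.66 0.03 0 5.1; 0.66 0.03 0 5.1; 0.66 0.03 0 5.1; 0.6 0.03 0 4.5; 0 0 0 0' >/dev/null; python3 st.py
python3 - <<'E'
from h import *
T=tool();print(ring(T));t=tgt(-28.5,.055,T);rows(t,-28.5,n=1)
g=r.grab_frame("side");save("sd15",cv2.resize(g["color"][190:260,295:385],None,fx=8,fy=8,interpolation=cv2.INTER_CUBIC))
top=(T@np.array([0,.0745,-.034,1]))[:3];print("ring top kin->crop side",(proj(g,top)-[295,190]+.5)*8-.5)
E
```

```text
t 31.25 p [0.6603 0.0812 0.0537] yaw -29.49 z [-0.0148  0.0177] q [ 0.07  0.66 -0.4   1.66  0.28  0.89 -0.95] F [ 0.6 -1.2 -2.2] g 0.0126
[0.62391046 0.01604681 0.07114012]
pos [0.6603 0.0812 0.0537] yaw -29.49 tilt 1.32 n 1
-0.20 -0.07 1.67 -1.0
ring top kin->crop side [320.76064743 177.54483855]
```

View pics/sd15.png

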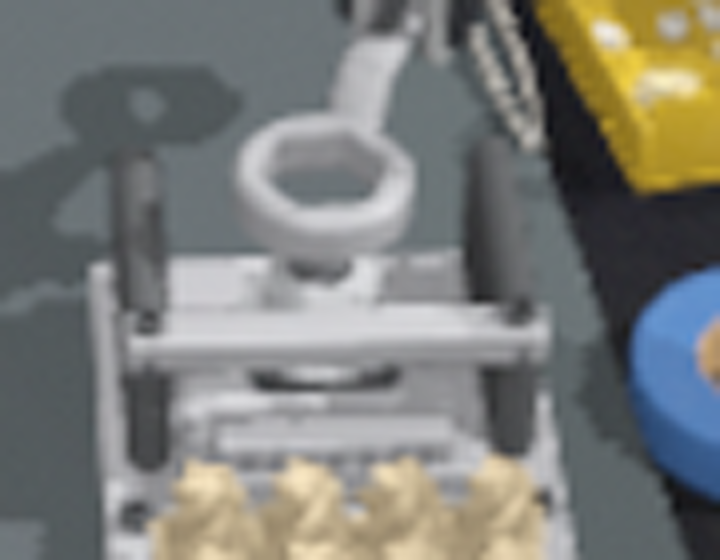

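```bash

python3 -m pendant '-0.15 -0.07 0.6 -0.8; 0 0 0.7 0; 0 0 0.4 0; 0 0 0 0' >/dev/null; python3 st.py
python3 - <<'E'
from h import *
T=tool();print(ring(T));t=tgt(-28.5,.045,T);rows(t,-28.5,n=1)
E
```

```text
t 31.63 p [0.6567 0.0842 0.0354] yaw -27.89 z [-0.0167  0.0185] q [ 0.07  0.68 -0.4   1.68  0.3   0.86 -0.94] F [-0.6 -0.  -2.2] g 0.0126
[0.62209973 0.01798835 0.05272139]
pos [0.6567 0.0842 0.0354] yaw -27.89 tilt 1.43 n 1
0.27 0.01 0.84 0.6
```

```bash

python3 -m pendant '0.2 0.05 0.3 0.2; 0 0 0.4 0; 0 0 0.3 0; 0 0 0 0' >/dev/null; python3 st.py
python3 - <<'E'
from h import *
T=tool();print(ring(T))
E
python3 -m pendant '0 0 0.3 0; 0 0 0.3 0; 0 0 0 0' >/dev/null; python3 st.py
python3 - <<'E'
from h import *
T=tool();print(ring(T));t=tgt(-28.5,.035,T);rows(t,-28.5,n=1)
E
```

```text
t 31.97 p [0.659  0.0841 0.0244] yaw -27.95 z [-0.0146  0.0203] q [ 0.07  0.69 -0.39  1.68  0.3   0.84 -0.94] F [-0.4 -0.9 -2.7] g 0.0122
[0.62433477 0.0179856  0.04158595]
t 32.22 p [0.659  0.0842 0.0178] yaw -27.95 z [-0.0146  0.0201] q [ 0.06  0.7  -0.39  1.68  0.31  0.83 -0.94] F [ 1.6 -0.8 -2.8] g 0.0123
[0.62431635 0.01805884 0.03495411]
pos [0.659  0.0842 0.0178] yaw -27.95 tilt 1.43 n 1
0.07 0.12 0.08 0.6
```

```bash

python3 -m pendant '0 0 0.3 0; 0 0 0.3 0; 0 0 0 0' >/dev/null; python3 st.py
python3 -m pendant '0 0 0.2 0; 0 0 0.2 0; 0 0 0 0' >/dev/null; python3 st.py
python3 - <<'E'
from h import *
T=tool();print(ring(T));t=tgt(-28.5,.035,T);rows(t,-28.5,n=1)
g=r.grab_frame("side");save("sd16",cv2.resize(g["color"][190:260,295:385],None,fx=8,fy=8,interpolation=cv2.INTER_CUBIC))
E
```

```text
t 32.47 p [0.6595 0.0846 0.0127] yaw -27.95 z [-0.0136  0.0199] q [ 0.06  0.71 -0.39  1.68  0.31  0.82 -0.95] F [-2.  -1.   4.6] g 0.0123
t 32.72 p [0.6601 0.0847 0.0124] yaw -27.99 z [-0.0128  0.018 ] q [ 0.06  0.71 -0.39  1.68  0.31  0.82 -0.95] F [-2.8  0.2  4.9] g 0.0121
[0.6253135  0.01855064 0.02965724]
pos [0.6601 0.0847 0.0124] yaw -27.99 tilt 1.27 n 1
-0.00 0.21 -0.46 0.5
```

View pics/sd16.png

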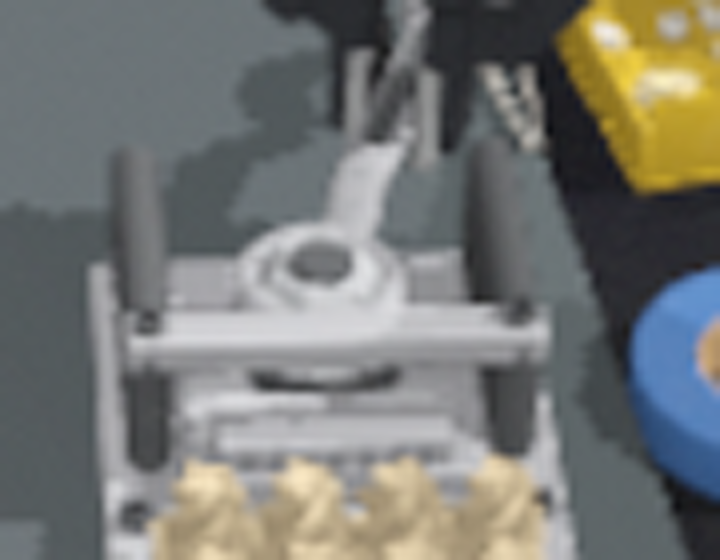

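```bash

sed -i 's/NUT=.*/NUT=np.array([.6245,.0182])/' h.py
python3 - <<'E'
from h import *
T=tool();t=tgt(30.5,.0297,T);rows(t,30.5,pivot=[*NUT,0],wmax=5)
E
python3 -m pendant '-0.65 0.03 0.05 -5; -0.65 0.03 0.05 -5; -0.65 0.03 0.05 -5; -0.65 0.03 0.05 -5; -0.65 0.03 0.05 -5' >/dev/null; python3 st.py
python3 - <<'E'
from h import *
T=tool();print(ring(T));t=tgt(30.5,.0297,T);rows(t,30.5,pivot=[*NUT,0],wmax=5)
E
```

```text
pos [0.6602 0.0846 0.0126] yaw -28.0 tilt 1.26 n 12
-0.64 0.03 0.01 -4.9; -0.64 0.03 0.01 -4.9; -0.64 0.03 0.01 -4.9; -0.64 0.03 0.01 -4.9; -0.64 0.03 0.01 -4.9; -0.64 0.03 0.01 -4.9; -0.64 0.03 0.01 -4.9; -0.64 0.03 0.01 -4.9
-0.64 0.03 0.01 -4.9; -0.64 0.03 0.01 -4.9; -0.64 0.03 0.01 -4.9; -0.64 0.03 0.01 -4.9
t 33.18 p [0.6287 0.0929 0.0134] yaw -2.37 z [-0.0118  0.0161] q [ 0.12  0.69 -0.5   1.75  0.41  0.81 -0.61] F [-1.2  0.5  1.7] g 0.0123
[0.6258004  0.01815339 0.03026565]
pos [0.6287 0.0929 0.0134] yaw -2.37 tilt 1.14 n 7
-0.61 0.02 0.02 -4.7; -0.61 0.02 0.02 -4.7; -0.61 0.02 0.02 -4.7; -0.61 0.02 0.02 -4.7; -0.61 0.02 0.02 -4.7; -0.61 0.02 0.02 -4.7; -0.61 0.02 0.02 -4.7
```

```bash

python3 -m pendant '-0.62 0.02 0.05 -4.8; -0.62 0.02 0.05 -4.8; -0.62 0.02 0.05 -4.8; -0.62 0.02 0.05 -4.8; -0.62 0.02 0.05 -4.8; -0.62 0.02 0.05 -4.8; -0.4 0.02 0 -3; 0 0 0 0' >/dev/null; python3 st.py
python3 - <<'E'
from h import *
T=tool();print(ring(T));t=tgt(30.5,.0297,T);rows(t,30.5,pivot=[*NUT,0],wmax=5)
g=r.grab_frame("side");save("sd17",cv2.resize(g["color"][190:260,295:385],None,fx=8,fy=8,interpolation=cv2.INTER_CUBIC))
E
```

```text
t 33.85 p [0.5864 0.0823 0.0139] yaw 30.69 z [-0.012   0.0146] q [ 0.24  0.67 -0.64  1.85  0.52  0.8  -0.14] F [ 0.1  1.4 -1.7] g 0.0124
[0.62467886 0.01795859 0.03051164]
pos [0.5864 0.0823 0.0139] yaw 30.69 tilt 1.08 n 1
0.02 -0.03 0.22 0.2
```

View pics/sd17.png

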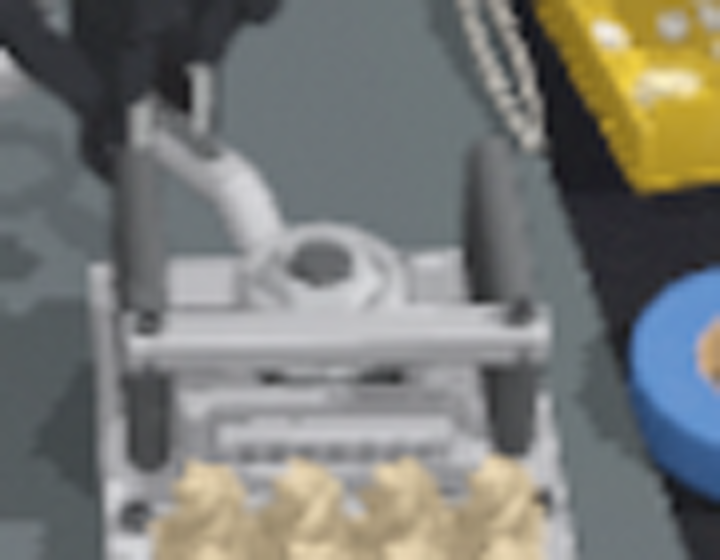

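```bash

python3 -m pendant '0 0 -0.8 0.5; 0 0 -1.1 0; 0 0 -0.9 0' >/dev/null; python3 st.py
python3 - <<'E'
from h import *
T=tool();print(ring(T));t=tgt(-36,.061,T);rows(t,-36,pivot=[*NUT,0],wmax=6)
E
```

```text
t 34.15 p [0.5867 0.0812 0.0403] yaw 29.73 z [-0.0147  0.0147] q [ 0.26  0.64 -0.66  1.84  0.49  0.84 -0.12] F [-0.2 -0.1 -2. ] g 0.0128
[0.62389199 0.01623365 0.0567548 ]
pos [0.5867 0.0812 0.0403] yaw 29.73 tilt 1.19 n 11
0.77 0.01 -0.02 6.0; 0.77 0.01 -0.02 6.0; 0.77 0.01 -0.02 6.0; 0.77 0.01 -0.02 6.0; 0.77 0.01 -0.02 6.0; 0.77 0.01 -0.02 6.0; 0.77 0.01 -0.02 6.0; 0.77 0.01 -0.02 6.0
0.77 0.01 -0.02 6.0; 0.78 0.01 -0.02 6.0; 0.78 0.01 -0.02 6.0
```

```bash

python3 -m pendant '0.77 0.01 -0.1 6; 0.77 0.01 -0.1 6; 0.77 0.01 -0.1 6; 0.77 0.01 0 6; 0.77 0.01 0 6; 0.77 0.01 0 6; 0.77 0.01 0 6; 0.77 0.01 0 6' >/dev/null; python3 st.py
python3 - <<'E'
from h import *
T=tool();print(ring(T));t=tgt(-36,.061,T);rows(t,-36,pivot=[*NUT,0],wmax=6)
E
```

```text
t 34.82 p [0.6474 0.0886 0.0497] yaw -20.81 z [-0.0157  0.0124] q [ 0.09  0.66 -0.44  1.69  0.32  0.88 -0.85] F [-0.5  0.5 -2.9] g 0.0123
[0.62122265 0.01872717 0.06722177]
pos [0.6474 0.0886 0.0497] yaw -20.81 tilt 1.14 n 3
0.65 -0.02 0.22 5.1; 0.66 -0.02 0.22 5.1; 0.66 -0.02 0.22 5.1
```

```bash

python3 -m pendant '0.75 0 0.15 5; 0.75 0 0.2 5; 0.7 0 0.2 4.4; 0 0 0 0' >/dev/null; python3 st.py
python3 - <<'E'
from h import *
T=tool();print(ring(T));t=tgt(-36,.052,T);rows(t,-36,n=1)
E
```

```text
t 35.15 p [0.6692 0.079  0.0464] yaw -36.42 z [-0.0149  0.0117] q [ 0.05  0.68 -0.37  1.64  0.28  0.89 -1.06] F [ 0.   0.  -3.6] g 0.0128
[0.62522725 0.01881035 0.06439149]
pos [0.6692 0.079  0.0464] yaw -36.42 tilt 1.09 n 1
-0.08 0.09 1.24 -0.4
```

```bash

python3 -m pendant '-0.07 0.07 0.7 -0.3; 0 0 0.8 0; 0 0 0.6 0; 0 0 0 0' >/dev/null; python3 st.py
python3 - <<'E'
from h import *
T=tool();print(ring(T));t=tgt(-36,.032,T);rows(t,-36,n=1)
E
```

```text
t 35.48 p [0.6674 0.0796 0.0249] yaw -35.69 z [-0.0142  0.0113] q [ 0.05  0.7  -0.36  1.66  0.29  0.85 -1.06] F [ 1.5 -2.3 -3.3] g 0.0122
[0.62421376 0.01884369 0.04286925]
pos [0.6674 0.0796 0.0249] yaw -35.69 tilt 1.04 n 1
0.10 0.04 1.09 0.3
```

```bash

python3 -m pendant '0.04 0 0.4 0; 0 0 0.5 0; 0 0 0 0' >/dev/null; python3 st.py
python3 -m pendant '0 0 0.3 0; 0 0 0.2 0' >/dev/null; python3 st.py
python3 - <<'E'
from h import *
T=tool();print(ring(T))
g=r.grab_frame("side");save("sd18",cv2.resize(g["color"][190:260,295:385],None,fx=8,fy=8,interpolation=cv2.INTER_CUBIC))
E
```

```text
t 35.73 p [0.6676 0.0791 0.0148] yaw -35.59 z [-0.0139  0.0112] q [ 0.05  0.71 -0.36  1.66  0.3   0.83 -1.06] F [ 2.4 -0.8 -2.9] g 0.0124
t 35.9 p [0.6686 0.0798 0.0112] yaw -35.57 z [-0.0122  0.0117] q [ 0.04  0.72 -0.36  1.66  0.3   0.83 -1.06] F [-1.9 -1.4 11.6] g 0.0126
[0.62547138 0.01899429 0.02899389]
```

View pics/sd18.png

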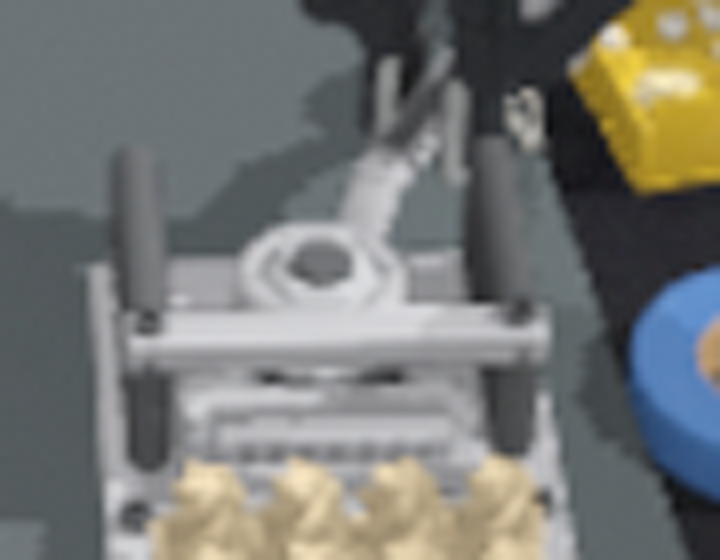

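Seated again (stud clear of the ring, firm contact). Second swing.

```bash

python3 -m pendant '-0.65 0.03 0 -5; -0.7 0.04 0.03 -5.4; -0.7 0.04 0.03 -5.4; -0.7 0.04 0.03 -5.4; -0.7 0.04 0.03 -5.4; -0.7 0.04 0.03 -5.4' >/dev/null; python3 st.py
python3 - <<'E'
from h import *
T=tool();print(ring(T));t=tgt(31,.0297,T);rows(t,31,pivot=[*NUT,0],wmax=5.5)
E
```

```text
t 36.45 p [0.629  0.0926 0.0134] yaw -2.78 z [-0.0125  0.0098] q [ 0.12  0.69 -0.5   1.75  0.42  0.82 -0.62] F [-0.2 -0.7 -0.2] g 0.0123
[0.625611   0.01806311 0.03068441]
pos [0.629  0.0926 0.0134] yaw -2.78 tilt 0.91 n 7
-0.63 0.02 0.02 -4.8; -0.63 0.02 0.02 -4.8; -0.63 0.02 0.02 -4.8; -0.63 0.02 0.02 -4.8; -0.63 0.02 0.02 -4.8; -0.63 0.02 0.02 -4.8; -0.63 0.02 0.02 -4.8
```

```bash

python3 -m pendant '-0.63 0.02 0.05 -4.8; -0.63 0.02 0.05 -4.8; -0.63 0.02 0.05 -4.8; -0.63 0.02 0.05 -4.8; -0.63 0.02 0.05 -4.8; -0.63 0.02 0.05 -4.8; -0.5 0.02 0 -3.8; 0 0 0 0' >/dev/null; python3 st.py
python3 -m pendant '0 0 -0.8 0.5; 0 0 -1.1 0; 0 0 -1 0' >/dev/null; python3 st.py
python3 - <<'E'
from h import *
T=tool();print(ring(T));t=tgt(-36,.061,T);rows(t,-36,pivot=[*NUT,0],wmax=6)
E
```

```text
t 37.12 p [0.5858 0.0817 0.0138] yaw 31.16 z [-0.0118  0.0087] q [ 0.24  0.68 -0.65  1.85  0.54  0.8  -0.14] F [ 0.1 -0.  -1.3] g 0.0128
t 37.37 p [0.5857 0.0811 0.0414] yaw 30.29 z [-0.0144  0.0099] q [ 0.26  0.64 -0.67  1.84  0.5   0.85 -0.13] F [-0.7 -0.2 -2.7] g 0.0125
[0.62356173 0.01661732 0.05827078]
pos [0.5857 0.0811 0.0414] yaw 30.29 tilt 1.0 n 12
0.71 0.01 -0.01 5.5; 0.71 0.01 -0.01 5.5; 0.71 0.01 -0.01 5.5; 0.71 0.01 -0.01 5.5; 0.71 0.01 -0.01 5.5; 0.71 0.01 -0.01 5.5; 0.72 0.01 -0.01 5.5; 0.72 0.01 -0.01 5.5
0.72 0.01 -0.01 5.5; 0.72 0.01 -0.01 5.5; 0.72 0.01 -0.01 5.5; 0.72 0.01 -0.01 5.5
```

```bash

python3 -m pendant '0.79 0 -0.08 6; 0.79 0 -0.08 6; 0.79 0 -0.05 6; 0.79 0 0 6; 0.79 0 0 6; 0.79 0 0 6; 0.79 0 0 6; 0.79 0 0 6' >/dev/null; python3 st.py
python3 - <<'E'
from h import *
T=tool();print(ring(T));t=tgt(-36,.061,T);rows(t,-36,pivot=[*NUT,0],wmax=6)
E
```

```text
t 38.03 p [0.647  0.0942 0.0512] yaw -20.31 z [-0.0158  0.0117] q [ 0.09  0.66 -0.45  1.69  0.33  0.89 -0.85] F [-0.  -0.3 -3.5] g 0.0125
[0.62141641 0.02416265 0.06876241]
pos [0.647  0.0942 0.0512] yaw -20.31 tilt 1.12 n 3
0.72 0.14 0.27 5.2; 0.70 0.14 0.27 5.2; 0.69 0.14 0.27 5.2
```

```bash

python3 -m pendant '0.75 0.15 0.15 5; 0.75 0.15 0.2 5; 0.7 0.1 0.2 4.7; 0 0 0 0' >/dev/null; python3 st.py
python3 - <<'E'
from h import *
T=tool();print(ring(T));t=tgt(-36,.052,T);rows(t,-36,n=1)
E
```

```text
t 38.37 p [0.6667 0.0836 0.0484] yaw -36.23 z [-0.0153  0.0135] q [ 0.06  0.67 -0.38  1.65  0.28  0.89 -1.06] F [ 0.5 -0.7 -3.1] g 0.0128
[0.6229899  0.02325344 0.06627077]
pos [0.6667 0.0836 0.0484] yaw -36.23 tilt 1.17 n 1
0.39 0.32 1.44 -0.2
```

```bash

python3 -m pendant '0.35 0.3 0.4 0; 0 0 0.7 0; 0 0 0.6 0; 0 0 0 0' >/dev/null; python3 st.py
python3 - <<'E'
from h import *
T=tool();print(ring(T));t=tgt(-36,.032,T);rows(t,-36,n=1)
E
```

```text
t 38.7 p [0.6664 0.0808 0.0312] yaw -35.84 z [-0.0162  0.0145] q [ 0.06  0.69 -0.38  1.65  0.29  0.86 -1.06] F [-0.7 -0.4 -2.7] g 0.0128
[0.62307083 0.02010391 0.04902781]
pos [0.6664 0.0808 0.0312] yaw -35.84 tilt 1.25 n 1
0.25 0.07 1.72 0.2
```

```bash

python3 -m pendant '0.2 0.1 0.3 0; 0 0 0.5 0; 0 0 0.5 0; 0 0 0 0' >/dev/null; python3 st.py
python3 -m pendant '0 0 0.3 0; 0 0 0.3 0' >/dev/null; python3 st.py
python3 - <<'E'
from h import *
T=tool();print(ring(T));t=tgt(-36,.032,T);rows(t,-36,n=1)
g=r.grab_frame("side");save("sd19",cv2.resize(g["color"][190:260,295:385],None,fx=8,fy=8,interpolation=cv2.INTER_CUBIC))
E
```

```text
t 39.03 p [0.6677 0.079  0.0169] yaw -35.68 z [-0.0149  0.0149] q [ 0.06  0.71 -0.37  1.66  0.3   0.84 -1.06] F [ 1.  -0.1 -2.3] g 0.0126
t 39.2 p [0.6684 0.0797 0.0115] yaw -35.68 z [-0.0136  0.0155] q [ 0.05  0.72 -0.37  1.66  0.3   0.83 -1.06] F [-2.2  0.4 10.8] g 0.0125
[0.62520205 0.01886655 0.02914217]
pos [0.6684 0.0797 0.0115] yaw -35.68 tilt 1.18 n 1
0.02 0.10 -0.25 0.3
```

View pics/sd19.png

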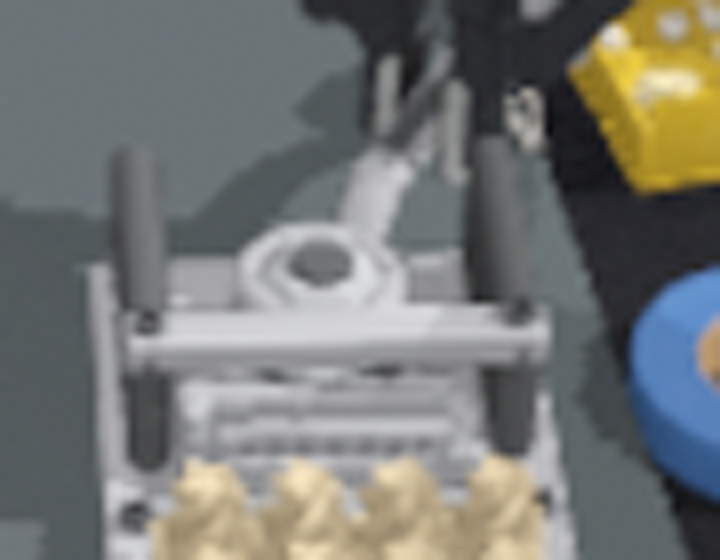

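Seated a third time. Third swing, watching force for the stop.

```bash

python3 -m pendant '-0.65 0.03 0 -5; -0.7 0.04 0.03 -5.4; -0.7 0.04 0.03 -5.4; -0.7 0.04 0.03 -5.4; -0.7 0.04 0.03 -5.4; -0.7 0.04 0.03 -5.4' >/dev/null; python3 st.py
python3 -m pendant '-0.6 0.02 0.05 -4.7; -0.6 0.02 0.05 -4.7' >/dev/null; python3 st.py
python3 -m pendant '-0.5 0.02 0.05 -4; -0.5 0.02 0.05 -4' >/dev/null; python3 st.py
```

```text
t 39.75 p [0.6292 0.0928 0.0135] yaw -2.86 z [-0.0135  0.0133] q [ 0.13  0.7  -0.51  1.75  0.42  0.82 -0.63] F [ 0.6  0.2 -1. ] g 0.0127
t 39.92 p [0.6164 0.0924 0.0133] yaw 6.92 z [-0.0139  0.0128] q [ 0.16  0.69 -0.56  1.78  0.46  0.82 -0.49] F [ 0.4 -0.4  1.9] g 0.0126
t 40.08 p [0.6057 0.0904 0.0133] yaw 15.22 z [-0.0143  0.0124] q [ 0.19  0.69 -0.59  1.8   0.49  0.81 -0.38] F [-0.8 -0.2  1.7] g 0.0122
```

```bash

python3 -m pendant '-0.5 0.02 0.05 -4; -0.4 0.02 0.05 -3' >/dev/null; python3 st.py
python3 -m pendant '-0.4 0.02 0.05 -3; -0.4 0.02 0.05 -3' >/dev/null; python3 st.py
```

```text
t 40.25 p [0.5983 0.088  0.0138] yaw 22.36 z [-0.0112  0.0141] q [ 0.22  0.69 -0.62  1.82  0.51  0.81 -0.27] F [1.5 1.5 0.1] g 0.0127
t 40.42 p [0.5928 0.0857 0.0143] yaw 28.1 z [-0.0081  0.0182] q [ 0.24  0.68 -0.65  1.84  0.53  0.8  -0.19] F [ 0.2  2.9 -0.5] g 0.0126
```

```bash

python3 - <<'E'
from h import *
T=tool();print(ring(T),r.get_obs()["moment"])
g=r.grab_frame("side");save("sd20",cv2.resize(g["color"][180:260,285:385],None,fx=7,fy=7,interpolation=cv2.INTER_CUBIC))
E
python3 st.py
```

```text
[0.62802283 0.01962226 0.03079018] [ 0.29804477 -0.21119873 -1.92493448]
t 40.47 p [0.5918 0.0852 0.0141] yaw 28.27 z [-0.0095  0.0177] q [ 0.24  0.68 -0.65  1.84  0.53  0.8  -0.18] F [-3.1  1.2  3.8] g 0.0127
```

View pics/sd20.png

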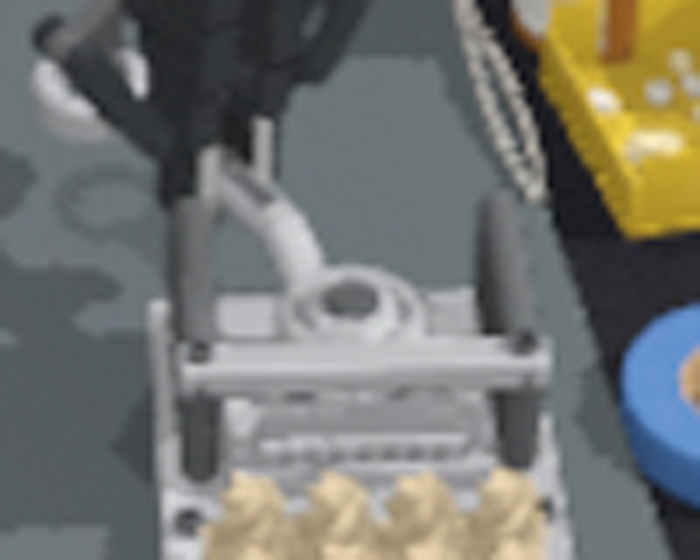

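```bash

python3 -m pendant '0.4 0 0 3; 0 0 -0.8 1; 0 0 -1.5 0; 0 0 -2 0; 0 0 -1 0' >/dev/null; python3 st.py
python3 - <<'E'
from h import *
rows([.5775,.334,.07],83,dec=1,n=10)
E
```

```text
t 40.88 p [0.5972 0.0756 0.0591] yaw 23.76 z [-0.0118  0.01  ] q [ 0.27  0.62 -0.67  1.81  0.47  0.88 -0.2 ] F [-0.1  0.5 -2.1] g 0.0124
pos [0.5972 0.0756 0.0591] yaw 23.76 tilt 0.88 n 10
0.9 -2.4 -0.1 -5.9; 1.1 -2.3 -0.1 -5.9; 1.3 -2.2 -0.1 -5.9; 1.6 -2.1 -0.1 -5.9; 1.8 -1.9 -0.1 -5.9; 2.0 -1.7 -0.1 -5.9; 2.1 -1.5 -0.1 -5.9; 2.3 -1.3 -0.1 -5.9
2.4 -1.0 -0.1 -5.9; 2.5 -0.8 -0.1 -5.9
```

```bash

python3 -m pendant '0.6 -1.5 -0.5 -4; 1.1 -2.3 -0.2 -6; 1.3 -2.2 0 -6; 1.6 -2.1 0 -6; 1.8 -1.9 0 -6; 2.0 -1.7 0 -6; 2.1 -1.5 0 -6; 2.3 -1.3 0 -6' >/dev/null; python3 st.py
python3 - <<'E'
from h import *
rows([.5775,.334,.05],83,dec=1,n=3)
E
```

```text
t 41.55 p [0.5887 0.268  0.0686] yaw 70.77 z [-0.0114 -0.0027] q [ 0.05  0.74 -0.84  1.68  0.62  1.02  0.23] F [ 0.7  0.2 -3.5] g 0.0123
pos [0.5887 0.268  0.0686] yaw 70.77 tilt 0.67 n 3
2.0 -1.1 0.6 -4.1; 2.0 -0.9 0.6 -4.1; 2.1 -0.8 0.6 -4.1
```

```bash

python3 -m pendant '2 -1.1 0.2 -4.1; 1.9 -0.9 0.2 -4.1; 1.3 -0.6 0.4 -4; 0.3 0 0.3 0; 0 0 0 0' >/dev/null; python3 st.py
python3 - <<'E'
from h import *
T=tool()
f=r.grab_frame("wrist");save("w21",f["color"])
rows([.5775,.334,-.009],83,dec=1,n=1)
E
```

```text
t 41.97 p [0.5718 0.3393 0.0575] yaw 84.36 z [-0.0148  0.0008] q [-0.05  0.8  -0.88  1.64  0.67  1.05  0.34] F [ 0.4  0.3 -2.7] g 0.0121
pos [0.5718 0.339  0.0577] yaw 84.34 tilt 0.85 n 1
-0.4 0.6 6.7 1.3
```

View pics/w21.png

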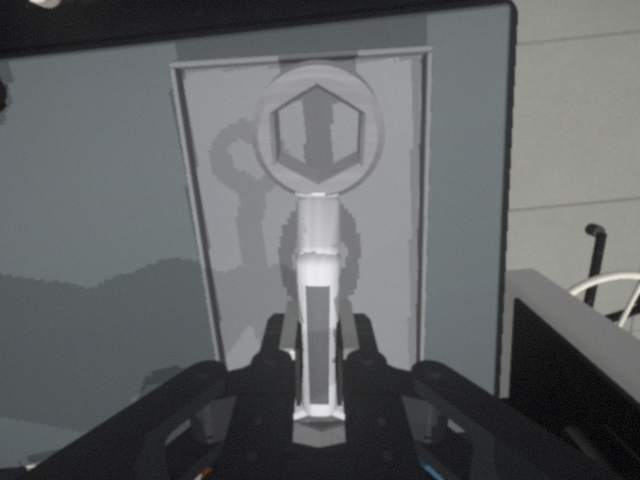

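```bash

python3 -m pendant '-0.1 0.2 1.5 0.4; -0.1 0.2 2 0.4; -0.1 0.1 1.5 0; 0 0 0.8 0; 0 0 0 0' >/dev/null; python3 st.py
python3 -m pendant '0 0 0.4 0; 0 0 0.4 0; 0 0 0 0' >/dev/null; python3 st.py
python3 -m pendant '0 0 0.4 0; 0 0 0.3 0; 0 0 0 0' >/dev/null; python3 st.py
```

```text
t 42.43 p [ 0.5791  0.3331 -0.0014] yaw 82.9 z [-0.0093  0.0031] q [-0.06  0.86 -0.83  1.66  0.73  0.97  0.29] F [-1.6  1.9  5.1] g 0.0121
t 42.68 p [ 0.5792  0.3347 -0.0069] yaw 82.78 z [-0.0075  0.0063] q [-0.07  0.87 -0.82  1.66  0.74  0.95  0.28] F [-3.   0.1  8.8] g 0.0125
t 42.93 p [ 0.5801  0.3351 -0.0064] yaw 82.59 z [-0.0033  0.0055] q [-0.07  0.87 -0.82  1.66  0.74  0.95  0.28] F [-3.3  0.1  5.7] g 0.0121
```

```bash

python3 -m pendant '0 0 0.3 0; 0 0 0.3 0' >/dev/null; python3 st.py
python3 -m pendant '0 0 0 0; 0 0 0 0; 0 0 0 0' 100 >/dev/null; python3 st.py
python3 -m pendant '0 0 -1.5 0; 0 0 -3 0; 0 0 -4 0; 0 0 -3 0; 0 0 0 0' 0 >/dev/null; python3 st.py
python3 - <<'E'
from h import *
T=tool()
f=r.grab_frame("wrist");save("w22",f["color"]);np.save("T22.npy",T)
g=r.grab_frame("side");save("sd22",cv2.resize(g["color"][130:310,230:390],None,fx=4,fy=3.3,interpolation=cv2.INTER_CUBIC))
E
```

```text
t 43.1 p [ 0.5808  0.3357 -0.0082] yaw 82.45 z [-0.0004  0.0065] q [-0.07  0.87 -0.82  1.66  0.75  0.95  0.27] F [-10.1  -3.8  23.5] g 0.0121
t 43.35 p [ 0.5829  0.333  -0.0073] yaw 82.17 z [0.0022 0.0049] q [-0.07  0.86 -0.81  1.66  0.75  0.95  0.27] F [-0.   1.  -0.2] g 0.048
t 43.77 p [0.5832 0.3281 0.1117] yaw 81.89 z [-0.0029  0.    ] q [-0.01  0.73 -0.91  1.6   0.62  1.12  0.36] F [-0.2  1.9  1.3] g 0.0853
```

View pics/w22.png

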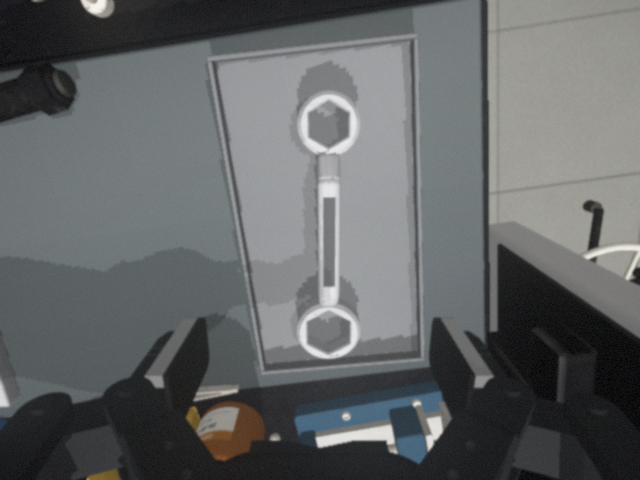

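View pics/sd22.png

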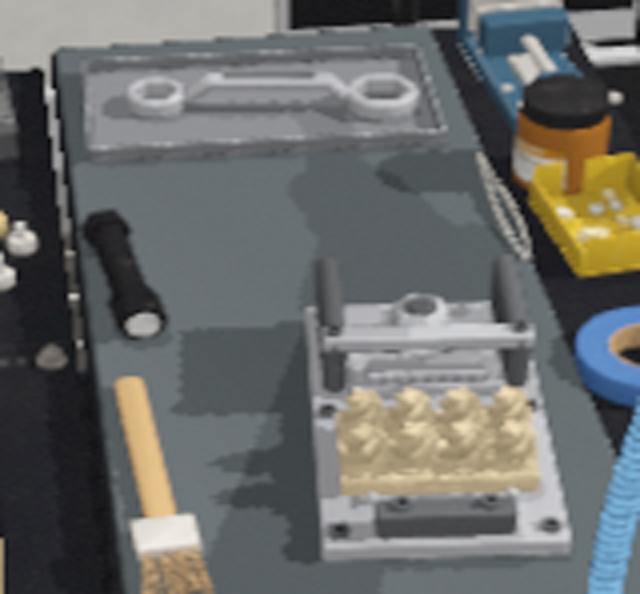

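```bash

python3 - <<'E'
from h import *
rows([.612,-.01,.19],-6.5,dec=1,n=14)
E
```

```text
pos [0.5818 0.3262 0.107 ] yaw 81.89 tilt 0.43 n 14
-2.3 0.6 -0.6 6.3; -2.3 0.8 -0.6 6.3; -2.2 1.1 -0.6 6.3; -2.0 1.3 -0.6 6.3; -1.9 1.5 -0.6 6.3; -1.7 1.7 -0.6 6.3; -1.5 1.9 -0.6 6.3; -1.3 2.0 -0.6 6.3
-1.1 2.2 -0.6 6.3; -0.8 2.3 -0.6 6.3; -0.6 2.3 -0.6 6.3; -0.3 2.4 -0.6 6.3; -0.0 2.4 -0.6 6.3; 0.2 2.4 -0.6 6.3
```

```bash

python3 -m pendant '-1.8 0.5 -0.6 5; -2.3 0.8 -0.6 6.4; -2.2 1.1 -0.6 6.4; -2.0 1.3 -0.6 6.4; -1.9 1.5 -0.6 6.4; -1.7 1.7 -0.6 6.4; -1.5 1.9 -0.6 6.4; -1.3 2.0 -0.6 6.4' >/dev/null
python3 -m pendant '-1.1 2.2 -0.6 6.4; -0.8 2.3 -0.6 6.4; -0.6 2.3 -0.6 6.4; -0.3 2.4 -0.6 6.4; 0 2.4 -0.5 6.4; 0.2 2.0 -0.3 6; 0 0 0 0' >/dev/null; python3 st.py
python3 - <<'E'
from h import *
T=tool()
f=r.grab_frame("wrist");save("w23",f["color"]);np.save("T23.npy",T)
save("w23c",cv2.resize(f["color"][150:400,200:450],None,fx=2.4,fy=2.4,interpolation=cv2.INTER_CUBIC))
E
```

```text
t 45.12 p [ 0.5963 -0.0275  0.1716] yaw -10.67 z [-0.0431 -0.0134] q [ 0.37  0.47 -0.57  1.71  0.29  1.09 -0.49] F [-0.2 -0.8 -0.5] g 0.0857
```

View pics/w23.png

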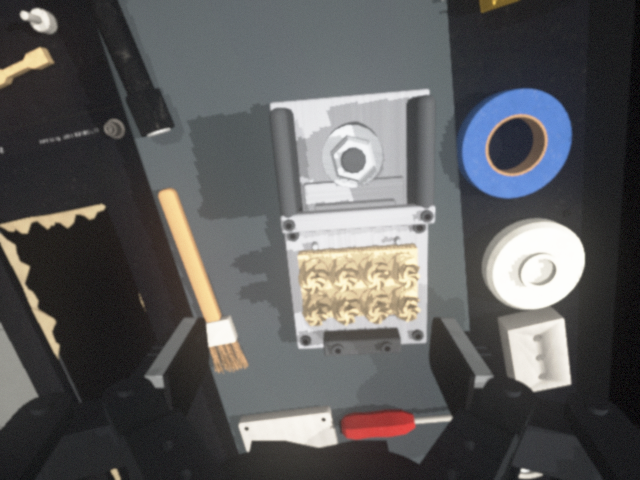

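View pics/w23c.png

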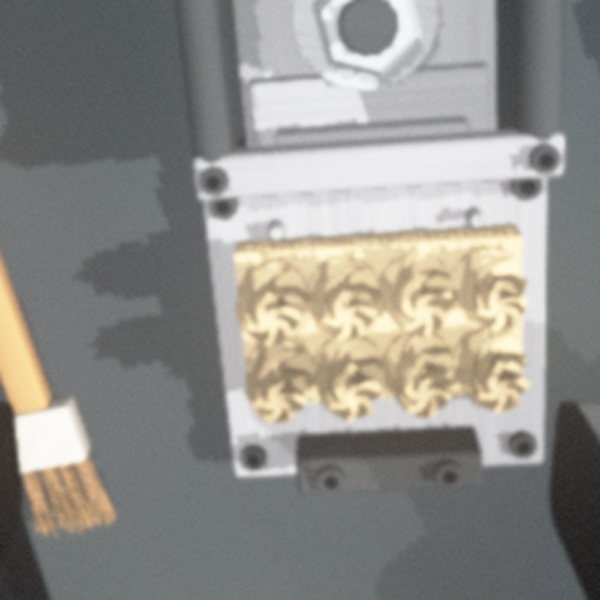

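```bash

python3 - <<'E'
from h import *
g=r.grab_frame("side");save("sd23",cv2.resize(g["color"][215:305,295:385],None,fx=7,fy=6.6,interpolation=cv2.INTER_CUBIC))
s=r.grab_frame("scene");save("sc23",cv2.resize(s["color"][190:280,250:375],None,fx=6,fy=6,interpolation=cv2.INTER_CUBIC))
E
```

```text
(no output)
```

View pics/sd23.png

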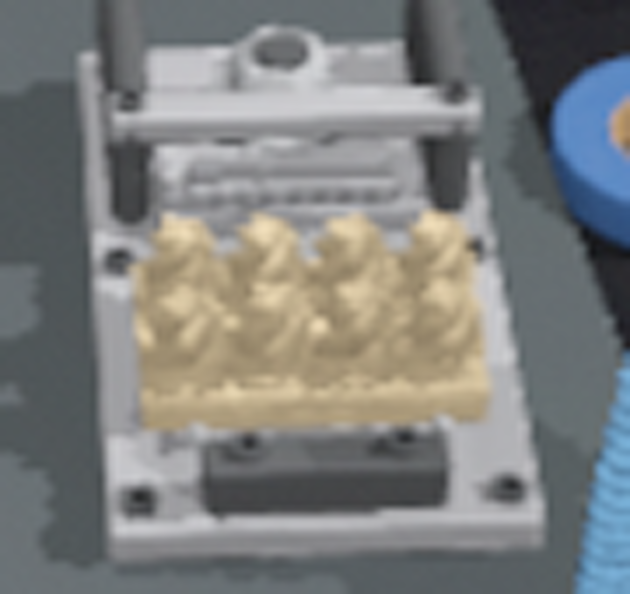

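View pics/sc23.png

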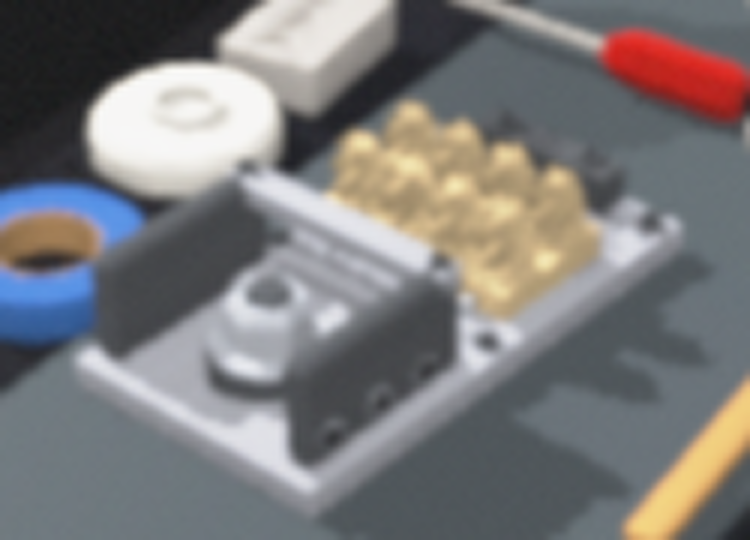

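```bash
cat > cl.py <<'E'
from h import *
T=np.load("T23.npy");w=r.grab_frame("wrist");g=r.grab_frame("side")
c=np.array([.6185,-.0526]);a=np.radians(-96.5);ux=np.array([np.cos(a),np.sin(a)]);uy=np.array([-np.sin(a),np.cos(a)])
def V(p): d=p[:2]-c; return np.round([d@ux*1000,d@uy*1000],1)
W=lambda x,y:(200+(x+.5)/2.4-.5,150+(y+.5)/2.4-.5)
S=lambda x,y:(295+(x+.5)/7-.5,215+(y+.5)/6.6-.5)
for n,uv,z in [("rear top L",W(238,247),.032),("rear top R",W(522,233),.032),("plate bl",W(237,475),.018),("plate br",W(543,462),.018),("block rear L",W(302,437),.04),("block R",W(478,428),.04)]:
    p=plane(w,uv,z,T);print(n,p.round(4),V(p))
for n,uv,z in [("front bot L",S(146,427),.018),("front bot R",S(490,416),.018),("front top L",S(140,393),.032),("front top R",S(487,381),.032),("block rear top L",S(208,440),.04),("block rear top R",S(445,432),.04),("block front bot",S(208,508),.018),("plate front L",S(113,520),.018),("plate fr R",S(543,505),.018)]:
    p=plane(g,uv,z);print(n,p.round(4),V(p))
E
python3 cl.py
```

```text
rear top L [ 0.5689 -0.055   0.032 ] [  7.9 -49. ]
rear top R [ 0.6681 -0.0668  0.032 ] [ 8.5 50.9]
plate bl [ 0.5462 -0.1571  0.018 ] [112. -60.]
plate br [ 0.6686 -0.1706  0.018 ] [111.6  63.2]
block rear L [ 0.5786 -0.1303  0.04  ] [ 81.8 -30.9]
block R [ 0.6433 -0.137   0.04  ] [81.  34.1]
front bot L [ 0.5625 -0.1109  0.018 ] [ 64.3 -49. ]
front bot R [ 0.6632 -0.1217  0.018 ] [63.6 52.3]
front top L [ 0.5609 -0.1097  0.032 ] [ 63.2 -50.7]
front top R [ 0.6618 -0.12    0.032 ] [62.1 50.6]
block rear top L [ 0.5757 -0.1399  0.04  ] [ 91.6 -32.7]
block rear top R [ 0.6428 -0.1469  0.04  ] [91.  34.9]
block front bot [ 0.5748 -0.1473  0.018 ] [ 99.  -32.7]
plate front L [ 0.5472 -0.148   0.018 ] [102.8 -60.1]
plate fr R [ 0.6698 -0.1607  0.018 ] [101.6  63.2]
```

```bash

python3 - <<'E'
from h import *
g=r.grab_frame("side")
for p in [(.5447,-.1582,.018),(.6686,-.1735,.018),(.5447,-.1582,.004),(.5689,.0681,.018),(.6917,.0531,.018)]:
    q=proj(g,p);print(p,q.round(1),(q[0]-295+.5)*7-.5,(q[1]-215+.5)*6.6-.5)
E
```

```text
(0.5447, -0.1582, 0.018) [310.2 297.3] 109.70285184087402 545.9531996355521
(0.6686, -0.1735, 0.018) [373.  295.8] 549.3380176870323 536.3565530728054
(0.5447, -0.1582, 0.004) [310.3 302. ] 109.82657674371382 577.122224138408
(0.5689, 0.0681, 0.018) [306.  223.4] 80.12528235327613 58.21880233741955
(0.6917, 0.0531, 0.018) [359.7 222.4] 455.6438346266898 51.416942393975056
```

```bash

python3 - <<'E'
from h import *
f=r.grab_frame("scene");g=r.grab_frame("side")
for p in [(.5447,-.1582,.018),(.5689,.0681,.018),(.6917,.0531,.018)]:
    q=proj(f,p);print(p,(q-[250,190]+.5)*6-.5)
s=g["color"][270:310,295:390];save("sd24",cv2.resize(s,None,fx=8,fy=8,interpolation=cv2.INTER_NEAREST))
E
```

```text
(0.5447, -0.1582, 0.018) [684.991097   227.72029219]
(0.5689, 0.0681, 0.018) [308.78744418 499.08626041]
(0.6917, 0.0531, 0.018) [ 76.45170289 361.57077745]
```

View pics/sd24.png

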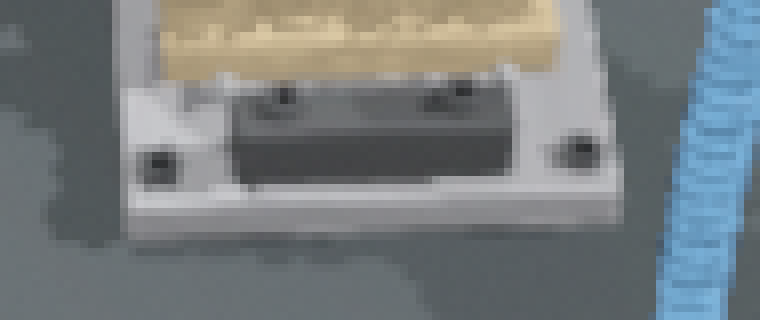

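```bash
cat >> cl.py <<'E'
print("----")
S=lambda x,y:(295+(x+.5)/8-.5,270+(y+.5)/8-.5)
for n,uv,z in [("front bot L",S(163,81),.018),("front bot R",S(557,70),.018),("front top L",S(161,50),.032),("front top R",S(555,40),.032),("block front top L",S(238,130),.04),("block front top L",S(238,130),.032),("block front bot L",S(238,187),.018),("block rear L",S(232,88),.032),("block rear L",S(232,88),.04)]:
    p=plane(g,uv,z);print(n,p.round(4),V(p))
E
python3 cl.py | sed -n '/----/,$p'
```

```text
----
front bot L [ 0.5614 -0.112   0.018 ] [ 65.4 -50. ]
front bot R [ 0.662  -0.1235  0.018 ] [65.6 51.2]
front top L [ 0.5604 -0.1145  0.032 ] [ 68.  -50.7]
front top R [ 0.6599 -0.1262  0.032 ] [68.5 49.5]
block front top L [ 0.5736 -0.1522  0.04  ] [104.  -33.3]
block front top L [ 0.575  -0.1448  0.032 ] [ 96.5 -32.8]
block front bot L [ 0.5742 -0.151   0.018 ] [102.8 -32.9]
block rear L [ 0.576  -0.1303  0.032 ] [ 82.  -33.5]
block rear L [ 0.5746 -0.1379  0.04  ] [ 89.7 -34. ]
```

```bash

python3 - <<'E'
from h import *
g=r.grab_frame("side");f=r.grab_frame("scene");w=r.grab_frame("wrist")
save("sd_pl",cv2.resize(g["color"][320:390,265:345],None,fx=8,fy=8,interpolation=cv2.INTER_CUBIC))
save("sc_pl",cv2.resize(f["color"][185:235,365:435],None,fx=9,fy=9,interpolation=cv2.INTER_CUBIC))
rows([.613,-.091,.13],83.5,dec=1,n=14)
E
```

```text
pos [ 0.5967 -0.0206  0.1724] yaw -9.91 tilt 2.44 n 14
0.2 0.5 0.3 -6.7; 0.1 0.5 0.3 -6.7; 0.1 0.5 0.3 -6.7; 0.0 0.5 0.3 -6.7; -0.0 0.5 0.3 -6.7; -0.1 0.5 0.3 -6.7; -0.2 0.5 0.3 -6.7; -0.2 0.5 0.3 -6.7
-0.3 0.4 0.3 -6.7; -0.3 0.4 0.3 -6.7; -0.4 0.4 0.3 -6.7; -0.4 0.3 0.3 -6.7; -0.4 0.3 0.3 -6.7; -0.5 0.2 0.3 -6.7
```

View pics/sd_pl.png

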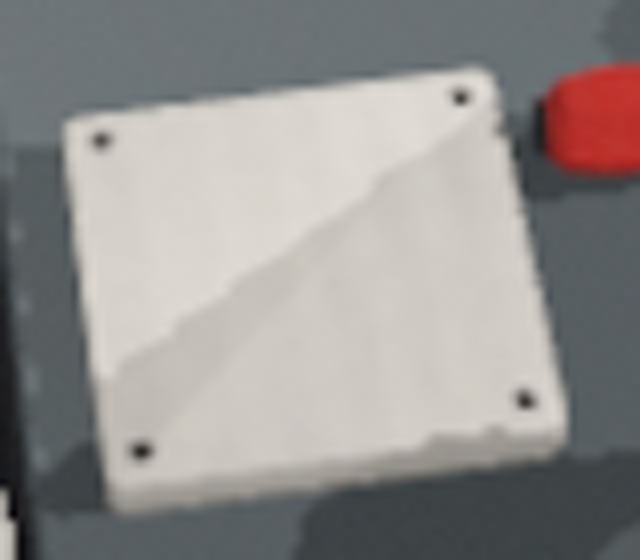

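View pics/sc_pl.png

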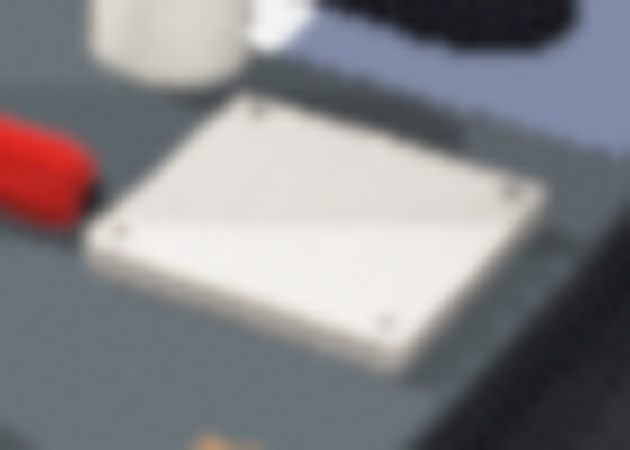

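```bash

python3 - <<'E'
from h import *
g=r.grab_frame("side");f=r.grab_frame("scene")
S=lambda x,y:(265+(x+.5)/8-.5,320+(y+.5)/8-.5)
C=lambda x,y:(365+(x+.5)/9-.5,185+(y+.5)/9-.5)
# screws matched: side (101,139)=(-x,+y) ; (460,97)=(+x,+y); (525,400)=(+x,-y); (142,451)=(-x,-y)
a=[(101,139),(460,97),(525,400),(142,451)]; b=[(387,320),(121,230),(258,110),(512,190)]
P=[tri([ray(g,S(*p)),ray(f,C(*q))]) for p,q in zip(a,b)]
for x,e in P: print(x.round(4),np.round(e,4))
print(np.mean([x for x,e in P],0))
E
python3 -m pendant '0.2 0.4 0 -5; 0.1 0.5 0.2 -6.7; 0.1 0.5 0.3 -6.7; 0.0 0.5 0.3 -6.7; 0 0.5 0.3 -6.7; -0.1 0.5 0.3 -6.7; -0.2 0.5 0.3 -6.7; -0.2 0.5 0.3 -6.7' 50 >/dev/null
python3 st.py
python3 - <<'E'
from h import *
rows([.6125,-.091,.13],83.5,dec=1)
E
```

```text
[ 0.4696 -0.247   0.0197] [0.0004 0.0004]
[ 0.5536 -0.2473  0.0195] [0.0001 0.0001]
[ 0.5532 -0.3315  0.0194] [0.0006 0.0006]
[ 0.4698 -0.3314  0.0196] [0.0003 0.0003]
[ 0.51155557 -0.28931848  0.01954495]
t 46.53 p [ 0.6055 -0.0602  0.1535] yaw 44.44 z [-0.0379 -0.0107] q [ 0.54  0.55 -0.77  1.7   0.43  1.11  0.42] F [ 0.5 -0.6  0.1] g 0.0689
pos [ 0.6055 -0.0602  0.1535] yaw 44.44 tilt 2.26 n 6
-0.3 0.4 0.4 -6.5; -0.3 0.4 0.4 -6.5; -0.4 0.4 0.4 -6.5; -0.4 0.3 0.4 -6.5; -0.4 0.3 0.4 -6.5; -0.5 0.2 0.4 -6.5
```

```bash

python3 -m pendant '-0.3 0.4 0.3 -6.5; -0.3 0.4 0.3 -6.5; -0.4 0.4 0.2 -6.5; -0.4 0.3 0.2 -6.5; -0.4 0.3 0.2 -6.5; -0.4 0.2 0 -6; 0 0 0 0' >/dev/null
python3 st.py
python3 - <<'E'
from h import *
T=tool();f=r.grab_frame("wrist");save("w24",f["color"]);np.save("T24.npy",T)
rows([.6142+.045*T[0,2],-.0904+.045*T[1,2],.07],83.5,dec=1,n=1)
E
```

```text
t 47.12 p [ 0.6122 -0.0942  0.14  ] yaw 84.98 z [-0.0388 -0.0113] q [ 0.67  0.64 -0.91  1.68  0.55  1.14  1.09] F [-0.2  0.   0.6] g 0.069
pos [ 0.612  -0.0935  0.14  ] yaw 84.71 tilt 2.32 n 1
0.3 0.0 7.0 1.2
```

View pics/w24.png

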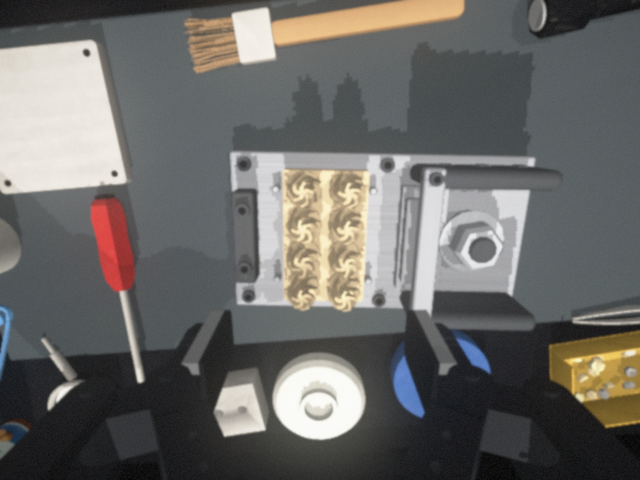

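```bash

python3 - <<'E'
from h import *
T=np.load("T24.npy");w=r.grab_frame("wrist")
L=plane(w,(283,175),.032,T);R=plane(w,(367,175),.032,T);print(L,R,np.linalg.norm(L-R))
L2=plane(w,(283,300),.032,T);R2=plane(w,(366,300),.032,T);print(L2,R2)
print((L+R)/2,(L2+R2)/2, "mid at y", )
B=plane(w,(260,230),.041,T);Lm=(L+L2)/2;print("block",B,"cluster side",Lm)
E
```

```text
[ 0.56531164 -0.11749802  0.032     ] [ 0.57049776 -0.05721946  0.032     ] 0.060501242014253095
[ 0.66259662 -0.12852224  0.032     ] [ 0.66788762 -0.06314703  0.032     ]
[ 0.5679047  -0.08735874  0.032     ] [ 0.66524212 -0.09583463  0.032     ] mid at y
block [ 0.60238011 -0.13761485  0.041     ] cluster side [ 0.61395413 -0.12301013  0.032     ]
```

```bash

python3 -m pendant '0.1 0.1 2 0.6; 0.1 0.2 3 0.6; 0.1 0.2 2.5 0; 0 0.1 1 0; 0 0 0 0' >/dev/null
python3 st.py
python3 - <<'E'
from h import *
T=tool()
rows([.6148+.045*T[0,2],-.091+.045*T[1,2],.02],83.5,dec=2,n=1)
g=r.grab_frame("side");save("sd25",cv2.resize(g["color"][190:310,285:395],None,fx=6,fy=5,interpolation=cv2.INTER_CUBIC))
E
```

```text
t 47.63 p [ 0.6177 -0.0891  0.0555] yaw 82.56 z [-0.0323 -0.0115] q [ 0.61  0.73 -0.83  1.73  0.63  1.01  0.98] F [-0.7  0.4  0.6] g 0.0688
pos [ 0.6177 -0.0891  0.0555] yaw 82.56 tilt 1.96 n 1
-0.30 -0.40 3.55 -0.9
```

View pics/sd25.png

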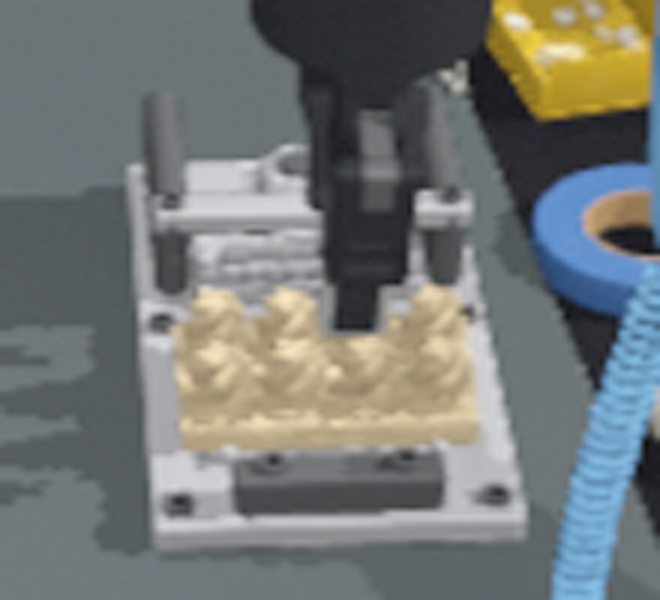

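```bash

python3 -m pendant '-0.2 -0.3 1.2 -0.8; -0.1 0 1.2 0; 0 0 0.8 0; 0 0 0 0' >/dev/null
python3 st.py
python3 - <<'E'
from h import *
T=tool()
rows([.6148+.045*T[0,2],-.091+.045*T[1,2],-.01],83.5,dec=2,n=1)
g=r.grab_frame("side");save("sd26",cv2.resize(g["color"][190:310,285:395],None,fx=6,fy=5,interpolation=cv2.INTER_CUBIC))
f=r.grab_frame("wrist");save("w26",f["color"])
E
```

```text
t 48.02 p [ 0.6159 -0.0916  0.0261] yaw 83.35 z [-0.0255 -0.0122] q [ 0.61  0.76 -0.81  1.75  0.67  0.96  0.97] F [-1.   0.3  0.2] g 0.0687
pos [ 0.6159 -0.0916  0.0261] yaw 83.35 tilt 1.62 n 1
-0.02 -0.22 3.61 -0.2
```

View pics/sd26.png

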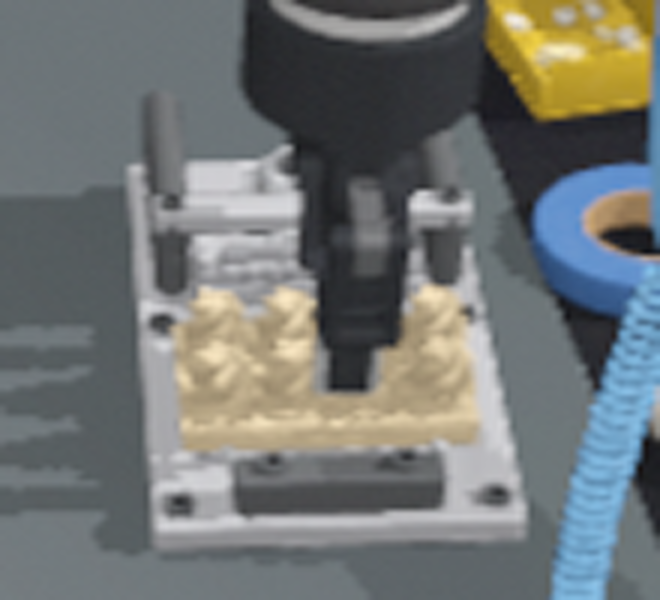

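View pics/w26.png

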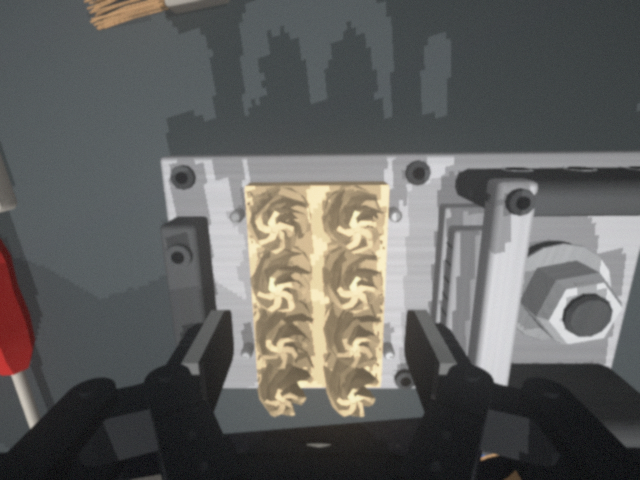

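```bash

python3 -m pendant '0 -0.1 0.9 0; 0 -0.05 0.7 0; 0 0 0 0' >/dev/null; python3 st.py
python3 -m pendant '0 0 0.6 0; 0 0 0.4 0; 0 0 0 0' >/dev/null; python3 st.py
python3 - <<'E'
from h import *
g=r.grab_frame("side");save("sd27",cv2.resize(g["color"][190:310,285:395],None,fx=6,fy=5,interpolation=cv2.INTER_CUBIC))
E
```

```text
t 48.37 p [ 0.6161 -0.0915  0.0116] yaw 83.31 z [-0.021  -0.0122] q [ 0.6   0.78 -0.8   1.76  0.69  0.93  0.95] F [ 0.  -0.6 -1. ] g 0.0689
t 48.62 p [ 6.159e-01 -9.160e-02  4.000e-04] yaw 83.31 z [-0.0211 -0.0122] q [ 0.59  0.79 -0.79  1.77  0.7   0.92  0.94] F [-0.6  0.6 -0.4] g 0.0688
```

View pics/sd27.png

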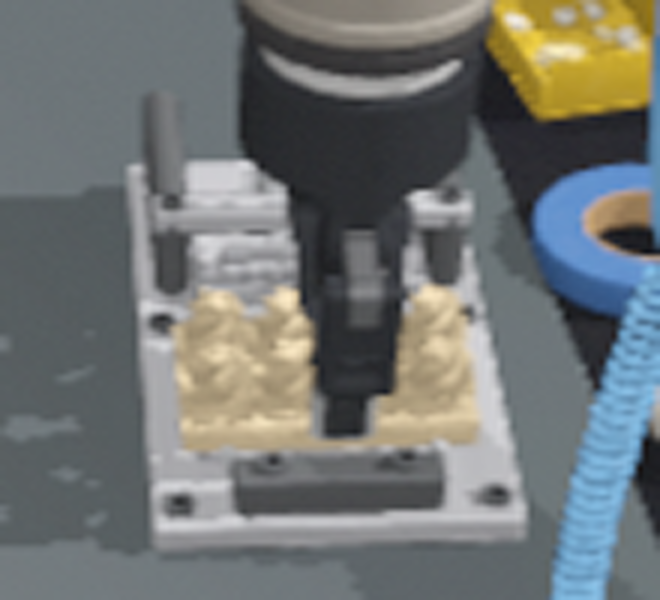

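```bash

python3 -m pendant '0 0 0.3 0; 0 0 0 0; 0 0 0 0' 255 100 >/dev/null; python3 st.py
python3 -m pendant '0 0 0 0; 0 0 0 0' >/dev/null; python3 st.py
python3 -m pendant '0 0 -0.4 0; 0 0 -0.8 0; 0 0 -1 0; 0 0 0 0' >/dev/null; python3 st.py
python3 - <<'E'
from h import *
g=r.grab_frame("side");save("sd28",cv2.resize(g["color"][190:310,285:395],None,fx=6,fy=5,interpolation=cv2.INTER_CUBIC))
E
```

```text
t 48.92 p [ 6.169e-01 -9.150e-02  1.000e-04] yaw 83.31 z [-0.0193 -0.0136] q [ 0.59  0.79 -0.79  1.77  0.71  0.91  0.94] F [ 0.8 -0.1 -4.2] g 0.057
t 49.08 p [ 6.169e-01 -9.150e-02  1.000e-04] yaw 83.31 z [-0.0193 -0.0136] q [ 0.59  0.79 -0.79  1.77  0.71  0.91  0.94] F [-0.2  0.   0.4] g 0.0569
t 49.42 p [ 0.6156 -0.0913  0.0219] yaw 83.32 z [-0.0232 -0.013 ] q [ 0.6   0.76 -0.81  1.76  0.68  0.95  0.96] F [ 0.6  0.7 -3.8] g 0.0572
```

View pics/sd28.png

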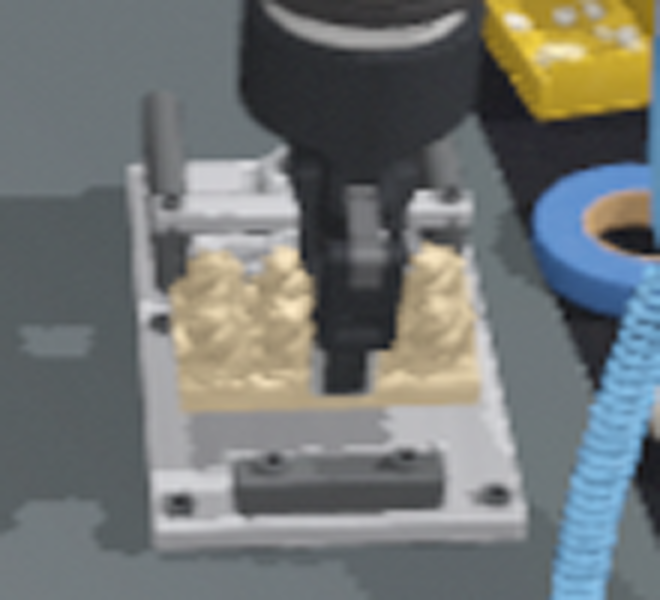

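```bash

python3 -m pendant '0 0 -1.5 0; 0 0 -2.5 0; 0 0 -2 0' >/dev/null; python3 st.py
python3 - <<'E'
from h import *
T=tool()
rows([.513+.045*T[0,2],-.2893+.045*T[1,2],.08],84,dec=1,n=9)
E
```

```text
t 49.72 p [ 0.6124 -0.0912  0.0796] yaw 83.35 z [-0.0337 -0.0124] q [ 0.64  0.7  -0.86  1.73  0.61  1.04  1.01] F [ 1.1 -0.3 -4.4] g 0.0572
pos [ 0.6124 -0.0912  0.0796] yaw 83.35 tilt 2.06 n 9
-2.3 -0.9 -0.0 -0.1; -2.3 -0.9 -0.0 -0.1; -2.3 -0.9 -0.0 -0.1; -2.3 -0.9 -0.0 -0.1; -2.3 -0.9 -0.0 -0.1; -2.3 -0.9 -0.0 -0.1; -2.3 -0.9 -0.0 -0.1; -2.3 -0.9 -0.0 -0.1
-2.3 -0.9 -0.0 -0.1
```

```bash

python3 -m pendant '-1.5 -0.6 -0.2 0; -2.3 -0.9 0 0; -2.4 -0.9 0 0; -2.4 -0.9 0 0; -2.4 -0.9 0 0; -2.4 -0.9 0 0; -2.3 -0.9 0 0; -1.8 -0.7 0 0' >/dev/null; python3 st.py
python3 - <<'E'
from h import *
T=tool()
rows([.513+.045*T[0,2],-.2893+.045*T[1,2],.06],84,dec=1,n=2)
E
```

```text
t 50.38 p [ 0.5307 -0.2545  0.1007] yaw 84.15 z [-0.0171 -0.0106] q [ 0.98  0.62 -0.89  1.81  0.58  1.01  1.32] F [ 0.2 -0.9 -4.3] g 0.0572
pos [ 0.5307 -0.2545  0.1007] yaw 84.15 tilt 1.15 n 2
-1.8 -0.7 2.0 0.1; -1.8 -0.7 2.0 0.1
```

```bash

python3 -m pendant '-1.6 -0.7 1 0; -1.4 -0.6 1.5 0; -0.5 -0.2 1.5 0; 0 0 0.8 0; 0 0 0 0' >/dev/null; python3 st.py
python3 - <<'E'
from h import *
T=tool()
rows([.513+.045*T[0,2],-.2893+.045*T[1,2],.01],84,dec=1,n=2)
g=r.grab_frame("side");save("sd29",cv2.resize(g["color"][270:400,250:410],None,fx=4.5,fy=4.5,interpolation=cv2.INTER_CUBIC))
f=r.grab_frame("wrist");save("w29",f["color"]);np.save("T29.npy",T)
E
```

```text
t 50.8 p [ 0.5079 -0.2963  0.0531] yaw 83.67 z [-0.0168 -0.0149] q [ 1.02  0.67 -0.84  1.84  0.64  0.93  1.34] F [-1.1  0.1 -3.8] g 0.0572
pos [ 0.5079 -0.2963  0.0531] yaw 83.67 tilt 1.29 n 2
0.3 0.2 2.2 -0.2; 0.3 0.2 2.2 -0.2
```

View pics/sd29.png

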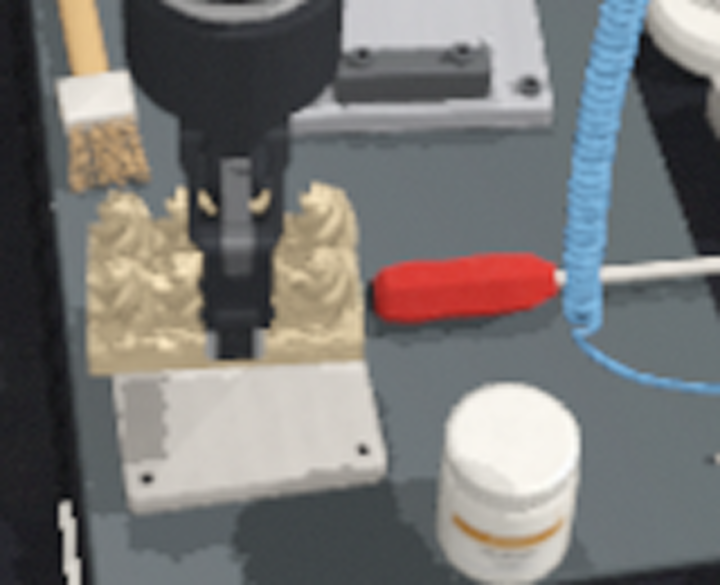

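View pics/w29.png

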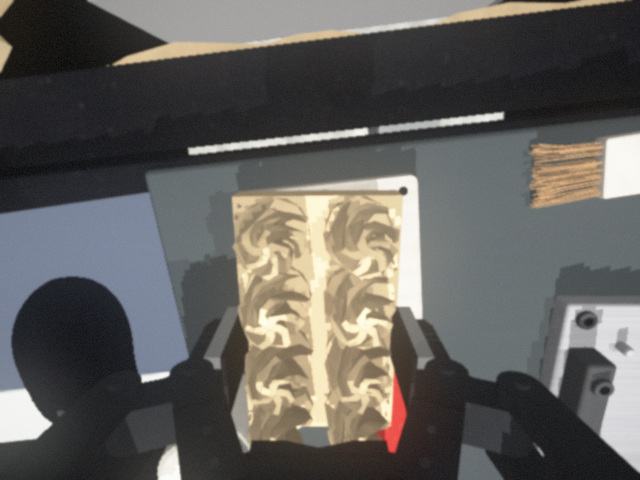

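```bash

python3 -m pendant '0.2 0.3 1 0; 0.2 0.3 1.5 0; 0.2 0.1 1.2 0; 0 0 0 0' >/dev/null; python3 st.py
python3 - <<'E'
from h import *
T=tool()
rows([.515+.045*T[0,2],-.2893+.045*T[1,2],.0],84,dec=2,n=1)
g=r.grab_frame("side");save("sd30",cv2.resize(g["color"][270:400,250:410],None,fx=4.5,fy=4.5,interpolation=cv2.INTER_CUBIC))
E
```

```text
t 51.23 p [ 0.5212 -0.2862  0.0158] yaw 84.1 z [-0.01   -0.0144] q [ 0.97  0.73 -0.8   1.85  0.69  0.88  1.29] F [-0.8  0.8 -3.3] g 0.0572
pos [ 0.5212 -0.2862  0.0158] yaw 84.1 tilt 1.01 n 1
-0.44 -0.62 1.58 0.1
```

View pics/sd30.png

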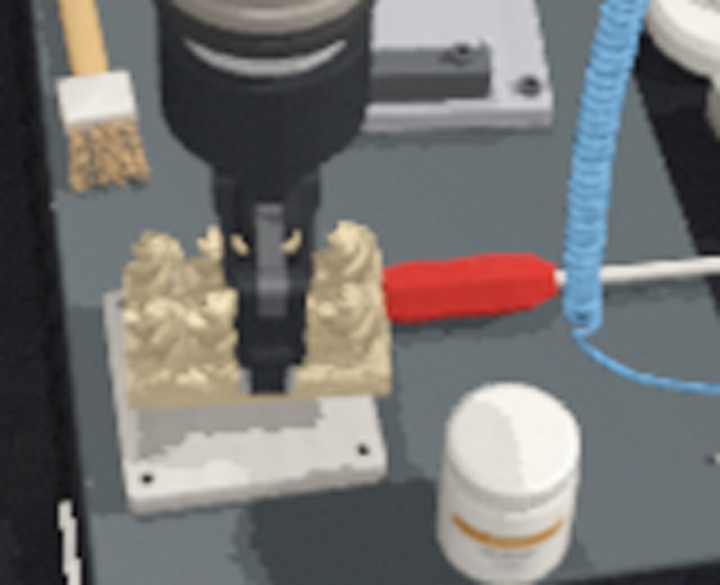

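```bash

python3 -m pendant '-0.2 -0.25 0.5 0; -0.2 -0.25 0.5 0; 0 0 0.3 0; 0 0 0 0' >/dev/null; python3 st.py
python3 -m pendant '0 0 0.2 0; 0 0 0.2 0; 0 0 0 0' >/dev/null; python3 st.py
```

```text
t 51.62 p [ 0.5162 -0.2897  0.0026] yaw 84.19 z [-0.0091 -0.0146] q [ 0.97  0.74 -0.79  1.86  0.71  0.85  1.28] F [-0.5 -0.3 -3.7] g 0.0568
t 51.87 p [ 0.516  -0.2907 -0.0014] yaw 84.11 z [-0.0087 -0.0153] q [ 0.97  0.75 -0.78  1.86  0.72  0.85  1.28] F [-0.6  0.1 -3.3] g 0.0575
```

```bash

python3 -m pendant '0 0 0.2 0; 0 0 0.1 0; 0 0 0 0' >/dev/null; python3 st.py
python3 -m pendant '0 0 0.2 0; 0 0 0 0' >/dev/null; python3 st.py
```

```text
t 52.12 p [ 0.5165 -0.291  -0.0026] yaw 84.08 z [-0.0081 -0.0168] q [ 0.97  0.75 -0.78  1.86  0.72  0.85  1.28] F [ 0.1 -0.6 -4. ] g 0.057
t 52.28 p [ 0.5171 -0.2912 -0.0025] yaw 84.07 z [-0.0077 -0.0184] q [ 0.97  0.75 -0.78  1.86  0.72  0.85  1.27] F [ 0.1 -0.6 -4.1] g 0.0568
```

```bash

python3 -m pendant '0 0 0 0; 0 0 0 0; 0 0 0 0; 0 0 0 0' 30 >/dev/null; python3 st.py
python3 -m pendant '0 0 -1 0; 0 0 -2 0; 0 0 -3 0; 0 0 -3 0; 0 0 -3 0; 0 0 -2 0; 0 0 0 0' >/dev/null; python3 st.py
python3 - <<'E'
from h import *
T=tool()
g=r.grab_frame("side");save("sd31",cv2.resize(g["color"][270:400,250:410],None,fx=4.5,fy=4.5,interpolation=cv2.INTER_CUBIC))
f=r.grab_frame("wrist");save("w31",f["color"]);np.save("T31.npy",T)
s=r.grab_frame("scene");save("sc31",s["color"])
E
```

```text
t 52.62 p [ 0.5194 -0.2916 -0.0013] yaw 84.08 z [-0.0033 -0.0197] q [ 0.97  0.75 -0.78  1.86  0.72  0.84  1.27] F [ 0.1  0.6 -0.6] g 0.0754
t 53.2 p [ 0.5201 -0.2871  0.147 ] yaw 84.22 z [-0.0045 -0.0168] q [ 1.06  0.57 -0.92  1.77  0.53  1.07  1.42] F [0.2 0.4 1.2] g 0.0755
```

View pics/sd31.png

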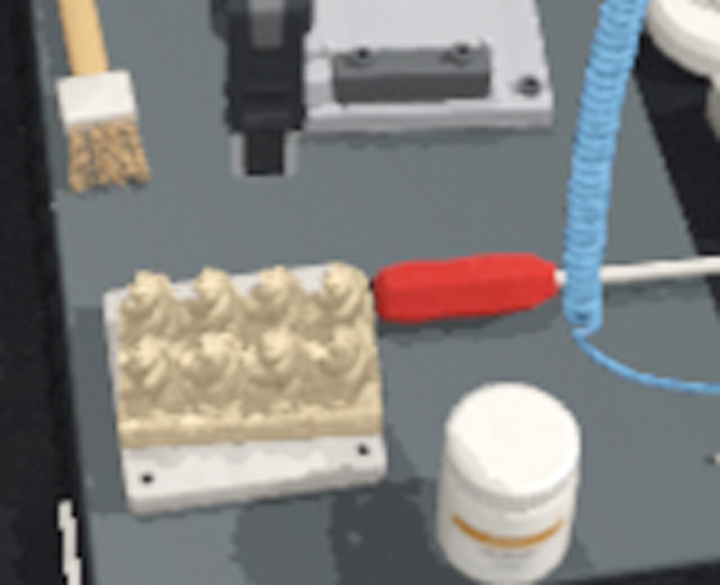

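View pics/w31.png

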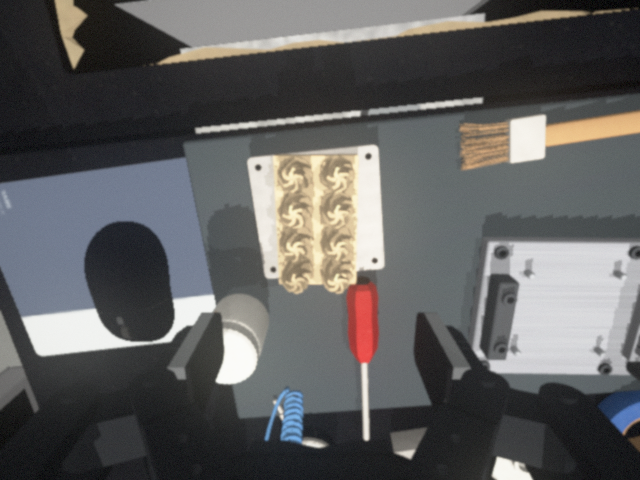

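View pics/sc31.png

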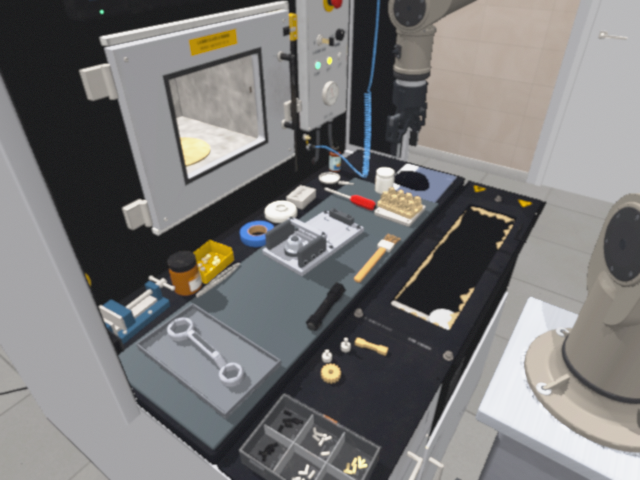

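```bash

python3 - <<'E'
from h import *
T=np.load("T31.npy");w=r.grab_frame("wrist");g=r.grab_frame("side")
S=lambda x,y:(250+(x+.5)/4.5-.5,270+(y+.5)/4.5-.5)
P=[plane(w,u,.031,T) for u in [(273,154),(355,152)]];print("cl near edge",np.round(P,4))
Q=[plane(g,S(*u),.017) for u in [(122,447),(382,437)]];print("front bottom",np.round(Q,4))
Q2=[plane(g,S(*u),.031) for u in [(118,418),(382,410)]];print("front top",np.round(Q2,4))
C=[plane(w,u,.017,T) for u in [(249,158),(379,146),(384,268),(264,277)]];print("plate",np.round(C,4),np.mean(C,0))
C=[plane(w,u,.017,T) for u in [(258,167),(368,155),(375,260),(272,269)]];print("screws",np.mean(C,0))
f=(np.mean(Q,0)+np.mean(Q2,0))/2;a=np.radians(84);print("centre est",f+.031*np.r_[np.cos(a),np.sin(a),0])
print("near mid->centre",np.mean(P,0)+.051*np.r_[np.sin(a),-np.cos(a),0])
E
```

```text
cl near edge [[ 0.4617 -0.3166  0.031 ]
 [ 0.4662 -0.2573  0.031 ]]
front bottom [[ 0.4621 -0.3139  0.017 ]
 [ 0.5626 -0.325   0.017 ]]
front top [[ 0.4616 -0.3103  0.031 ]
 [ 0.5627 -0.3224  0.031 ]]
plate [[ 0.4638 -0.3373  0.017 ]
 [ 0.4648 -0.2381  0.017 ]
 [ 0.5638 -0.2391  0.017 ]
 [ 0.5625 -0.3401  0.017 ]] [ 0.51370747 -0.28864271  0.017     ]
screws [ 0.51342471 -0.28916557  0.017     ]
centre est [ 0.51550886 -0.28706756  0.024     ]
near mid->centre [ 0.51466738 -0.29229953  0.031     ]
```

```bash
python3 -c "
from bench import r
print(r.hand_in())"
```

```text
the job is handed in; nothing more can be done
None
```

I released the cluster and handed the job in at about 53 s of the 72 s allowed; no verdict was reported.

**What I did:** The larger ring went onto the nut three times, and each time I swung it anticlockwise. On the third swing the wrist moment reached about 1.9 N m. I took that as the stop. I then laid the spanner in its tray and stood the cluster on the build plate.

**Last checks:**
- **Cluster:** my two estimates put its centre 2–4 mm from the middle of the plate. It stands upright with the fingers clear.
- **Spanner:** it lies flat on both rings near the middle of the tray.
- **Bystanders:** none looked moved in the last pictures. I did not measure this.
- **Nut:** I did not measure its angle directly. By geometry it turned about 150° to 160°, and the cluster lifted out freely.

**What went wrong or disagreed with the text:**
- **Fingertips:** they sit about 26 mm behind the TCP position the arm reports, so the first two grasps closed above the handle. I corrected for this from the pictures.
- **First seating:** I misread the nut's angle and the ring would not go down, which tilted the spanner in the grip. I levelled it on the mat and reseated it 30° round.
- **Cluster direction:** it lay with its long side across the vice, not along it as described.
- **Gripper readings:** the widths read low, 12–13 mm on the 15 mm handle and 57 mm on the 62 mm base.
- **Tool tilt:** the tool drifted by up to 5° from vertical during fast moves, and I spent several seconds correcting it.

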